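# Gauge, lock and charge a soil-clod roll crusher

## Robot

A 6-joint arm with a two-finger parallel gripper is mounted at the origin on the work surface. World frame = base frame: x ahead of the robot, y to its left, z up, the work surface at z = 0. Lengths are in m, angles in degrees, forces in N, time in s.
With the tool pointing down it reaches from about 0.3 to 0.825 m from the base axis. Payload 5.4 kg.
Tool frame: the origin (TCP) lies midway between the tips of the shut fingers; the grasp point (between the pads) lies 19 mm behind it; z points along the fingers, x is the direction in which the jaws open and shut, and the axes are right-handed (so a half turn about z gives the same grasp; the last joint's range is limited). The gripper opens to 92 mm and grips with 3 to 60 N. Pads are 20 mm wide; open, the fingers measure 128 mm over their backs; the gripper's body (75 mm by 189 mm) begins 69 mm behind the grasp point.
Start: joints at [64.509, 9.076, 91.501, -0, 79.423, -12.038], TCP at [0.134, 0.559, 0.215] pointing down, gripper open.
Joint ranges: [-166.64, 166.64], [-54.1, 131.32], [10.49, 154.53], [-73.88, 253.88], [9.74, 151.15], [-171.62, 171.62]. Speed limits (degrees/s): [147.25, 147.25, 180, 180, 180, 180].

## Interface

Orientations are given as a 3x3 rotation matrix whose columns are the frame's x, y, z axes.
In Python, from workcell import robot gives the robot as it stands.
- The arm moves only by the tool play_rows, never from a script. Its argument "increments" is a list of rows, each an object with "translation": the shift along the world's x, y, z in m, a list of three; "delta_rot": the turn, a rotation vector about the world's x, y, z in units of 5 degrees (1.0 is 5 degrees), a list of three; "claw": the finger opening in m, from 0 to 0.0919. In form: [{"translation": [x, y, z], "delta_rot": [ax, ay, az], "claw": claw}, ...]. A call has 1 to 5 rows; each row is the pose to reach, as a shift and turn from the pose measured when the call began; what a row does not reach only later rows make up. A row lasts 1/12 s, in which the tool goes at most 41.7 mm and 7.16 degrees, less where a joint would pass 70% of its speed; a pose out of reach is approached as far as the arm can. A call with a gripper value outside its range is refused whole. The fingers move at their own pace and stop on an object; the grip force is fixed at half the most. Time passes only in rows, so rows that repeat a pose let the fingers close. It gives the time, the measured TCP pose, the force and the opening at its end, in the units of the state.
- robot.get_state(): the state, without advancing time (a new reading comes with each control period).
- robot.capture(name): name is "side" or "top" or "wrist"; returns the picture (420x560x3 uint8, blue, green, red); there is no depth.
- robot.get_calibration(name): a dict with "fx", "fy", "cx", "cy" (pixels), "eye" and "attitude" of the camera in the world. Camera axes: x right, y up, looking along -z (the intrinsics and any distortion apply to the point x, -y, -z); pixel columns grow to the right and rows downward; lengths in m; the calibration is good to about 2 mm. A picture is of the moment at which its call begins: read the wrist's pose just before it. get_calibration takes no time and is no camera call; for the wrist camera it gives the pose at the moment of the call.
- robot.finish_job(): hands the job in, once; it reports no verdict.
The state is a dict: "t": time; "joint_positions": joint angles; "joint_vel": joint speeds; "joint_efforts": joint torques, N m; "position": TCP position; "eef_rot": TCP orientation; "wrist_force": force on the tool from outside, world axes, zero at the start; "ft_torque": the same for the moment, N m; "gripper_width": finger opening in m.
Only numpy, scipy, OpenCV 4.12 (cv2) and the standard library are available. Lean on these libraries where they do the work, as an engineer would, in place of code of your own. Each camera call takes 0.05 s, during which the arm holds its last target.

## Task

Get the hand-cranked roll crusher ready for a soil sample: hang the gap gauge through the hopper with its blade fully down between the rolls, push the red plate so that the moving roll closes onto the blade, then knock the brass lock pin home with the mallet (not with the gripper) while the gauge is still in. Put the gauge back in its blue stand, then put every soil clod into the hopper, with the roll gap left as gauged; leave the mallet standing on its head on the rubber mat again and do not shift the bottles, glassware and bulb around it.

Things in the scene. Friction and masses are not known exactly. Their poses are not given: they have to be found in the camera images.
- mill: Fixed two-roll crusher, about 230 x 230 x 150: green side plates (105 high, outer faces y = +/-75), hopper on top. Origin: on the table under the hopper's middle; x runs from the red push plate towards the rolls, y along the rolls, z up. A crank with wooden grip sticks out on the +y side to y 146.
- hopper_mouth (a point): Centre of the aluminium hopper's mouth at rim height, crusher z 150. Mouth 112 (x) by 120 (y) inside; end walls 4 thick at y = +/-62; the sides slope in to a throat 60 wide (x) at z 102. Clods are larger than the roll gap and stay lying on the rolls; they may be let fall from just above the mouth.
- mill_nip (a point): Under the hopper's middle at the height of both roll axes, crusher z 75. The rolls (50 diameter, 128 long, along y) have their tops at z 100. The fixed roll's surface facing the gap is at crusher x = +3, the moving roll's at x = -13 plus the yoke's travel.
- yoke (a joint): Slide of the moving roll and its yoke, in m along crusher +x; 0 = wide open, limit 0.014. Gap between the rolls = 0.016 minus this value: 12 to 16 mm at the start, to end at the blade's 6 mm (value 0.010). About 5 N of friction; stays where it is left; if closed too far it can be drawn back by the plate.
- push_plate (a point): Middle of the back face (away from the rolls) of the yoke's red push plate, on the -x side of the crusher, at height 95; the plate is 12 thick, 70 wide (along y), upright, from z 62 to 110. Push it towards the crusher's +x from behind with closed fingers; it moves with the yoke.
- lock_pin (a joint): Travel of the lock pin in m, downwards; starts at 0 to 0.003 (standing proud), from 0.0138 its foot bears on the yoke's arm and clamps yoke and roll fast (hard stop 0.016). Home is 0.0125 or more. Tight in its bore (about 9 N of friction); stays where it is driven.
- pin_top (a point): Centre of the top face of the lock pin's brass head (24 diameter, 7 thick), over a green boss on the crusher's -y side at crusher x = -40, y = -100; top at height 133 when the joint reads 0, 119 when home. The boss's top is at z 108. Free space on its -y side for the mallet's handle.
- gauge: T-shaped gap gauge, 0.22 kg, upright in its stand at the start. Origin: middle of the blade's lower end, z up. Steel blade 6 thick (x), 40 wide (y), z 0 to 90; crossbar 16 (x) by 140 (y), z 90 to 102; yellow grip 14 by 34, z 102 to 142. In the crusher the crossbar lies along y on the hopper's end walls (gauge origin at crusher z 60) and it hangs there by itself.
- gauge_stand: Fixed blue block 70 (x) by 80 (y), 96 high, with a slot 11 wide along its y, open at top and ends. Origin: middle of its underside. The gauge hangs in it with the blade in the slot and the crossbar on top, gauge origin at stand z 6, over the stand's origin, gauge x along stand x.
- mallet: Mallet, 0.2 to 0.37 kg, standing on one face of its head. Origin: centre of that lower face; z up the head. Head: cylinder 44 diameter, 70 high, orange with black rubber faces. Wooden handle 16 wide by 20 high, sticking out level towards the mallet's -x, from the head to x = -140, its axis at z 35.
- mallet_grip (a point): Point on the mallet's handle to hold it by, x = -62, z = 35 of the mallet.
- mallet_mat: Fixed grey rubber mat 130 x 130, 3 thick, on which the mallet stands at the start, anywhere near its middle. Origin: middle of its underside.
- board: Fixed pale paperboard drying sheet, 150 (x) by 220 (y), 4 thick, with the clods lying on it. Origin: middle of its underside.
- clod1: Hard brown soil clod, blocky, about 28 x 26 x 23 high, 15 to 31 g. Origin: middle of its underside as it lies at the start. Three to five clods are there; absent ones read None.
- clod2: Hard brown soil clod, blocky, about 28 x 26 x 23 high, 15 to 31 g. Origin: middle of its underside as it lies at the start. Three to five clods are there; absent ones read None.
- clod3: Hard brown soil clod, blocky, about 28 x 26 x 23 high, 15 to 31 g. Origin: middle of its underside as it lies at the start. Three to five clods are there; absent ones read None.
- clod4: Hard brown soil clod, blocky, about 28 x 26 x 23 high, 15 to 31 g. Origin: middle of its underside as it lies at the start. Three to five clods are there; absent ones read None.
- clod5: Hard brown soil clod, blocky, about 28 x 26 x 23 high, 15 to 31 g. Origin: middle of its underside as it lies at the start. Three to five clods are there; absent ones read None.
- bottle1: Bystander: amber jar 56 diameter, 85 high, black cap. Origin: middle of its underside.
- bottle2: Bystander: amber jar 56 diameter, 95 high, black cap. Origin: middle of its underside.
- beaker: Bystander: clear beaker 64 diameter, 75 high. Origin: middle of its underside.
- flask: Bystander: amber flask with a thin neck, 68 diameter, 142 high. Origin: middle of its underside.
- jar: Bystander: white jar 60 diameter, 60 high. Origin: middle of its underside.
- bulb: Bystander: red rubber pipette bulb standing up, 48 diameter, 68 high. Origin: middle of its underside.

How it is judged:
By the outcome, as a careful person would: the job done as asked, in the order asked, and still so for the second after the job is handed in, with the robot touching nothing.
Of clod1, clod2, clod3, clod4, clod5 only 3 to 5 are there at a start; the rules pass over those that are not, and their reading is None.
At some moment in a run one of clod1, clod2, clod3, clod4, clod5 may be knocked a few centimetres aside while the robot is not near it.
It also fails if it takes over 210 s, if anything falls off the work surface, if the arm or the gripper's body presses on something with over 40 N, if the wrist force passes 120 N, or if a joint passes its speed limit or range.

## Working session

There is one attempt and no reset: what is moved stays moved. The work goes in short steps, Python scripts to look and compute and a tool call to move; the robot and the scene stay as the last step left them, time stands still between calls to the robot, and variables do not carry over. Pictures are saved under pics/ and viewed, and the job is handed in when it is done.

Besides the shell and the picture viewer there is one more tool, called in YAML: its name, and indented under it one key for each argument. play_rows: Moves the arm, as the interface text tells. Its arguments: {"type":"object","properties":{"increments":{"type":"array"}},"required":["increments"]}

```bash
ls; mkdir -p pics; cat > h.py <<'E'
import numpy as np, cv2
from workcell import robot
def cap(cam,name):
    im=robot.capture(cam); cv2.imwrite('pics/%s.png'%name,im); return im
E
python3 - <<'E'
from h import *
s=robot.get_state(); print(s)
for c in ['side','top','wrist']:
    print(c,robot.get_calibration(c)); cap(c,c+'0')
E
```

```text
pics
{'t': 0.0, 'joint_positions': array([ 6.45095819e+01,  9.11187217e+00,  9.15736801e+01, -3.30040200e-03,
        7.94236960e+01, -1.20374445e+01]), 'joint_vel': array([ 0.04208949,  0.04183839,  0.13624091,  0.03391118, -0.05040332,
        0.18729281]), 'joint_efforts': array([-1.33162772e-03, -3.85565329e+01, -3.22110629e+01,  6.99840859e-02,
        3.76504962e-02, -1.39845356e-04]), 'position': array([0.13352196, 0.55861663, 0.2136134 ]), 'eef_rot': array([[ 2.32636140e-01,  9.72563537e-01, -7.69472908e-04],
       [ 9.72562031e-01, -2.32637161e-01, -1.74550224e-03],
       [-1.87661983e-03, -3.42293230e-04, -9.99998181e-01]]), 'wrist_force': array([ 0.08740025, -0.11936832, -0.36237547]), 'ft_torque': array([-0.0151657 , -0.06817716,  0.01071561]), 'gripper_width': 0.09173294068229824}
side {'fx': 425.4953363476727, 'fy': 425.4953363476727, 'cx': 278.0670794252076, 'cy': 209.5192729169531, 'eye': array([0.29755154, 0.74587169, 0.81787294]), 'attitude': array([[-0.938319  ,  0.23692093, -0.25184503],
       [-0.34567426, -0.62554246,  0.69943259],
       [ 0.00817046,  0.74334723,  0.66885584]])}
top {'fx': 512.5106960649465, 'fy': 512.5106960649465, 'cx': 276.85374251297213, 'cy': 214.45827249319842, 'eye': array([0.47987495, 0.00339251, 1.27790325]), 'attitude': array([[ 0.00323479,  0.99676255, -0.08033655],
       [-0.99994759,  0.0024438 , -0.00994232],
       [-0.00971381,  0.0803645 ,  0.99671821]])}
wrist {'fx': 351.00346536035386, 'fy': 351.00346536035386, 'cx': 277.50970850259216, 'cy': 211.2411181860719, 'eye': array([0.06323427, 0.57502909, 0.38353223]), 'attitude': array([[ 0.23308424, -0.939969  , -0.24925892],
       [ 0.97245476,  0.22480607,  0.06159513],
       [-0.00186259, -0.25674988,  0.96647609]])}
```

View pics/top0.png

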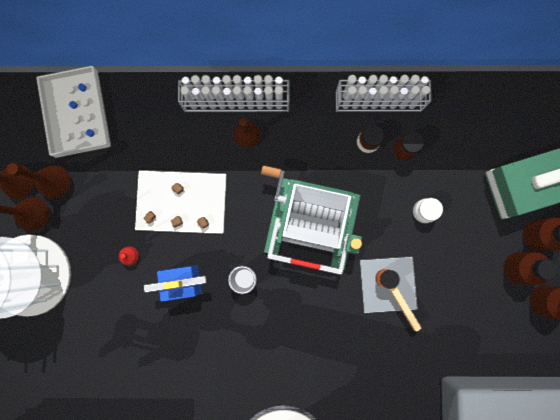

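View pics/side0.png

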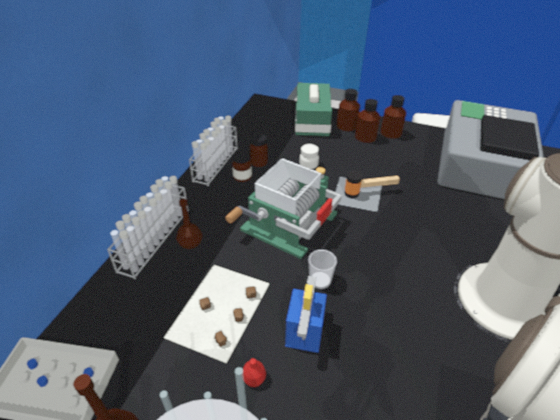

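View pics/wrist0.png

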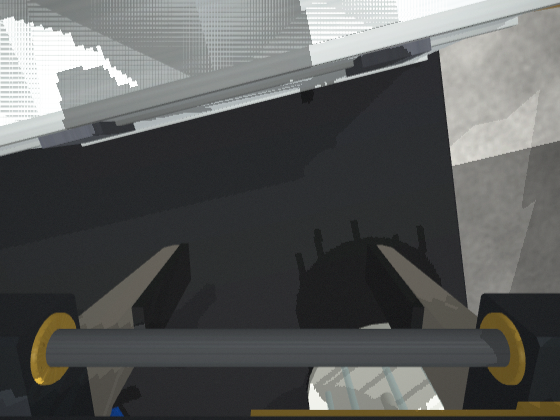

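```bash
cat >> h.py <<'E'
def ray(cam,uv,cal=None):
    c=cal or robot.get_calibration(cam)
    d=np.array([(uv[0]-c['cx'])/c['fx'],-(uv[1]-c['cy'])/c['fy'],-1.])
    return c['eye'],c['attitude']@d
def onz(cam,uv,z,cal=None):
    e,d=ray(cam,uv,cal); return e+d*(z-e[2])/d[2]
def proj(cam,p,cal=None):
    c=cal or robot.get_calibration(cam)
    q=c['attitude'].T@(np.array(p)-c['eye']); return np.array([c['cx']+c['fx']*q[0]/-q[2],c['cy']-c['fy']*q[1]/-q[2]])
def tri(a,b):
    (e1,d1),(e2,d2)=a,b
    d1=d1/np.linalg.norm(d1);d2=d2/np.linalg.norm(d2)
    t=np.linalg.lstsq(np.c_[d1,-d2],e2-e1,rcond=None)[0]
    p=e1+d1*t[0];q=e2+d2*t[1]; return (p+q)/2,np.linalg.norm(p-q)
def crop(im,x0,y0,x1,y1,name,k=6):
    cv2.imwrite('pics/%s.png'%name,cv2.resize(im[y0:y1,x0:x1],None,fx=k,fy=k,interpolation=cv2.INTER_CUBIC))
E
python3 - <<'E'
from h import *
t=cv2.imread('pics/top0.png'); s=cv2.imread('pics/side0.png')
crop(t,255,160,375,280,'t_mill',5); crop(t,120,160,265,310,'t_left',4); crop(t,350,240,430,340,'t_mat',6)
crop(s,220,150,350,260,'s_mill',6); crop(s,280,270,340,360,'s_st',6)
E
```

```text
(no output)
```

View pics/t_mill.png

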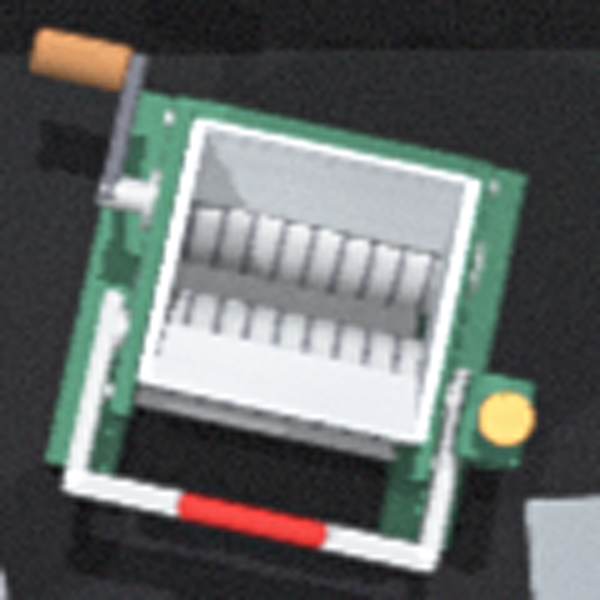

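View pics/t_left.png

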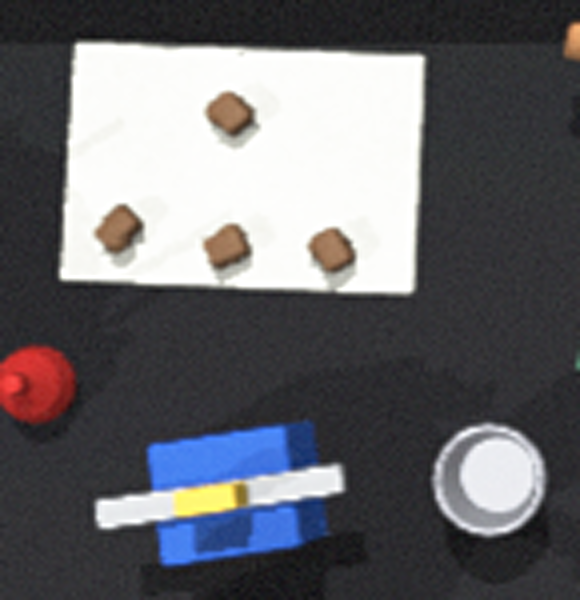

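View pics/t_mat.png

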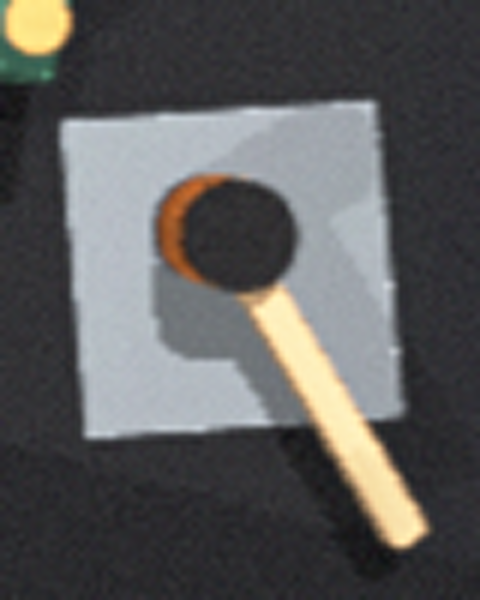

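View pics/s_mill.png

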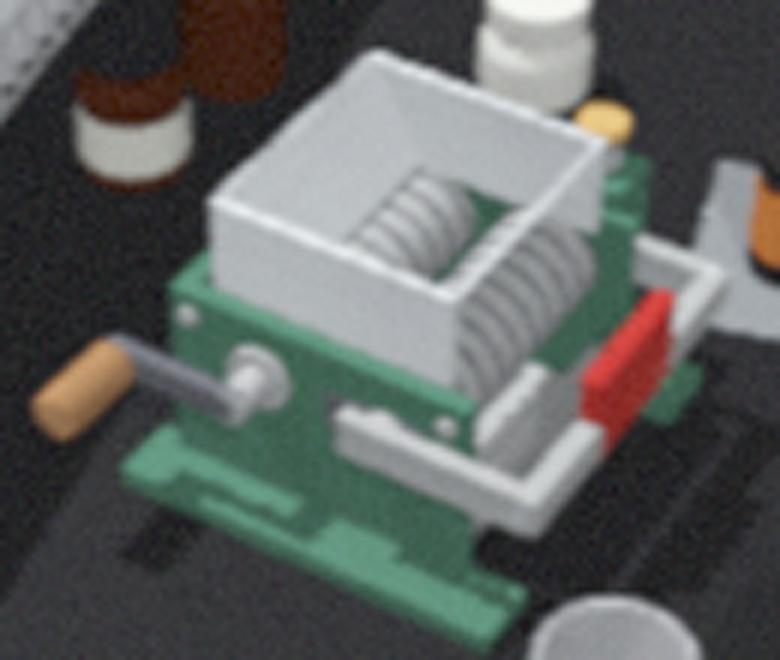

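View pics/s_st.png

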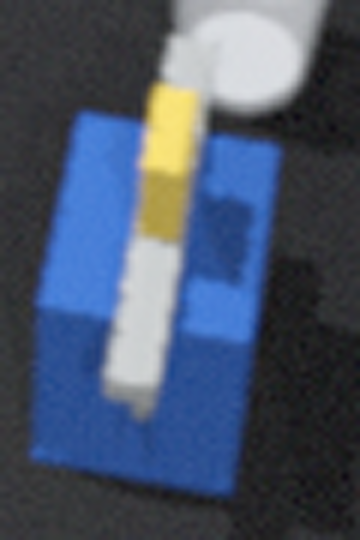

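```bash
python3 - <<'E'
from h import *
def P(X,Y,x0,y0,k,z,cam='top'): return onz(cam,(x0+(X+.5)/k-.5,y0+(Y+.5)/k-.5),z)
np.set_printoptions(precision=4,suppress=True)
m=np.array([P(*p,255,160,5,.15) for p in [(200,120),(480,180),(422,444),(135,386)]])
print(m,m.mean(0),[np.linalg.norm(m[i]-m[(i+1)%4]) for i in range(4)])
for a,b in [(1,0),(2,3),(3,0),(2,1)]:
    d=m[b]-m[a]; print(np.degrees(np.arctan2(d[1],d[0])))
print('pin',P(506,418,255,160,5,.132))
red=[P(*p,255,160,5,.110) for p in [(182,492),(328,523),(322,547),(178,517)]];print('red',red)
t=cv2.imread('pics/top0.png');s=cv2.imread('pics/side0.png')
def hsv(im):return cv2.cvtColor(im,cv2.COLOR_BGR2HSV)
def comps(im,lo,hi,mn=8):
    k=cv2.inRange(hsv(im),lo,hi); n,l,st,c=cv2.connectedComponentsWithStats(k)
    return [(st[i].tolist(),c[i].round(2).tolist()) for i in range(1,n) if st[i][4]>=mn]
print('yellow',comps(t,(18,120,120),(32,255,255)),comps(s,(18,120,120),(32,255,255)))
print('brown',comps(t[160:240,130:230],(3,60,30),(20,255,180)))
print('bar',P(97,515,120,160,4,.108),P(343,478,120,160,4,.108))
print('grip',[P(*p,120,160,4,.148) for p in [(173,492),(240,483),(242,505),(175,516)]])
print('stand top',[P(*p,120,160,4,.096) for p in [(148,445),(285,427),(301,547),(163,565)]])
print('mallet head',P(240,237,350,240,6,.073),'handle end',P(403,540,350,240,6,.046),P(265,295,350,240,6,.046))
mm=[P(*p,350,240,6,.003) for p in [(60,122),(377,100),(404,413),(85,438)]];print('mat',mm,np.mean(mm,0))
bb=[P(*p,120,160,4,.004) for p in [(76,42),(425,55),(415,293),(60,280)]];print('board',bb,np.mean(bb,0))
for p in [(231,113),(120,228),(227,246),(333,250)]: print('clod',P(*p,120,160,4,.02))
print('beaker rim',P(490,478,120,160,4,.075),'bulb',P(38,385,120,160,4,.03))
E
```

```text
[[ 0.6395 -0.0245  0.15  ]
 [ 0.613  -0.1483  0.15  ]
 [ 0.4964 -0.1219  0.15  ]
 [ 0.5215  0.004   0.15  ]] [ 0.5676 -0.0727  0.15  ] [np.float64(0.12662581691600944), np.float64(0.11955041780412574), np.float64(0.1284465797478579), np.float64(0.12144953739926534)]
77.90928405532581
78.7413943319545
-13.590783828504888
-12.748325943285993
pin [ 0.5084 -0.1614  0.132 ]
red [array([ 0.4749, -0.0174,  0.11  ]), array([ 0.4611, -0.0836,  0.11  ]), array([ 0.4503, -0.0808,  0.11  ]), array([ 0.4636, -0.0156,  0.11  ])]
yellow [([351, 239, 10, 10, 45], [356.04, 243.47]), ([164, 281, 17, 8, 103], [171.96, 284.43])] [([304, 284, 8, 26, 147], [307.37, 296.18])]
brown [([42, 23, 11, 11, 80], [47.06, 27.85]), ([14, 51, 11, 12, 84], [19.12, 56.87]), ([41, 56, 11, 11, 79], [46.29, 61.09]), ([67, 57, 11, 11, 80], [72.38, 62.12])]
bar [0.4051 0.3163 0.108 ] [0.4265 0.1769 0.108 ]
grip [array([0.4204, 0.2642, 0.148 ]), array([0.4254, 0.2274, 0.148 ]), array([0.4134, 0.2261, 0.148 ]), array([0.4073, 0.2628, 0.148 ])]
stand top [array([0.4444, 0.2911, 0.096 ]), array([0.4549, 0.2124, 0.096 ]), array([0.3867, 0.2021, 0.096 ]), array([0.3762, 0.281 , 0.096 ])]
mallet head [ 0.4266 -0.2478  0.073 ] handle end [ 0.3071 -0.3157  0.046 ] [ 0.4026 -0.2629  0.046 ]
mat [array([ 0.4703, -0.189 ,  0.003 ]), array([ 0.4798, -0.3195,  0.003 ]), array([ 0.3523, -0.3282,  0.003 ]), array([ 0.3416, -0.1979,  0.003 ])] [ 0.411  -0.2586  0.003 ]
board [array([0.6937, 0.3645, 0.004 ]), array([0.6858, 0.1445, 0.004 ]), array([0.5362, 0.1491, 0.004 ]), array([0.5437, 0.3708, 0.004 ])] [0.6149 0.2572 0.004 ]
clod [0.6467 0.2626 0.02  ]
clod [0.5751 0.3299 0.02  ]
clod [0.5642 0.2635 0.02  ]
clod [0.5619 0.1981 0.02  ]
beaker rim [0.4253 0.0959 0.075 ] bulb [0.4784 0.3751 0.03  ]
```

```bash
cat >> h.py <<'E'
from scipy.spatial.transform import Rotation as Rn
def Rt(yaw):
    c,s=np.cos(np.radians(yaw)),np.sin(np.radians(yaw))
    return np.array([[c,s,0],[s,-c,0],[0,0,-1.]])
def delta(p,yaw):
    s=robot.get_state(); d=np.array(p)-s['position']
    w=Rn.from_matrix(Rt(yaw)@s['eef_rot'].T).as_rotvec(degrees=True)/5
    print('t %.2f'%s['t'],'pos',s['position'].round(4),'F',s['wrist_force'].round(1),'w',round(s['gripper_width'],4),'| d',d.round(4),'rot',w.round(3))
def hsv(im):return cv2.cvtColor(im,cv2.COLOR_BGR2HSV)
def comps(im,lo,hi,mn=8):
    k=cv2.inRange(hsv(im),lo,hi); n,l,st,c=cv2.connectedComponentsWithStats(k)
    return [(st[i].tolist(),c[i].round(2).tolist()) for i in range(1,n) if st[i][4]>=mn]
MC=np.array([.568,-.0726]);MY=-12.2
def mill(x,y):
    c,s=np.cos(np.radians(MY)),np.sin(np.radians(MY))
    return MC+np.array([c*x-s*y,s*x+c*y])
E
python3 -c "
from h import *
delta((.416,.246,.215),8.6)"
```

```text
t 0.15 pos [0.1336 0.5588 0.2138] F [-0.  -0.1 -0.6] w 0.0915 | d [ 0.2824 -0.3128  0.0012] rot [ 9.000e-03 -1.500e-02 -1.359e+01]
```

play_rows:
  increments:
    - {"translation": [0.028,-0.031,0.0],"delta_rot": [0,0,-1.36],"claw": 0.09}
    - {"translation": [0.056,-0.062,0.0],"delta_rot": [0,0,-2.72],"claw": 0.08}
    - {"translation": [0.085,-0.094,0.0],"delta_rot": [0,0,-4.08],"claw": 0.07}
    - {"translation": [0.113,-0.125,0.0],"delta_rot": [0,0,-5.4],"claw": 0.06}
    - {"translation": [0.141,-0.156,0.0],"delta_rot": [0,0,-6.8],"claw": 0.05}

```text
t: 0.57
position: [0.2737, 0.4027, 0.2136]
eef_rot: [[0.74, 0.672, -0.001], [0.672, -0.74, -0.001], [-0.002, -0.0, -1.0]]
wrist_force: [0.6, -0.0, -0.4]
gripper_width: 0.0656
```

play_rows:
  increments:
    - {"translation": [0.028,-0.031,0.0],"delta_rot": [0,0,-1.36],"claw": 0.05}
    - {"translation": [0.056,-0.062,0.0],"delta_rot": [0,0,-2.72],"claw": 0.05}
    - {"translation": [0.085,-0.094,0.0],"delta_rot": [0,0,-4.08],"claw": 0.05}
    - {"translation": [0.113,-0.125,0.0],"delta_rot": [0,0,-5.4],"claw": 0.05}
    - {"translation": [0.141,-0.156,0.0],"delta_rot": [0,0,-6.8],"claw": 0.05}

```text
t: 0.98
position: [0.4132, 0.2476, 0.2135]
eef_rot: [[0.99, 0.138, -0.002], [0.138, -0.99, 0.0], [-0.002, -0.0, -1.0]]
wrist_force: [0.2, 1.0, 0.5]
gripper_width: 0.05
```

```bash
python3 -c "
from h import *
cap('wrist','w1')
delta((.416,.246,.215),8.6)"
```

```text
t 1.03 pos [0.4181 0.2422 0.2136] F [ 3.4 -5.2  1.1] w 0.0504 | d [-0.0021  0.0038  0.0014] rot [0.044 0.022 0.271]
```

View pics/w1.png

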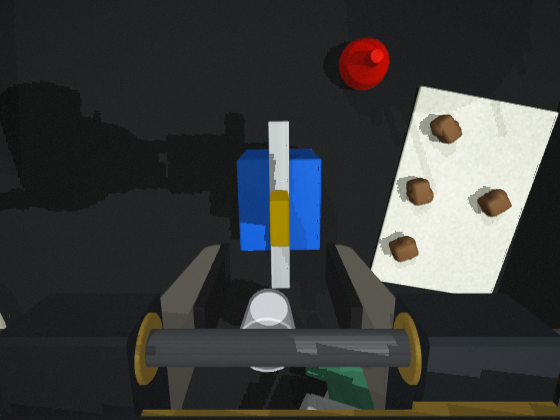

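play_rows:
  increments:
    - {"translation": [-0.001,0.002,0.0],"delta_rot": [0,0,0.1],"claw": 0.05}
    - {"translation": [-0.002,0.004,0.001],"delta_rot": [0,0,0.27],"claw": 0.05}
    - {"translation": [-0.002,0.004,0.001],"delta_rot": [0,0,0.27],"claw": 0.05}

```text
t: 1.28
position: [0.4153, 0.2472, 0.2146]
eef_rot: [[0.988, 0.152, 0.001], [0.152, -0.988, -0.003], [0.001, 0.003, -1.0]]
wrist_force: [0.5, 0.2, 0.1]
gripper_width: 0.0501
```

```bash
python3 - <<'E'
from h import *
delta((.416,.246,.215),8.6)
c=robot.get_calibration('wrist'); im=cap('wrist','w2')
k=cv2.inRange(hsv(im),(18,120,80),(32,255,255)); k[300:]=0
n,l,st,ce=cv2.connectedComponentsWithStats(k);i=1+np.argmax(st[1:,4]);print(st[i],ce[i])
r=cv2.minAreaRect(np.argwhere(l==i)[:,::-1].astype(np.float32)); print(r)
k2=cv2.inRange(hsv(im),(0,0,120),(180,50,255)); 
n,l,st,ce=cv2.connectedComponentsWithStats(k2)
for i in range(1,n):
    if st[i][4]>200: print(st[i],ce[i])
def rowedges(v):
    w=np.where(k2[v,240:320]|k[v,240:320])[0]+240; return w.min(),w.max()+1
for v in (130,150,170,190,260,280):
    a,b=rowedges(v); print(v,a,b,onz('wrist',((a+b)/2-.5,v),.108,c))
E
```

```text
t 1.28 pos [0.4153 0.2472 0.2146] F [0.5 0.2 0.1] w 0.0501 | d [ 0.0007 -0.0012  0.0004] rot [ 0.038  0.014 -0.032]
[ 267  189   19   55 1033] [276.05227493 216.24007744]
((276.0, 216.0), (54.0, 18.0), 90.0)
[  368    87   187   207 23165] [458.22313836 191.6339305 ]
[ 267  120   20   70 1374] [276.48617176 153.96069869]
[268 245  18  42 754] [276.5        265.44562334]
[ 237  289   52   40 1401] [263.24054247 310.11349036]
130 267 287 [0.40477615 0.30840575 0.108     ]
150 268 287 [0.40745224 0.29346686 0.108     ]
170 267 287 [0.40942759 0.27796236 0.108     ]
190 268 285 [0.41146277 0.26198824 0.108     ]
260 268 286 [0.42098133 0.20234393 0.108     ]
280 268 286 [0.42377834 0.18403765 0.108     ]
```

play_rows:
  increments:
    - {"translation": [0,-0.0005,-0.025],"delta_rot": [0,0,0],"claw": 0.05}
    - {"translation": [0,-0.0005,-0.05],"delta_rot": [0,0,0],"claw": 0.05}
    - {"translation": [0,-0.0005,-0.075],"delta_rot": [0,0,0],"claw": 0.05}
    - {"translation": [0,-0.0005,-0.09],"delta_rot": [0,0,0],"claw": 0.05}
    - {"translation": [0,-0.0005,-0.099],"delta_rot": [0,0,0],"claw": 0.05}

```text
t: 1.75
position: [0.4125, 0.2479, 0.1133]
eef_rot: [[0.988, 0.156, -0.002], [0.156, -0.988, -0.004], [-0.003, 0.004, -1.0]]
wrist_force: [-0.3, 0.3, 0.1]
gripper_width: 0.0501
```

play_rows:
  increments:
    - {"translation": [0,0,0],"delta_rot": [0,0,0],"claw": 0.02}
    - {"translation": [0,0,0],"delta_rot": [0,0,0],"claw": 0.0}
    - {"translation": [0,0,0],"delta_rot": [0,0,0],"claw": 0.0}
    - {"translation": [0,0,0],"delta_rot": [0,0,0],"claw": 0.0}
    - {"translation": [0,0,0],"delta_rot": [0,0,0],"claw": 0.0}

```text
t: 2.17
position: [0.4133, 0.2483, 0.1145]
eef_rot: [[0.988, 0.156, 0.0], [0.156, -0.988, -0.004], [-0.001, 0.004, -1.0]]
wrist_force: [0.5, 0.1, -0.3]
gripper_width: 0.0188
```

play_rows:
  increments:
    - {"translation": [0,0,0],"delta_rot": [0,0,0],"claw": 0.0}
    - {"translation": [0,0,0],"delta_rot": [0,0,0],"claw": 0.0}
    - {"translation": [0,0,0],"delta_rot": [0,0,0],"claw": 0.0}
    - {"translation": [0,0,0],"delta_rot": [0,0,0],"claw": 0.0}

```text
t: 2.5
position: [0.4135, 0.2483, 0.1147]
eef_rot: [[0.988, 0.156, 0.0], [0.156, -0.988, -0.004], [-0.0, 0.004, -1.0]]
wrist_force: [-0.8, 0.4, 0.6]
gripper_width: 0.0137
```

```bash
python3 - <<'E'
from h import *
delta((.415,.246,.215),8.6)
print(mill(-.003,0),mill(-.004,0))
E
```

```text
t 2.50 pos [0.4135 0.2483 0.1147] F [-0.8  0.4  0.6] w 0.0137 | d [ 0.0015 -0.0023  0.1003] rot [ 0.041  0.004 -0.076]
[ 0.56506775 -0.07196603] [ 0.56409034 -0.0717547 ]
```

play_rows:
  increments:
    - {"translation": [0,0,0.02],"delta_rot": [0,0,0],"claw": 0.0}
    - {"translation": [0,0,0.05],"delta_rot": [0,0,0],"claw": 0.0}
    - {"translation": [0,0,0.085],"delta_rot": [0,0,0],"claw": 0.0}
    - {"translation": [0,0,0.12],"delta_rot": [0,0,0],"claw": 0.0}
    - {"translation": [0,0,0.155],"delta_rot": [0,0,0],"claw": 0.0}

```text
t: 2.92
position: [0.4129, 0.248, 0.2708]
eef_rot: [[0.988, 0.156, -0.001], [0.156, -0.988, -0.004], [-0.001, 0.004, -1.0]]
wrist_force: [1.3, 0.4, -2.3]
gripper_width: 0.014
```

play_rows:
  increments:
    - {"translation": [0.005,-0.01,0.035],"delta_rot": [0,0,-0.3],"claw": 0.0}
    - {"translation": [0.02,-0.04,0.04],"delta_rot": [0,0,-0.6],"claw": 0.0}
    - {"translation": [0.035,-0.07,0.04],"delta_rot": [0,0,-1.0],"claw": 0.0}
    - {"translation": [0.05,-0.1,0.04],"delta_rot": [0,0,-1.5],"claw": 0.0}
    - {"translation": [0.065,-0.135,0.04],"delta_rot": [0,0,-2.0],"claw": 0.0}

```text
t: 3.33
position: [0.4781, 0.1122, 0.3107]
eef_rot: [[1.0, -0.019, -0.001], [-0.019, -1.0, -0.003], [-0.001, 0.003, -1.0]]
wrist_force: [1.4, 0.8, -1.7]
gripper_width: 0.0136
```

```bash
python3 - <<'E'
from h import *
p=mill(-.0035,.0017)
delta((*p,.31),-12.2)
E
```

```text
t 3.33 pos [0.4781 0.1122 0.3107] F [ 1.4  0.8 -1.7] w 0.0136 | d [ 0.0868 -0.1824 -0.0007] rot [ 0.034 -0.02  -2.224]
```

play_rows:
  increments:
    - {"translation": [0.02,-0.038,0.0],"delta_rot": [0,0,-0.5],"claw": 0.0}
    - {"translation": [0.04,-0.076,0.0],"delta_rot": [0,0,-1.0],"claw": 0.0}
    - {"translation": [0.058,-0.114,0.0],"delta_rot": [0,0,-1.5],"claw": 0.0}
    - {"translation": [0.074,-0.15,0.0],"delta_rot": [0,0,-2.0],"claw": 0.0}
    - {"translation": [0.087,-0.182,0.0],"delta_rot": [0.03,-0.02,-2.22],"claw": 0.0}

```text
t: 3.75
position: [0.5656, -0.0724, 0.3099]
eef_rot: [[0.977, -0.214, -0.001], [-0.214, -0.977, -0.0], [-0.001, 0.001, -1.0]]
wrist_force: [1.0, 0.7, -2.0]
gripper_width: 0.014
```

play_rows:
  increments:
    - {"translation": [0.0,0,0.0],"delta_rot": [0,0,0],"claw": 0.0}
    - {"translation": [0.0,0,0.0],"delta_rot": [0,0,0],"claw": 0.0}

```text
t: 3.92
position: [0.5654, -0.0742, 0.3086]
eef_rot: [[0.976, -0.217, -0.003], [-0.217, -0.976, 0.001], [-0.003, 0.0, -1.0]]
wrist_force: [-0.0, 1.4, -2.3]
gripper_width: 0.0139
```

```bash
python3 - <<'E'
from h import *
p=mill(-.0035,.0017)
delta((*p,.31),-12.2)
cap('wrist','w3'); crop(cap('side','s3'),180,80,380,260,'s3c',4);crop(cap('top','t3'),255,160,375,280,'t3c',5)
E
```

```text
t 3.92 pos [ 0.5654 -0.0742  0.3086] F [-0.   1.4 -2.3] w 0.0139 | d [-0.0005  0.004   0.0014] rot [-0.007 -0.038  0.069]
```

View pics/w3.png

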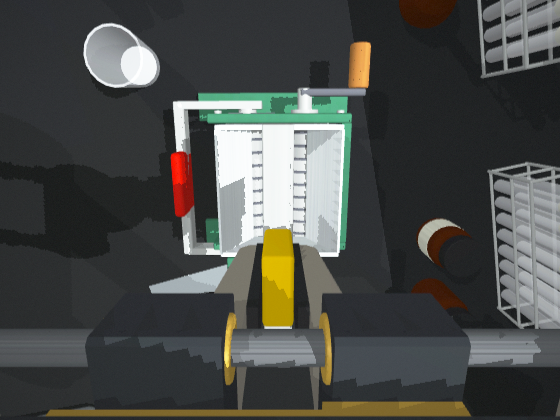

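View pics/s3c.png

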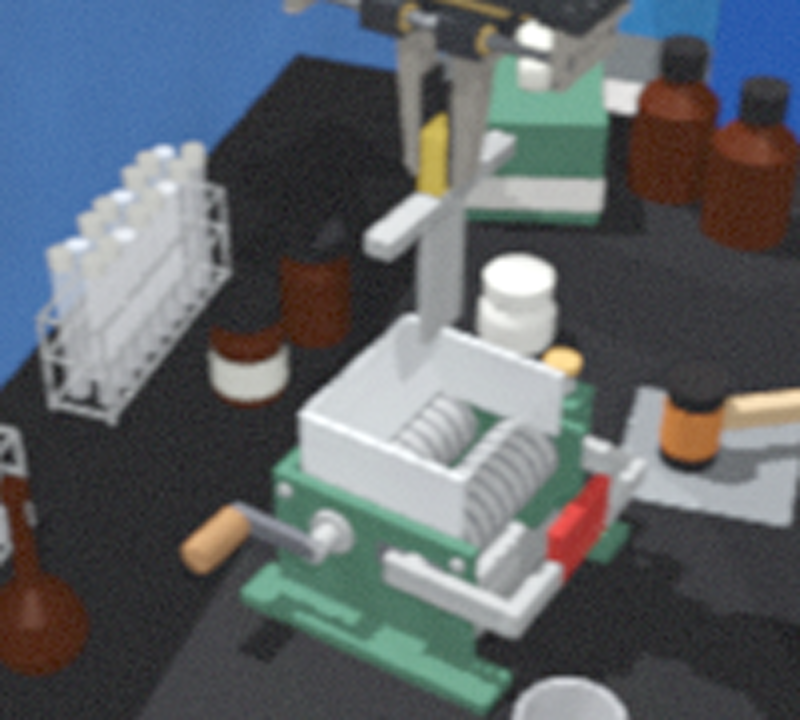

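play_rows:
  increments:
    - {"translation": [-0.0005,0.004,-0.015],"delta_rot": [0,0,0.07],"claw": 0.0}
    - {"translation": [-0.0005,0.004,-0.035],"delta_rot": [0,0,0.07],"claw": 0.0}
    - {"translation": [-0.0005,0.004,-0.055],"delta_rot": [0,0,0.07],"claw": 0.0}
    - {"translation": [-0.0005,0.004,-0.075],"delta_rot": [0,0,0.07],"claw": 0.0}
    - {"translation": [-0.0005,0.004,-0.083],"delta_rot": [0,0,0.07],"claw": 0.0}

```text
t: 4.48
position: [0.5628, -0.065, 0.2238]
eef_rot: [[0.979, -0.204, -0.006], [-0.204, -0.979, 0.002], [-0.006, -0.001, -1.0]]
wrist_force: [-0.8, 0.3, -3.4]
gripper_width: 0.0139
```

play_rows:
  increments:
    - {"translation": [0.0,0,0.0],"delta_rot": [0,0,0],"claw": 0.0}
    - {"translation": [0.0,0,0.0],"delta_rot": [0,0,0],"claw": 0.0}

```text
t: 4.65
position: [0.5624, -0.0637, 0.2238]
eef_rot: [[0.979, -0.203, -0.007], [-0.203, -0.979, 0.003], [-0.007, -0.001, -1.0]]
wrist_force: [0.1, -0.6, -1.7]
gripper_width: 0.0136
```

```bash
python3 - <<'E'
from h import *
p=mill(-.0035,.0017)
delta((*p,.22),-12.2)
cap('wrist','w4'); crop(cap('side','s4'),180,80,380,260,'s4c',4)
E
```

```text
t 4.65 pos [ 0.5624 -0.0637  0.2238] F [ 0.1 -0.6 -1.7] w 0.0136 | d [ 0.0026 -0.0065 -0.0038] rot [-0.031 -0.079 -0.101]
```

View pics/w4.png

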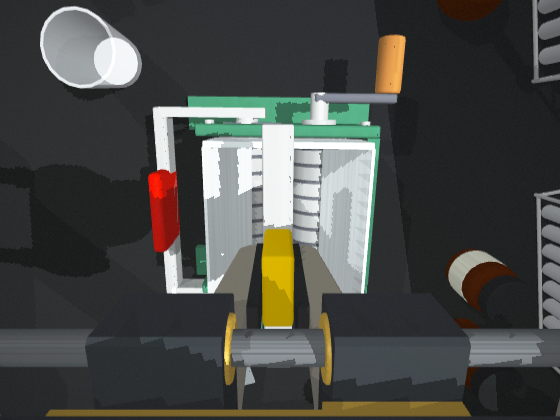

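View pics/s4c.png

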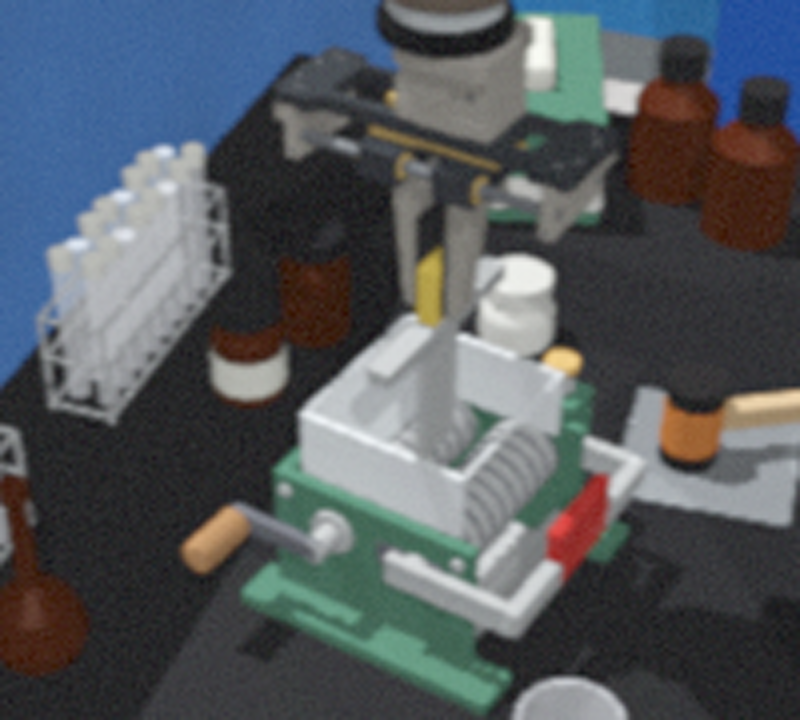

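play_rows:
  increments:
    - {"translation": [0.001,-0.002,0.0],"delta_rot": [0,0,0],"claw": 0.0}
    - {"translation": [0.002,-0.004,0.0],"delta_rot": [-0.03,-0.08,-0.1],"claw": 0.0}
    - {"translation": [0.0026,-0.0065,0.0],"delta_rot": [-0.03,-0.08,-0.1],"claw": 0.0}
    - {"translation": [0.0026,-0.0065,0.0],"delta_rot": [-0.03,-0.08,-0.1],"claw": 0.0}
    - {"translation": [0.0026,-0.0065,0.0],"delta_rot": [-0.03,-0.08,-0.1],"claw": 0.0}

```text
t: 5.17
position: [0.5662, -0.0715, 0.2256]
eef_rot: [[0.977, -0.212, 0.004], [-0.212, -0.977, -0.001], [0.004, 0.001, -1.0]]
wrist_force: [-0.2, 0.2, -1.4]
gripper_width: 0.014
```

```bash
python3 - <<'E'
from h import *
p=mill(-.0035,.0017)
delta((*p,.22),-12.2);robot.capture('top')
delta((*p,.22),-12.2)
c=robot.get_calibration('wrist');im=cap('wrist','w5')
delta((*p,.22),-12.2)
# expected mill rim inner corner points projected
for m in [(-.056,.06),(.056,.06),(-.06,.066),(.06,.066)]:
    print(m,proj('wrist',(*mill(*m),.15),c))
E
```

```text
t 5.17 pos [ 0.5662 -0.0715  0.2256] F [-0.2  0.2 -1.4] w 0.014 | d [-0.0013  0.0013 -0.0056] rot [0.016 0.043 0.014]
t 5.22 pos [ 0.5662 -0.0714  0.2255] F [ 0.1 -0.6 -2.2] w 0.0135 | d [-0.0012  0.0012 -0.0055] rot [0.014 0.039 0.012]
t 5.27 pos [ 0.5661 -0.0712  0.2254] F [ 0.9  0.1 -2.1] w 0.0139 | d [-0.0012  0.001  -0.0054] rot [0.013 0.037 0.01 ]
(-0.056, 0.06) [198.21453785 136.4355117 ]
(0.056, 0.06) [361.92956016 136.15836415]
(-0.06, 0.066) [191.79347974 127.42496801]
(0.06, 0.066) [368.34069421 127.13891865]
```

View pics/w5.png

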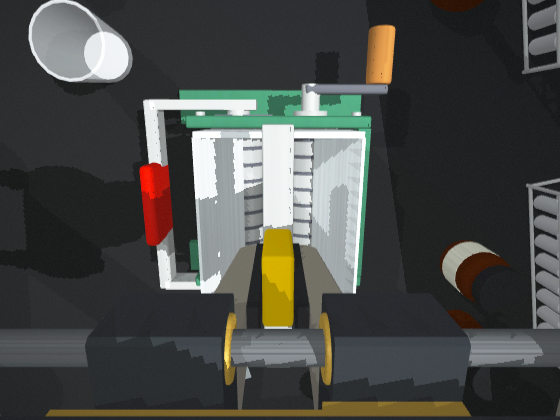

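play_rows:
  increments:
    - {"translation": [-0.0005,0.0005,-0.008],"delta_rot": [0.01,0.03,0],"claw": 0.0}
    - {"translation": [-0.0008,0.0008,-0.016],"delta_rot": [0.01,0.03,0],"claw": 0.0}
    - {"translation": [-0.001,0.001,-0.024],"delta_rot": [0.01,0.03,0],"claw": 0.0}
    - {"translation": [-0.001,0.001,-0.032],"delta_rot": [0.01,0.03,0],"claw": 0.0}
    - {"translation": [-0.001,0.001,-0.038],"delta_rot": [0.01,0.03,0],"claw": 0.0}

```text
t: 5.68
position: [0.5644, -0.07, 0.1856]
eef_rot: [[0.977, -0.212, -0.001], [-0.212, -0.977, 0.0], [-0.001, -0.0, -1.0]]
wrist_force: [-0.0, -0.2, -2.3]
gripper_width: 0.0138
```

```bash
python3 - <<'E'
from h import *
p=mill(-.0035,.0017)
delta((*p,.169),-12.2)
E
```

```text
t 5.68 pos [ 0.5644 -0.07    0.1856] F [-0.  -0.2 -2.3] w 0.0138 | d [ 0.0005 -0.0002 -0.0166] rot [-0.004 -0.014  0.01 ]
```

play_rows:
  increments:
    - {"translation": [0.0003,0,-0.004],"delta_rot": [0,0,0],"claw": 0.0}
    - {"translation": [0.0005,0,-0.008],"delta_rot": [0,0,0],"claw": 0.0}
    - {"translation": [0.0005,0,-0.012],"delta_rot": [0,0,0],"claw": 0.0}
    - {"translation": [0.0005,0,-0.0145],"delta_rot": [0,0,0],"claw": 0.0}
    - {"translation": [0.0005,0,-0.0145],"delta_rot": [0,0,0],"claw": 0.0}

```text
t: 6.1
position: [0.5647, -0.0699, 0.1705]
eef_rot: [[0.977, -0.212, -0.002], [-0.212, -0.977, 0.001], [-0.002, -0.0, -1.0]]
wrist_force: [-0.4, 0.7, -2.6]
gripper_width: 0.0138
```

```bash
python3 - <<'E'
from h import *
p=mill(-.0035,.0017)
delta((*p,.169),-12.2)
crop(cap('side','s6'),180,80,380,260,'s6c',4)
E
```

```text
t 6.10 pos [ 0.5647 -0.0699  0.1705] F [-0.4  0.7 -2.6] w 0.0138 | d [ 0.0003 -0.0003 -0.0015] rot [-0.007 -0.023  0.01 ]
```

View pics/s6c.png

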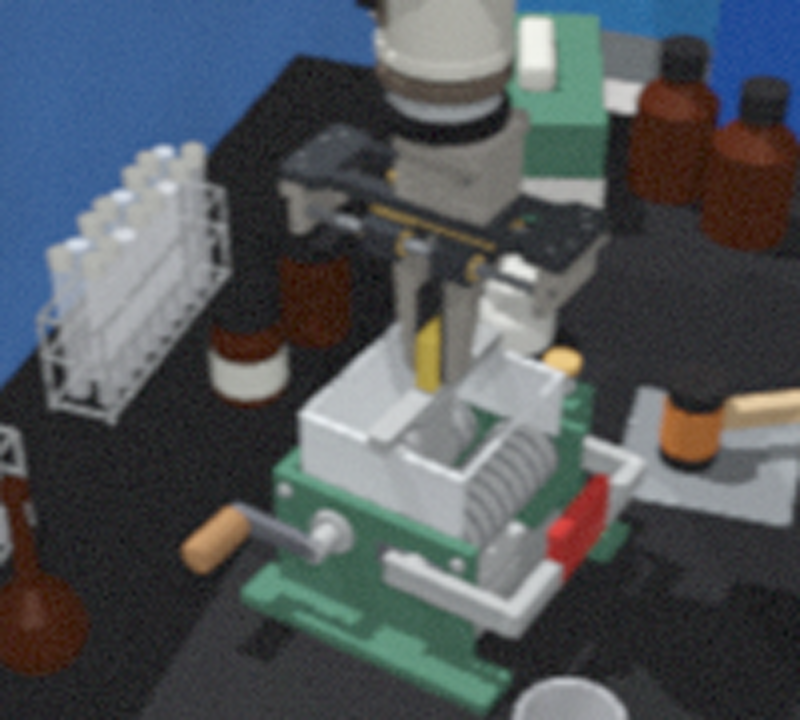

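play_rows:
  increments:
    - {"translation": [0.0002,0,-0.001],"delta_rot": [0,0,0],"claw": 0.0}
    - {"translation": [0.0002,0,-0.002],"delta_rot": [0,0,0],"claw": 0.0}
    - {"translation": [0.0002,0,-0.002],"delta_rot": [0,0,0],"claw": 0.0}
    - {"translation": [0.0002,0,-0.002],"delta_rot": [0,0,0],"claw": 0.0}

```text
t: 6.48
position: [0.5651, -0.07, 0.169]
eef_rot: [[0.977, -0.212, -0.001], [-0.212, -0.977, 0.0], [-0.001, -0.0, -1.0]]
wrist_force: [-0.2, 0.2, -1.4]
gripper_width: 0.014
```

Partly resting; a touch more, then open.

play_rows:
  increments:
    - {"translation": [0,0,-0.0007],"delta_rot": [0,0,0],"claw": 0.0}
    - {"translation": [0,0,-0.0007],"delta_rot": [0,0,0],"claw": 0.0}
    - {"translation": [0,0,-0.0005],"delta_rot": [0,0,0],"claw": 0.02}
    - {"translation": [0,0,-0.0005],"delta_rot": [0,0,0],"claw": 0.04}
    - {"translation": [0,0,-0.0005],"delta_rot": [0,0,0],"claw": 0.04}

```text
t: 6.9
position: [0.5654, -0.0701, 0.1689]
eef_rot: [[0.977, -0.212, -0.001], [-0.212, -0.977, 0.0], [-0.001, 0.0, -1.0]]
wrist_force: [-0.1, -0.2, 0.1]
gripper_width: 0.0309
```

play_rows:
  increments:
    - {"translation": [0,0,0],"delta_rot": [0,0,0],"claw": 0.04}
    - {"translation": [0,0,0.015],"delta_rot": [0,0,0],"claw": 0.04}
    - {"translation": [0,0,0.05],"delta_rot": [0,0,0],"claw": 0.04}
    - {"translation": [0,0,0.085],"delta_rot": [0,0,0],"claw": 0.04}
    - {"translation": [0,0,0.12],"delta_rot": [0,0,0],"claw": 0.04}

```text
t: 7.32
position: [0.565, -0.07, 0.29]
eef_rot: [[0.977, -0.212, -0.001], [-0.212, -0.977, 0.0], [-0.001, -0.0, -1.0]]
wrist_force: [0.2, -0.6, -0.5]
gripper_width: 0.0397
```

```bash
python3 - <<'E'
from h import *
p=mill(-.16,0)
delta((*p,.29),77.8)
cap('wrist','w7');crop(cap('side','s7'),180,80,380,260,'s7c',4)
E
```

```text
t 7.32 pos [ 0.565 -0.07   0.29 ] F [ 0.2 -0.6 -0.5] w 0.0397 | d [-0.1534  0.0312 -0.    ] rot [ 8.000e-03 -1.600e-02  1.801e+01]
```

View pics/s7c.png

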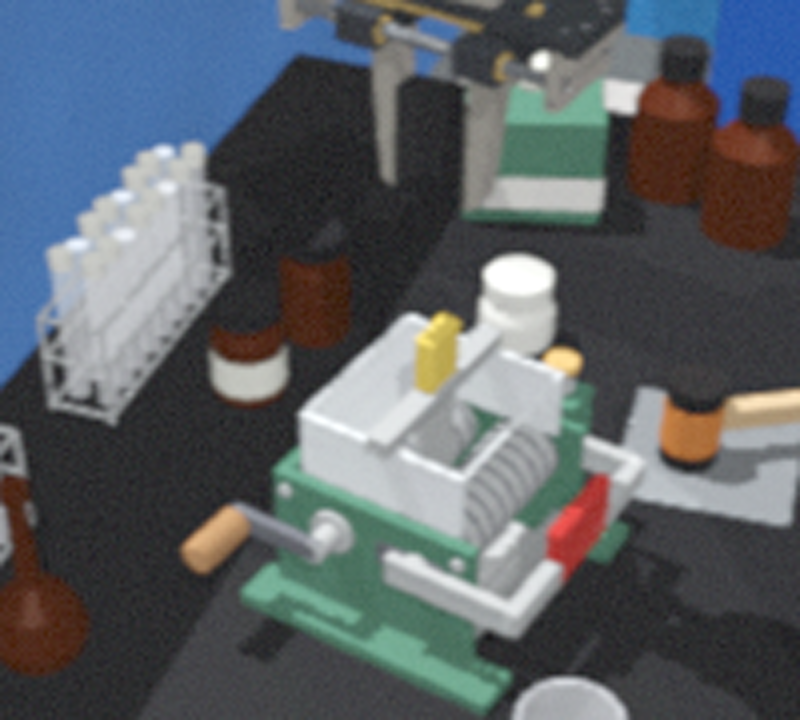

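View pics/w7.png

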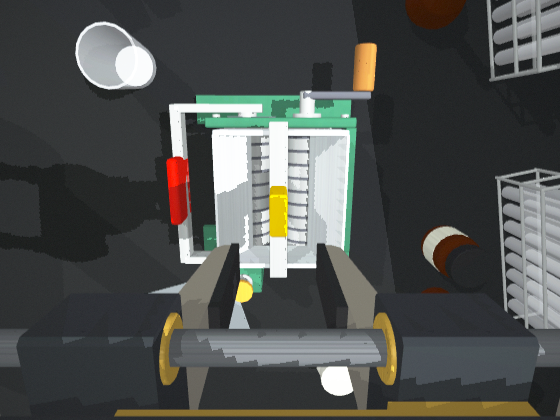

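play_rows:
  increments:
    - {"translation": [-0.02,0.004,0.01],"delta_rot": [0,0,1.3],"claw": 0.03}
    - {"translation": [-0.04,0.008,0.01],"delta_rot": [0,0,2.6],"claw": 0.02}
    - {"translation": [-0.06,0.012,0.01],"delta_rot": [0,0,3.9],"claw": 0.0}
    - {"translation": [-0.08,0.016,0.01],"delta_rot": [0,0,5.2],"claw": 0.0}
    - {"translation": [-0.1,0.02,0.01],"delta_rot": [0,0,6.5],"claw": 0.0}

```text
t: 7.83
position: [0.4675, -0.0509, 0.306]
eef_rot: [[0.936, 0.352, 0.012], [0.351, -0.936, 0.003], [0.012, 0.001, -1.0]]
wrist_force: [-0.6, 0.5, -0.2]
gripper_width: 0.0087
```

play_rows:
  increments:
    - {"translation": [-0.01,0.002,0.0],"delta_rot": [0,0,1.3],"claw": 0.0}
    - {"translation": [-0.02,0.004,0.0],"delta_rot": [0,0,2.6],"claw": 0.0}
    - {"translation": [-0.03,0.006,0.0],"delta_rot": [0,0,3.9],"claw": 0.0}
    - {"translation": [-0.04,0.008,0.0],"delta_rot": [0,0,5.2],"claw": 0.0}
    - {"translation": [-0.05,0.01,0.0],"delta_rot": [0,0,6.5],"claw": 0.0}

```text
t: 8.25
position: [0.4169, -0.0407, 0.3054]
eef_rot: [[0.596, 0.803, 0.008], [0.803, -0.596, 0.009], [0.012, 0.001, -1.0]]
wrist_force: [0.6, 0.5, 0.1]
gripper_width: 0.0003
```

```bash
python3 - <<'E'
from h import *
p=mill(-.16,0)
delta((*p,.29),77.8)
E
```

```text
t 8.25 pos [ 0.4169 -0.0407  0.3054] F [0.6 0.5 0.1] w 0.0003 | d [-0.0053  0.0019 -0.0154] rot [-0.122  0.067  4.88 ]
```

play_rows:
  increments:
    - {"translation": [-0.001,0,-0.01],"delta_rot": [0,0,1.2],"claw": 0.0}
    - {"translation": [-0.002,0.001,-0.03],"delta_rot": [0,0,2.4],"claw": 0.0}
    - {"translation": [-0.005,0.002,-0.06],"delta_rot": [0,0,3.6],"claw": 0.0}
    - {"translation": [-0.005,0.002,-0.09],"delta_rot": [-0.12,0.06,4.88],"claw": 0.0}
    - {"translation": [-0.005,0.002,-0.12],"delta_rot": [-0.12,0.06,4.88],"claw": 0.0}

```text
t: 8.67
position: [0.4117, -0.0386, 0.184]
eef_rot: [[0.206, 0.978, 0.001], [0.978, -0.206, -0.0], [-0.0, 0.001, -1.0]]
wrist_force: [0.2, 0.4, -0.3]
gripper_width: 0.0005
```

```bash
python3 - <<'E'
from h import *
p=mill(-.16,0)
delta((*p,.093),77.8)
c=robot.get_calibration('wrist');cap('wrist','w8')
E
```

```text
t 8.67 pos [ 0.4117 -0.0386  0.184 ] F [ 0.2  0.4 -0.3] w 0.0005 | d [-0.0001 -0.0002 -0.091 ] rot [ 0.005  0.015 -0.057]
```

View pics/w8.png

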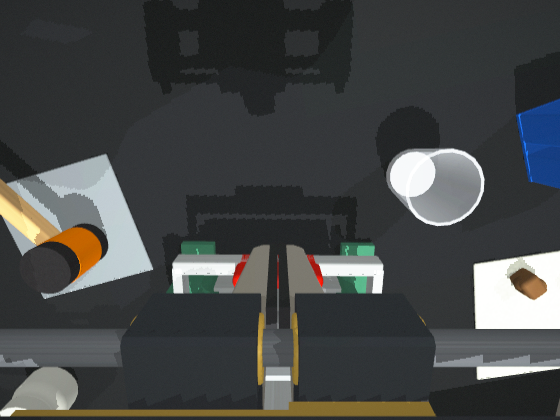

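play_rows:
  increments:
    - {"translation": [0,0,-0.03],"delta_rot": [0,0,0],"claw": 0.0}
    - {"translation": [0,0,-0.06],"delta_rot": [0,0,0],"claw": 0.0}
    - {"translation": [0,0,-0.08],"delta_rot": [0,0,0],"claw": 0.0}
    - {"translation": [0,0,-0.091],"delta_rot": [0,0,0],"claw": 0.0}
    - {"translation": [0,0,-0.091],"delta_rot": [0,0,0],"claw": 0.0}

```text
t: 9.13
position: [0.4058, -0.0363, 0.0844]
eef_rot: [[0.211, 0.977, -0.014], [0.977, -0.211, 0.006], [0.003, -0.015, -1.0]]
wrist_force: [-0.1, 0.3, 0.3]
gripper_width: -0.0
```

play_rows:
  increments:
    - {"translation": [0.006,-0.0013,0],"delta_rot": [0,0,0],"claw": 0.0}
    - {"translation": [0.012,-0.0026,0],"delta_rot": [0,0,0],"claw": 0.0}
    - {"translation": [0.018,-0.0039,0],"delta_rot": [0,0,0],"claw": 0.0}
    - {"translation": [0.024,-0.0052,0],"delta_rot": [0,0,0],"claw": 0.0}
    - {"translation": [0.03,-0.0065,0],"delta_rot": [0,0,0],"claw": 0.0}

```text
t: 9.55
position: [0.4374, -0.0433, 0.0853]
eef_rot: [[0.211, 0.977, -0.012], [0.977, -0.211, 0.006], [0.003, -0.013, -1.0]]
wrist_force: [-0.5, 0.2, -0.3]
gripper_width: 0.0008
```

```bash
cat >> h.py <<'E'
def inmill(p):
    c,s=np.cos(np.radians(MY)),np.sin(np.radians(MY)); d=np.array(p[:2])-MC
    return np.array([c*d[0]+s*d[1],-s*d[0]+c*d[1]])
E
python3 - <<'E'
from h import *
s=robot.get_state();print(inmill(s['position']),s['position'],s['wrist_force'])
E
```

```text
[-0.1338834   0.00104165] [ 0.43736036 -0.04328899  0.08534604] [-0.54189622  0.23191131 -0.33367376]
```

play_rows:
  increments:
    - {"translation": [0.002,-0.0005,0.001],"delta_rot": [0,0,0],"claw": 0.0}
    - {"translation": [0.004,-0.0009,0.002],"delta_rot": [0,0,0],"claw": 0.0}
    - {"translation": [0.006,-0.0013,0.003],"delta_rot": [0,0,0],"claw": 0.0}
    - {"translation": [0.008,-0.0018,0.003],"delta_rot": [0,0,0],"claw": 0.0}
    - {"translation": [0.01,-0.0022,0.003],"delta_rot": [0,0,0],"claw": 0.0}

```text
t: 9.97
position: [0.4461, -0.0451, 0.0882]
eef_rot: [[0.211, 0.977, -0.016], [0.978, -0.211, 0.006], [0.003, -0.017, -1.0]]
wrist_force: [-5.8, 0.8, 3.5]
gripper_width: 0.0002
```

play_rows:
  increments:
    - {"translation": [0.001,-0.0002,0.0],"delta_rot": [0,0,0],"claw": 0.0}
    - {"translation": [0.002,-0.0004,0.0],"delta_rot": [0,0,0],"claw": 0.0}
    - {"translation": [0.003,-0.0006,0.0],"delta_rot": [0,0,0],"claw": 0.0}

```text
t: 10.22
position: [0.4482, -0.0455, 0.0879]
eef_rot: [[0.211, 0.977, -0.018], [0.978, -0.211, 0.007], [0.003, -0.019, -1.0]]
wrist_force: [-5.9, 0.6, 4.1]
gripper_width: 0.0006
```

```bash
python3 - <<'E'
from h import *
s=robot.get_state();print(inmill(s['position']),s['position'],s['wrist_force'])
E
```

```text
[-0.12283264  0.00115174] [ 0.44818482 -0.04551669  0.08788379] [-5.91852427  0.5811544   4.10687913]
```

Pushing with ~6 N friction. Continue in small steps.

play_rows:
  increments:
    - {"translation": [0.001,-0.0002,0.0],"delta_rot": [0,0,0],"claw": 0.0}
    - {"translation": [0.002,-0.0004,0.0],"delta_rot": [0,0,0],"claw": 0.0}
    - {"translation": [0.003,-0.0006,0.0],"delta_rot": [0,0,0],"claw": 0.0}

```text
t: 10.47
position: [0.4504, -0.046, 0.0877]
eef_rot: [[0.21, 0.977, -0.02], [0.978, -0.21, 0.007], [0.003, -0.021, -1.0]]
wrist_force: [-5.0, 0.3, 3.6]
gripper_width: 0.0005
```

play_rows:
  increments:
    - {"translation": [0.001,-0.0002,0.0],"delta_rot": [0,0,0],"claw": 0.0}
    - {"translation": [0.002,-0.0004,0.0],"delta_rot": [0,0,0],"claw": 0.0}
    - {"translation": [0.0025,-0.0005,0.0],"delta_rot": [0,0,0],"claw": 0.0}

```text
t: 10.72
position: [0.4513, -0.0461, 0.0874]
eef_rot: [[0.21, 0.977, -0.024], [0.978, -0.21, 0.008], [0.003, -0.025, -1.0]]
wrist_force: [-9.5, 0.9, 7.4]
gripper_width: 0.0004
```

```bash
python3 - <<'E'
from h import *
s=robot.get_state();print(inmill(s['position']),s['position'],s['wrist_force'])
crop(cap('side','s9'),180,80,380,260,'s9c',4)
E
```

```text
[-0.11965898  0.00122567] [ 0.45130243 -0.0461151   0.087364  ] [-9.4932368   0.91453399  7.37618457]
```

View pics/s9c.png

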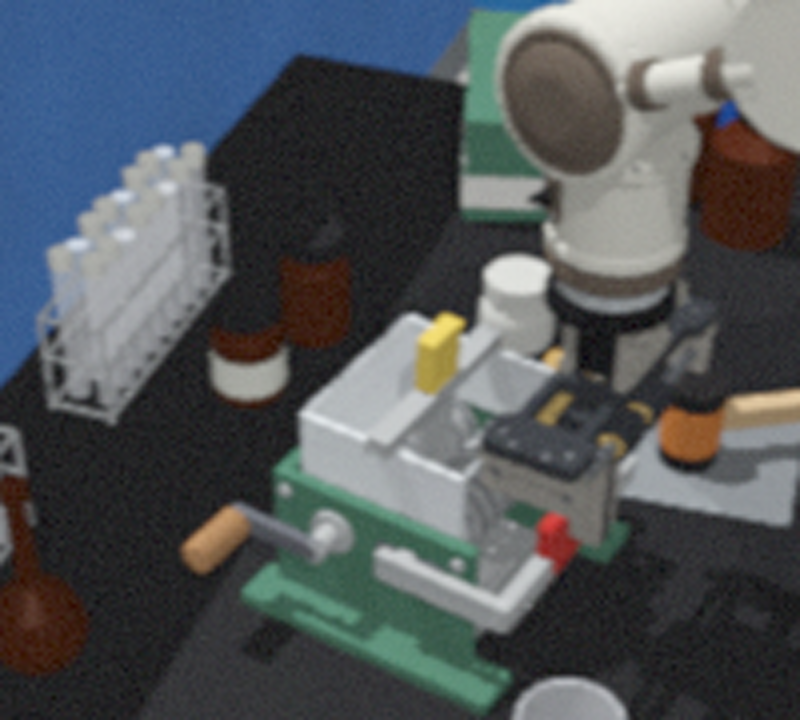

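play_rows:
  increments:
    - {"translation": [0.001,-0.0002,0.0],"delta_rot": [0,0.1,0],"claw": 0.0}
    - {"translation": [0.002,-0.0004,0.0],"delta_rot": [0,0.2,0],"claw": 0.0}
    - {"translation": [0.003,-0.0006,0.0],"delta_rot": [0,0.2,0],"claw": 0.0}

```text
t: 11.02
position: [0.451, -0.046, 0.0871]
eef_rot: [[0.209, 0.976, -0.051], [0.978, -0.209, 0.009], [-0.001, -0.052, -0.999]]
wrist_force: [-18.0, 2.3, 14.3]
gripper_width: 0.0004
```

```bash
python3 - <<'E'
from h import *
s=robot.get_state();print(inmill(s['position']),s['position'],s['wrist_force'])
delta((.45,0,.088),77.8)
E
```

```text
[-0.11996648  0.0012548 ] [ 0.45100803 -0.04602165  0.08708856] [-18.00835077   2.26171727  14.28883926]
t 11.02 pos [ 0.451  -0.046   0.0871] F [-18.    2.3  14.3] w 0.0004 | d [-0.001   0.046   0.0009] rot [-0.109 -0.586 -0.021]
```

play_rows:
  increments:
    - {"translation": [-0.004,0.001,0.0],"delta_rot": [-0.1,-0.3,0],"claw": 0.0}
    - {"translation": [-0.01,0.002,0.003],"delta_rot": [-0.1,-0.58,0],"claw": 0.0}
    - {"translation": [-0.02,0.004,0.01],"delta_rot": [-0.1,-0.58,0],"claw": 0.0}
    - {"translation": [-0.03,0.006,0.04],"delta_rot": [-0.1,-0.58,0],"claw": 0.0}
    - {"translation": [-0.03,0.006,0.08],"delta_rot": [-0.1,-0.58,0],"claw": 0.0}

```text
t: 11.43
position: [0.4176, -0.0386, 0.1646]
eef_rot: [[0.21, 0.978, -0.007], [0.978, -0.21, 0.004], [0.002, -0.008, -1.0]]
wrist_force: [1.5, 0.6, 0.3]
gripper_width: 0.0003
```

play_rows:
  increments:
    - {"translation": [0,-0.03,0.03],"delta_rot": [0,0,0],"claw": 0.02}
    - {"translation": [0,-0.06,0.05],"delta_rot": [0,0,0],"claw": 0.04}
    - {"translation": [0,-0.1,0.06],"delta_rot": [0,0,0],"claw": 0.06}
    - {"translation": [0,-0.14,0.06],"delta_rot": [0,0,0],"claw": 0.06}
    - {"translation": [0,-0.18,0.06],"delta_rot": [0,0,0],"claw": 0.06}

```text
t: 11.85
position: [0.4184, -0.2212, 0.2262]
eef_rot: [[0.209, 0.978, -0.003], [0.978, -0.209, 0.001], [-0.0, -0.003, -1.0]]
wrist_force: [1.2, 0.2, -0.6]
gripper_width: 0.0317
```

```bash
python3 - <<'E'
from h import *
s=robot.get_state();print(s['position'],s['joint_positions'])
crop(cap('side','s10'),180,80,380,260,'s10c',4); crop(cap('top','t10'),255,160,375,280,'t10c',5)
E
```

```text
[ 0.41842405 -0.22121851  0.226184  ] [-4.24760852e+01 -6.73880567e+00  1.06242688e+02 -9.14680489e-02
  8.06430153e+01 -1.20379955e+02]
```

View pics/t10c.png

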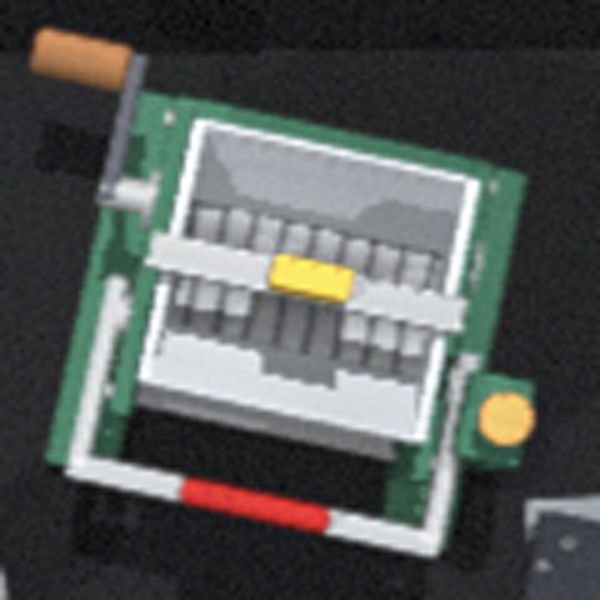

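View pics/s10c.png

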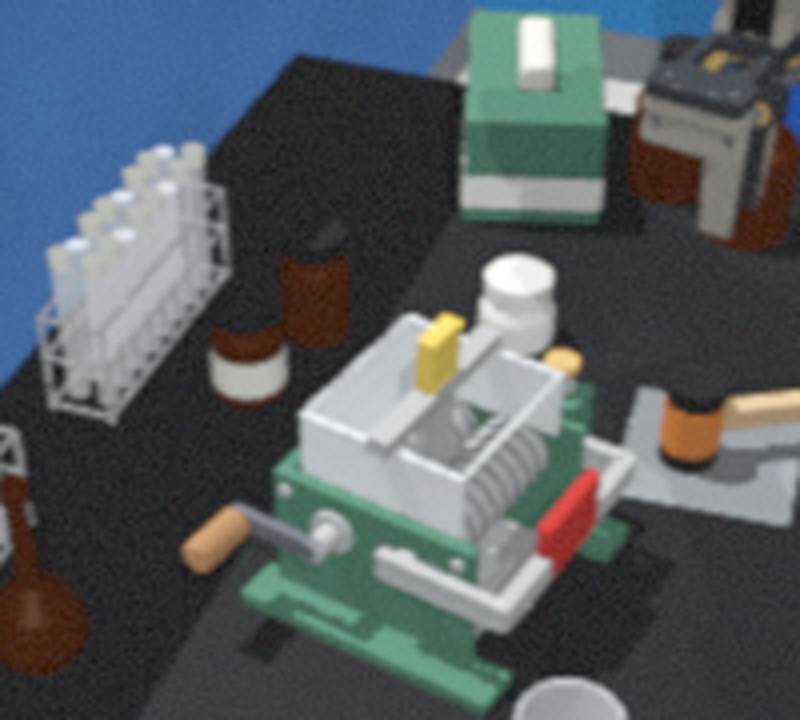

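```bash
python3 - <<'E'
from h import *
for n in ('top0','t10'):
    im=cv2.imread('pics/%s.png'%n)
    k=cv2.inRange(hsv(im),(0,150,120),(6,255,255));k[:,:280]=0;k[:,340:]=0;m=np.argwhere(k)
    c=m.mean(0)[::-1];print(n,len(m),c,inmill(onz('top',c,.11)))
im=cv2.imread('pics/t10.png')
def P(X,Y,z): return onz('top',(255+(X+.5)/5-.5,160+(Y+.5)/5-.5),z)
g=[P(150,235,.162),P(467,300,.162),P(462,332,.162),P(147,263,.162)];print([inmill(q) for q in g],np.mean([inmill(q) for q in g],0))
g=[P(276,255,.202),P(354,272,.202),P(348,302,.202),P(270,285,.202)];print(np.mean([inmill(q) for q in g],0))
p=np.array([.4266,-.2478])-.05*np.array([np.cos(np.radians(29.6)),np.sin(np.radians(29.6))]);print(p)
delta((*p,.226),-60.4)
E
```

```text
top0 149 [304.93959732 263.61073826] [-0.10825075  0.00073236]
t10 144 [305.59027778 260.53472222] [-0.101142    0.00075153]
[array([0.00382571, 0.07268869]), array([ 0.00552903, -0.06837886]), array([-0.00861492, -0.06909883]), array([-0.00846216,  0.07134769])] [-0.00193059  0.00163967]
[-0.00337812  0.0015628 ]
[ 0.38312525 -0.27249709]
t 11.95 pos [ 0.4176 -0.2237  0.225 ] F [-0.6  0.5 -0.2] w 0.0399 | d [-0.0345 -0.0488  0.001 ] rot [-7.6000e-02 -1.9000e-02 -2.7594e+01]
```

play_rows:
  increments:
    - {"translation": [-0.003,-0.004,0],"delta_rot": [0,0,-1.4],"claw": 0.06}
    - {"translation": [-0.005,-0.008,0],"delta_rot": [0,0,-2.8],"claw": 0.06}
    - {"translation": [-0.008,-0.012,0],"delta_rot": [0,0,-4.2],"claw": 0.06}
    - {"translation": [-0.01,-0.015,0],"delta_rot": [0,0,-5.6],"claw": 0.06}
    - {"translation": [-0.012,-0.018,0],"delta_rot": [0,0,-7.0],"claw": 0.06}

```text
t: 12.37
position: [0.406, -0.2414, 0.2249]
eef_rot: [[0.74, 0.672, -0.003], [0.672, -0.74, 0.003], [0.0, -0.004, -1.0]]
wrist_force: [-0.1, -0.1, -0.1]
gripper_width: 0.0602
```

play_rows:
  increments:
    - {"translation": [-0.003,-0.004,0],"delta_rot": [0,0,-1.4],"claw": 0.06}
    - {"translation": [-0.005,-0.008,0],"delta_rot": [0,0,-2.8],"claw": 0.06}
    - {"translation": [-0.008,-0.012,0],"delta_rot": [0,0,-4.2],"claw": 0.06}
    - {"translation": [-0.01,-0.015,0],"delta_rot": [0,0,-5.6],"claw": 0.06}
    - {"translation": [-0.012,-0.018,0],"delta_rot": [0,0,-7.0],"claw": 0.06}

```text
t: 12.78
position: [0.3944, -0.2591, 0.2248]
eef_rot: [[0.993, 0.12, 0.001], [0.12, -0.993, 0.004], [0.001, -0.004, -1.0]]
wrist_force: [0.1, 0.1, 0.5]
gripper_width: 0.0599
```

play_rows:
  increments:
    - {"translation": [-0.002,-0.003,0],"delta_rot": [0,0,-1.4],"claw": 0.06}
    - {"translation": [-0.003,-0.005,0],"delta_rot": [0,0,-2.8],"claw": 0.06}
    - {"translation": [-0.005,-0.008,0],"delta_rot": [0,0,-4.2],"claw": 0.06}
    - {"translation": [-0.007,-0.01,0],"delta_rot": [0,0,-5.6],"claw": 0.06}
    - {"translation": [-0.009,-0.012,0],"delta_rot": [0,0,-7.0],"claw": 0.06}

```text
t: 13.2
position: [0.3859, -0.2707, 0.2247]
eef_rot: [[0.88, -0.476, 0.004], [-0.476, -0.88, 0.002], [0.002, -0.004, -1.0]]
wrist_force: [-0.2, 0.3, 0.8]
gripper_width: 0.0597
```

```bash
python3 - <<'E'
from h import *
delta((.3831,-.2725,.226),-60.4)
E
```

```text
t 13.20 pos [ 0.3859 -0.2707  0.2247] F [-0.2  0.3  0.8] w 0.0597 | d [-0.0028 -0.0018  0.0013] rot [-0.015  0.052 -6.4  ]
```

play_rows:
  increments:
    - {"translation": [-0.001,-0.0005,0],"delta_rot": [0,0,-1.3],"claw": 0.06}
    - {"translation": [-0.002,-0.001,0],"delta_rot": [0,0,-2.6],"claw": 0.06}
    - {"translation": [-0.003,-0.0015,0],"delta_rot": [0,0,-3.9],"claw": 0.06}
    - {"translation": [-0.003,-0.002,0],"delta_rot": [0,0,-5.2],"claw": 0.06}
    - {"translation": [-0.003,-0.002,0],"delta_rot": [0,0.05,-6.4],"claw": 0.06}

```text
t: 13.62
position: [0.3833, -0.2723, 0.2246]
eef_rot: [[0.489, -0.872, 0.002], [-0.872, -0.489, 0.001], [0.0, -0.002, -1.0]]
wrist_force: [0.1, 0.1, 0.6]
gripper_width: 0.06
```

play_rows:
  increments:
    - {"translation": [0,0,0],"delta_rot": [0,0,0],"claw": 0.06}
    - {"translation": [0,0,0],"delta_rot": [0,0,0],"claw": 0.06}

```text
t: 13.78
position: [0.3838, -0.2718, 0.2245]
eef_rot: [[0.492, -0.871, 0.002], [-0.871, -0.492, 0.001], [0.001, -0.002, -1.0]]
wrist_force: [0.1, 0.6, 0.2]
gripper_width: 0.06
```

```bash
python3 - <<'E'
from h import *
delta((.3831,-.2725,.226),-60.4)
c=robot.get_calibration('wrist'); im=cap('wrist','w11')
np.savez('w11cal.npz',**c)
E
```

```text
t 13.78 pos [ 0.3838 -0.2718  0.2245] F [0.1 0.6 0.2] w 0.06 | d [-0.0007 -0.0007  0.0015] rot [-0.006  0.027  0.025]
```

View pics/w11.png

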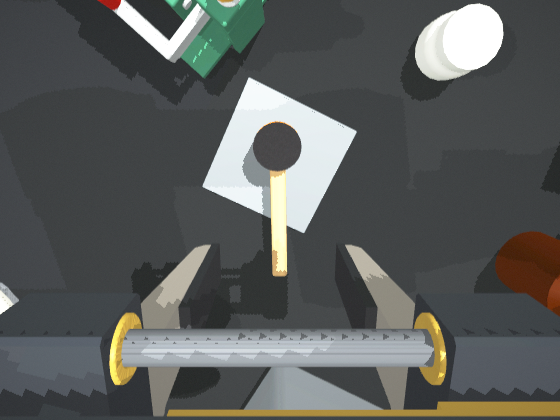

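```bash
python3 - <<'E'
from h import *
c=dict(np.load('w11cal.npz')); im=cv2.imread('pics/w11.png')
k=cv2.inRange(hsv(im),(8,60,150),(30,255,255));k[:165]=0;k[300:]=0;k[:,:240]=0;k[:,320:]=0
for v in (180,200,220,240,260):
    w=np.where(k[v])[0]; q=onz('wrist',((w.min()+w.max())/2,v),.048,c); print(v,w.min(),w.max(),q)
print('end',onz('wrist',(280,264),.048,c))
g=cv2.cvtColor(im,cv2.COLOR_BGR2GRAY); m=(g<75).astype(np.uint8); m[:110]=0;m[185:]=0;m[:,:245]=0;m[:,310:]=0
n,l,st,ce=cv2.connectedComponentsWithStats(m);i=l[146,277];print(st[i],ce[i],onz('wrist',ce[i],.073,c),onz('wrist',(277,146.5),.073,c))
E
```

```text
180 270 285 [ 0.39460177 -0.26638803  0.048     ]
200 271 285 [ 0.37703421 -0.27688772  0.048     ]
220 271 272 [ 0.35539847 -0.28144117  0.048     ]
240 272 286 [ 0.34027639 -0.29885697  0.048     ]
260 272 286 [ 0.32077499 -0.30989535  0.048     ]
end [ 0.31732372 -0.31307046  0.048     ]
[ 253  123   48   47 1514] [276.14663144 144.96036988] [ 0.42554092 -0.24750063  0.073     ] [ 0.42472624 -0.24884413  0.073     ]
```

play_rows:
  increments:
    - {"translation": [-0.001,-0.001,-0.035],"delta_rot": [0,0,0.13],"claw": 0.06}
    - {"translation": [-0.001,-0.001,-0.07],"delta_rot": [0,0,0.13],"claw": 0.06}
    - {"translation": [-0.001,-0.001,-0.105],"delta_rot": [0,0,0.13],"claw": 0.06}
    - {"translation": [-0.001,-0.001,-0.13],"delta_rot": [0,0,0.13],"claw": 0.06}
    - {"translation": [-0.001,-0.001,-0.14],"delta_rot": [0,0,0.13],"claw": 0.06}

```text
t: 14.25
position: [0.3808, -0.2703, 0.0806]
eef_rot: [[0.504, -0.864, -0.002], [-0.864, -0.504, 0.006], [-0.006, -0.001, -1.0]]
wrist_force: [-0.4, 0.3, 0.0]
gripper_width: 0.0601
```

```bash
python3 - <<'E'
from h import *
delta((.3828,-.2731,.02),-59.7)
E
```

```text
t 14.25 pos [ 0.3808 -0.2703  0.0806] F [-0.4  0.3  0. ] w 0.0601 | d [ 0.002  -0.0028 -0.0606] rot [-0.065 -0.023  0.009]
```

play_rows:
  increments:
    - {"translation": [0.001,-0.0015,-0.02],"delta_rot": [-0.06,-0.02,0],"claw": 0.06}
    - {"translation": [0.002,-0.0028,-0.04],"delta_rot": [-0.06,-0.02,0],"claw": 0.06}
    - {"translation": [0.002,-0.0028,-0.055],"delta_rot": [-0.06,-0.02,0],"claw": 0.06}
    - {"translation": [0.002,-0.0028,-0.06],"delta_rot": [-0.06,-0.02,0],"claw": 0.06}
    - {"translation": [0.002,-0.0028,-0.06],"delta_rot": [-0.06,-0.02,0],"claw": 0.06}

```text
t: 14.67
position: [0.3826, -0.2728, 0.0202]
eef_rot: [[0.505, -0.863, -0.001], [-0.863, -0.505, 0.002], [-0.002, 0.0, -1.0]]
wrist_force: [0.5, 0.5, -0.2]
gripper_width: 0.06
```

```bash
python3 - <<'E'
from h import *
delta((.3828,-.2731,.02),-59.7)
E
```

```text
t 14.67 pos [ 0.3826 -0.2728  0.0202] F [ 0.5  0.5 -0.2] w 0.06 | d [ 0.0002 -0.0003 -0.0002] rot [-0.019 -0.013 -0.002]
```

play_rows:
  increments:
    - {"translation": [0,0,0],"delta_rot": [0,0,0],"claw": 0.03}
    - {"translation": [0,0,0],"delta_rot": [0,0,0],"claw": 0.0}
    - {"translation": [0,0,0],"delta_rot": [0,0,0],"claw": 0.0}
    - {"translation": [0,0,0],"delta_rot": [0,0,0],"claw": 0.0}
    - {"translation": [0,0,0],"delta_rot": [0,0,0],"claw": 0.0}

```text
t: 15.08
position: [0.3829, -0.2732, 0.0208]
eef_rot: [[0.505, -0.863, -0.0], [-0.863, -0.505, 0.001], [-0.001, -0.0, -1.0]]
wrist_force: [-0.2, -0.4, 0.8]
gripper_width: 0.0287
```

play_rows:
  increments:
    - {"translation": [0,0,0],"delta_rot": [0,0,0],"claw": 0.0}
    - {"translation": [0,0,0],"delta_rot": [0,0,0],"claw": 0.0}
    - {"translation": [0,0,0],"delta_rot": [0,0,0],"claw": 0.0}
    - {"translation": [0,0,0],"delta_rot": [0,0,0],"claw": 0.0}
    - {"translation": [0,0,0],"delta_rot": [0,0,0],"claw": 0.0}

```text
t: 15.5
position: [0.3831, -0.2733, 0.0211]
eef_rot: [[0.505, -0.863, -0.0], [-0.863, -0.505, 0.0], [-0.0, -0.0, -1.0]]
wrist_force: [-1.0, 0.6, 3.2]
gripper_width: 0.0161
```

play_rows:
  increments:
    - {"translation": [0,0,0.01],"delta_rot": [0,0,0],"claw": 0.0}
    - {"translation": [0,0,0.03],"delta_rot": [0,0,0],"claw": 0.0}
    - {"translation": [0,0,0.06],"delta_rot": [0,0,0],"claw": 0.0}
    - {"translation": [0,0,0.09],"delta_rot": [0,0,0],"claw": 0.0}
    - {"translation": [0,0,0.12],"delta_rot": [0,0,0],"claw": 0.0}

```text
t: 15.92
position: [0.3823, -0.2725, 0.142]
eef_rot: [[0.505, -0.863, -0.002], [-0.863, -0.505, 0.002], [-0.002, 0.0, -1.0]]
wrist_force: [0.3, -0.2, -3.5]
gripper_width: 0.0155
```

play_rows:
  increments:
    - {"translation": [0,0,0.02],"delta_rot": [0,0,0],"claw": 0.0}
    - {"translation": [0,0,0.04],"delta_rot": [0,0,0],"claw": 0.0}
    - {"translation": [0,0,0.06],"delta_rot": [0,0,0],"claw": 0.0}
    - {"translation": [0,0,0.07],"delta_rot": [0,0,0],"claw": 0.0}

```text
t: 16.25
position: [0.3827, -0.2729, 0.2145]
eef_rot: [[0.505, -0.863, 0.0], [-0.863, -0.505, -0.001], [0.001, 0.0, -1.0]]
wrist_force: [1.2, -0.1, -2.9]
gripper_width: 0.0157
```

```bash
python3 - <<'E'
from h import *
pin=(mill(-.04,-.1)+np.array([.5084,-.1614]))/2; print(pin)
# mallet x dir at pin = mill +y ; head 50mm ahead of TCP
d=mill(0,1)-mill(0,0); p=pin-.0498*d; print(p)
delta((*p,.21),-12.2)
cap('wrist','w12'); cap('side','s12')
E
```

```text
[ 0.50808544 -0.1616443 ]
[ 0.49756147 -0.21031961]
t 16.25 pos [ 0.3827 -0.2729  0.2145] F [ 1.2 -0.1 -2.9] w 0.0157 | d [ 0.1149  0.0626 -0.0045] rot [5.000e-03 5.000e-03 9.493e+00]
```

View pics/w12.png

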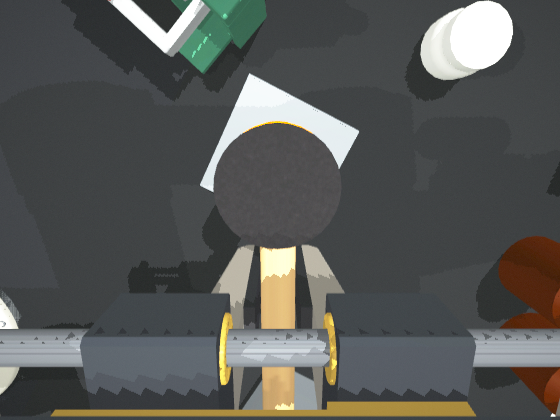

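View pics/s12.png

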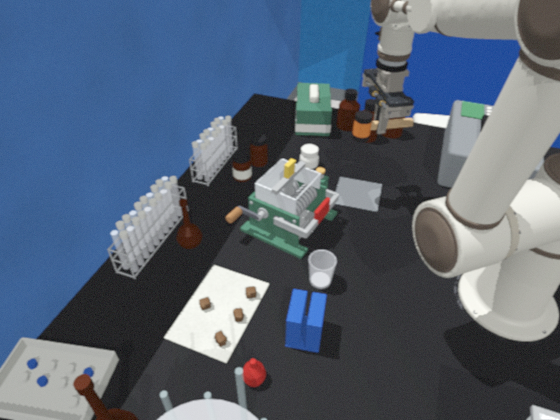

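play_rows:
  increments:
    - {"translation": [0.013,0.007,0],"delta_rot": [0,0,1.05],"claw": 0.0}
    - {"translation": [0.026,0.014,0],"delta_rot": [0,0,2.1],"claw": 0.0}
    - {"translation": [0.039,0.021,0],"delta_rot": [0,0,3.2],"claw": 0.0}
    - {"translation": [0.052,0.028,0],"delta_rot": [0,0,4.2],"claw": 0.0}
    - {"translation": [0.064,0.035,0],"delta_rot": [0,0,5.3],"claw": 0.0}

```text
t: 16.77
position: [0.4466, -0.237, 0.2114]
eef_rot: [[0.839, -0.543, -0.002], [-0.543, -0.839, 0.002], [-0.003, -0.001, -1.0]]
wrist_force: [0.1, -0.3, -3.5]
gripper_width: 0.0157
```

play_rows:
  increments:
    - {"translation": [0.013,0.007,0],"delta_rot": [0,0,1.05],"claw": 0.0}
    - {"translation": [0.026,0.014,0],"delta_rot": [0,0,2.1],"claw": 0.0}
    - {"translation": [0.039,0.021,0],"delta_rot": [0,0,3.2],"claw": 0.0}
    - {"translation": [0.05,0.027,0],"delta_rot": [0,0,4.2],"claw": 0.0}
    - {"translation": [0.051,0.0275,0],"delta_rot": [0,0,4.2],"claw": 0.0}

```text
t: 17.18
position: [0.4978, -0.2079, 0.2091]
eef_rot: [[0.979, -0.203, -0.005], [-0.203, -0.979, 0.004], [-0.005, -0.003, -1.0]]
wrist_force: [0.1, -0.2, -3.3]
gripper_width: 0.0157
```

```bash
python3 - <<'E'
from h import *
delta((.4976,-.2103,.18),-12.2)
cap('wrist','w13'); crop(cap('side','s13'),250,90,410,220,'s13c',5)
crop(cap('top','t13'),255,160,430,300,'t13c',4)
E
```

```text
t 17.18 pos [ 0.4978 -0.2079  0.2091] F [ 0.1 -0.2 -3.3] w 0.0157 | d [-0.0002 -0.0024 -0.0291] rot [-0.042 -0.055 -0.099]
```

View pics/s13c.png

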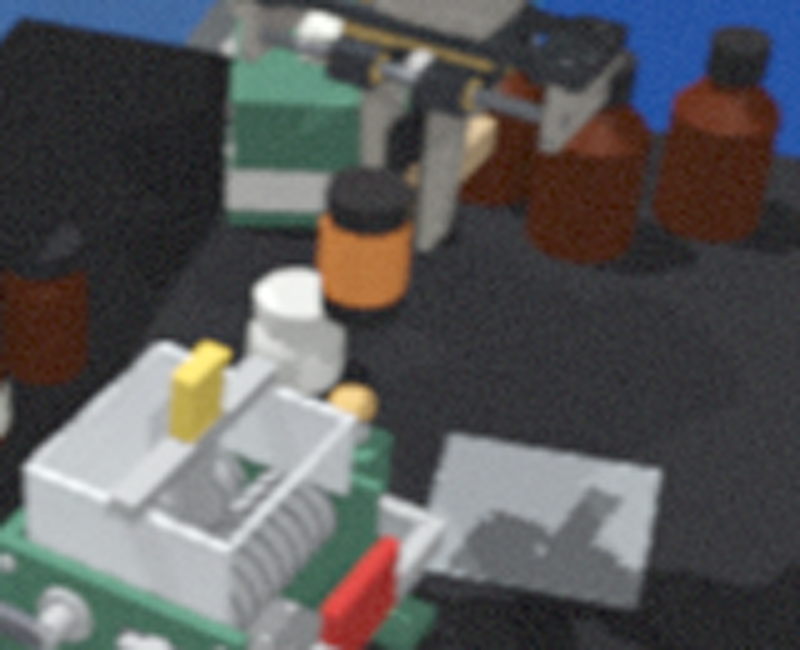

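View pics/w13.png

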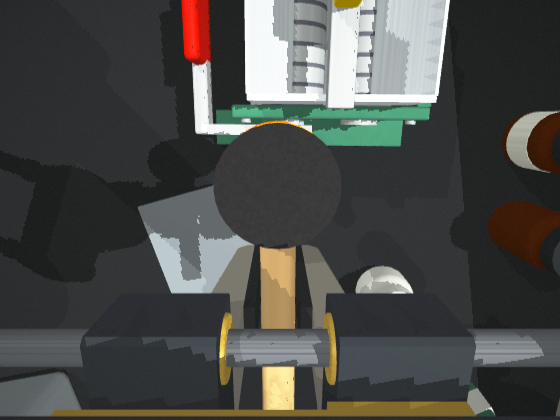

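View pics/t13c.png

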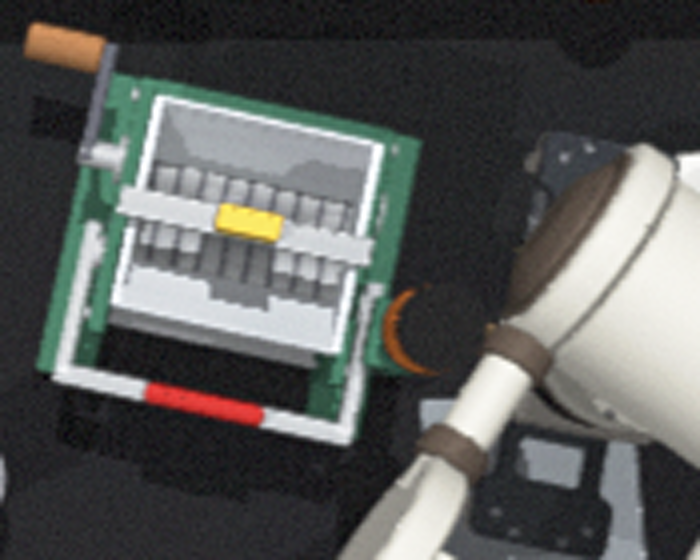

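play_rows:
  increments:
    - {"translation": [0,-0.001,-0.01],"delta_rot": [-0.04,-0.05,-0.1],"claw": 0.0}
    - {"translation": [0,-0.002,-0.02],"delta_rot": [-0.04,-0.05,-0.1],"claw": 0.0}
    - {"translation": [0,-0.002,-0.03],"delta_rot": [-0.04,-0.05,-0.1],"claw": 0.0}
    - {"translation": [0,-0.002,-0.04],"delta_rot": [-0.04,-0.05,-0.1],"claw": 0.0}
    - {"translation": [0,-0.002,-0.044],"delta_rot": [-0.04,-0.05,-0.1],"claw": 0.0}

```text
t: 17.75
position: [0.4953, -0.2108, 0.1636]
eef_rot: [[0.976, -0.218, -0.003], [-0.218, -0.976, 0.001], [-0.003, 0.0, -1.0]]
wrist_force: [-0.8, -0.3, -4.3]
gripper_width: 0.0157
```

play_rows:
  increments:
    - {"translation": [0,0,0],"delta_rot": [0,0,0],"claw": 0.0}
    - {"translation": [0,0,0],"delta_rot": [0,0,0],"claw": 0.0}

```text
t: 17.92
position: [0.4948, -0.2106, 0.1629]
eef_rot: [[0.976, -0.218, -0.005], [-0.218, -0.976, 0.002], [-0.005, -0.001, -1.0]]
wrist_force: [0.5, 0.2, -2.6]
gripper_width: 0.0157
```

```bash
python3 - <<'E'
from h import *
delta((.4976,-.2103,.165),-12.2)
im=cap('side','s14');crop(im,280,120,360,180,'s14c',8)
E
```

```text
t 17.92 pos [ 0.4948 -0.2106  0.1629] F [ 0.5  0.2 -2.6] w 0.0157 | d [0.0028 0.0003 0.0021] rot [-0.019 -0.054  0.081]
```

View pics/s14c.png

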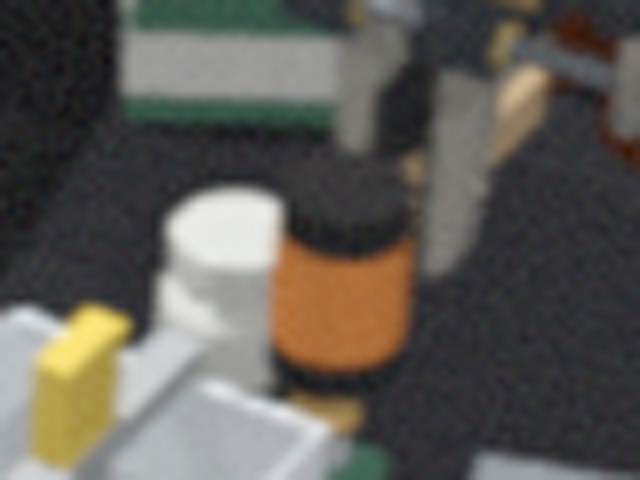

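play_rows:
  increments:
    - {"translation": [0.0025,0,0.002],"delta_rot": [-0.02,-0.05,0.08],"claw": 0.0}
    - {"translation": [0.0028,0,0.002],"delta_rot": [-0.02,-0.05,0.08],"claw": 0.0}
    - {"translation": [0.0028,0,0.002],"delta_rot": [-0.02,-0.05,0.08],"claw": 0.0}
    - {"translation": [0.0028,0,-0.018],"delta_rot": [-0.02,-0.05,0.08],"claw": 0.0}
    - {"translation": [0.0028,0,-0.018],"delta_rot": [-0.02,-0.05,0.08],"claw": 0.0}

```text
t: 18.38
position: [0.498, -0.2107, 0.1444]
eef_rot: [[0.977, -0.212, 0.001], [-0.212, -0.977, -0.0], [0.001, 0.0, -1.0]]
wrist_force: [0.7, 0.4, -3.0]
gripper_width: 0.0157
```

```bash
python3 - <<'E'
from h import *
delta((.4976,-.2103,.165),-12.2)
im=cap('side','s15');crop(im,280,120,360,180,'s15c',8)
E
```

```text
t 18.38 pos [ 0.498  -0.2107  0.1444] F [ 0.7  0.4 -3. ] w 0.0157 | d [-0.0004  0.0004  0.0206] rot [0.005 0.01  0.004]
```

View pics/s15c.png

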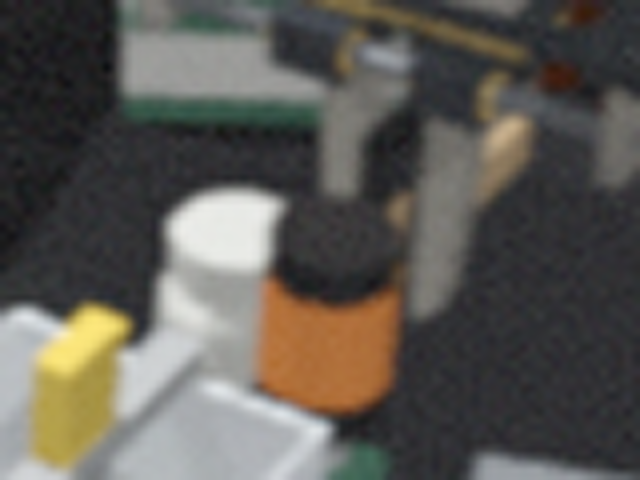

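play_rows:
  increments:
    - {"translation": [0,0,0.015],"delta_rot": [0,0,0],"claw": 0.0}
    - {"translation": [0,0,0.02],"delta_rot": [0,0,0],"claw": 0.0}
    - {"translation": [0,0,0.02],"delta_rot": [0,0,0],"claw": 0.0}
    - {"translation": [0,0,-0.0045],"delta_rot": [0,0,0],"claw": 0.0}
    - {"translation": [0,0,-0.0045],"delta_rot": [0,0,0],"claw": 0.0}

```text
t: 18.85
position: [0.497, -0.21, 0.1386]
eef_rot: [[0.977, -0.212, -0.002], [-0.212, -0.977, 0.001], [-0.002, -0.001, -1.0]]
wrist_force: [1.3, -0.8, -1.8]
gripper_width: 0.0157
```

play_rows:
  increments:
    - {"translation": [0,0,0.015],"delta_rot": [0,0,0],"claw": 0.0}
    - {"translation": [0,0,0.035],"delta_rot": [0,0,0],"claw": 0.0}
    - {"translation": [0,0,0.05],"delta_rot": [0,0,0],"claw": 0.0}
    - {"translation": [0,0,0.05],"delta_rot": [0,0,0],"claw": 0.0}

```text
t: 19.18
position: [0.4985, -0.211, 0.1922]
eef_rot: [[0.977, -0.212, 0.003], [-0.212, -0.977, -0.002], [0.003, 0.001, -1.0]]
wrist_force: [0.9, -0.5, -2.5]
gripper_width: 0.0156
```

```bash
python3 - <<'E'
from h import *
delta((.4976,-.2103,.165),-12.2)
im=cap('side','s16');crop(im,280,120,360,180,'s16c',8)
E
```

```text
t 19.18 pos [ 0.4985 -0.211   0.1922] F [ 0.9 -0.5 -2.5] w 0.0156 | d [-0.0009  0.0007 -0.0272] rot [0.02  0.03  0.002]
```

View pics/s16c.png

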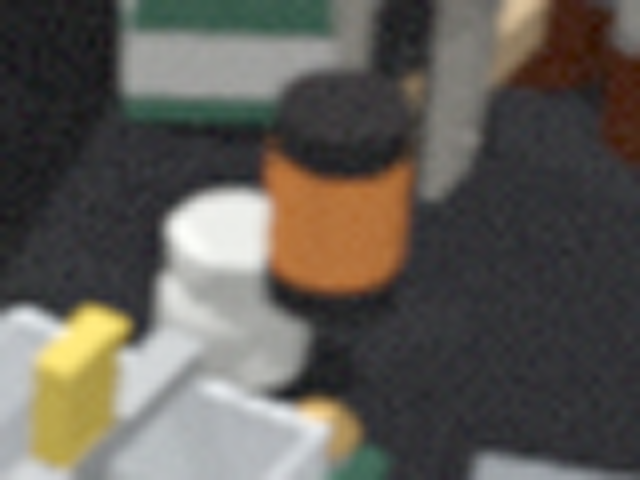

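```bash
python3 - <<'E'
from h import *
p=(.5084,-.1614)
for z in (.133,.126,.119,.117): print(z,proj('side',(*p,z)),proj('top',(*p,z)))
for n in ('side0','s10','s16'):
    im=cv2.imread('pics/%s.png'%n); print(n,comps(im[150:185,300:340],(12,60,120),(30,255,255),5))
    crop(im,300,150,340,190,n+'_pin',10)
a=np.hstack([cv2.imread('pics/%s_pin.png'%n) for n in('side0','s16')]);cv2.imwrite('pics/pincmp.png',a)
E
```

```text
0.133 [318.98477391 169.26582146] [355.85240922 243.17630848]
0.126 [318.79709636 171.35415481] [355.40295101 243.25286572]
0.119 [318.61094021 173.42555911] [354.95891936 243.32849865]
0.117 [318.55802959 174.01430826] [354.83303616 243.34994063]
side0 [([16, 17, 10, 7, 49], [20.59, 19.53])]
s10 [([15, 17, 11, 7, 50], [20.48, 19.52])]
s16 [([13, 0, 17, 6, 90], [21.31, 2.26]), ([17, 20, 8, 7, 27], [21.3, 22.67])]
```

View pics/pincmp.png

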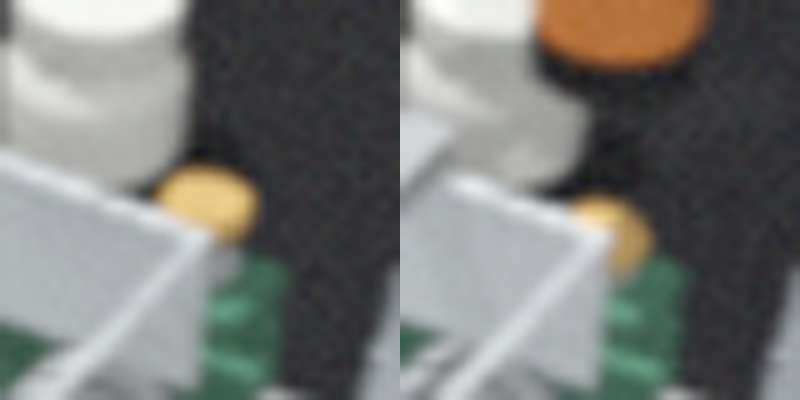

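play_rows:
  increments:
    - {"translation": [-0.0009,0.0007,-0.015],"delta_rot": [0.02,0.03,0],"claw": 0.0}
    - {"translation": [-0.0009,0.0007,-0.03],"delta_rot": [0.02,0.03,0],"claw": 0.0}
    - {"translation": [-0.0009,0.0007,-0.036],"delta_rot": [0.02,0.03,0],"claw": 0.0}
    - {"translation": [-0.0009,0.0007,-0.047],"delta_rot": [0.02,0.03,0],"claw": 0.0}
    - {"translation": [-0.0009,0.0007,-0.057],"delta_rot": [0.02,0.03,0],"claw": 0.0}

```text
t: 19.65
position: [0.4968, -0.2111, 0.1333]
eef_rot: [[0.977, -0.211, -0.002], [-0.211, -0.977, -0.001], [-0.002, 0.002, -1.0]]
wrist_force: [-6.3, -9.0, 14.3]
gripper_width: 0.016
```

```bash
python3 - <<'E'
from h import *
delta((.4976,-.2103,.135),-12.2)
im=cap('side','s17');crop(im,280,120,360,180,'s17c',8)
E
```

```text
t 19.65 pos [ 0.4968 -0.2111  0.1333] F [-6.3 -9.  14.3] w 0.016 | d [0.0008 0.0008 0.0017] rot [ 0.016 -0.025 -0.003]
```

View pics/s17c.png

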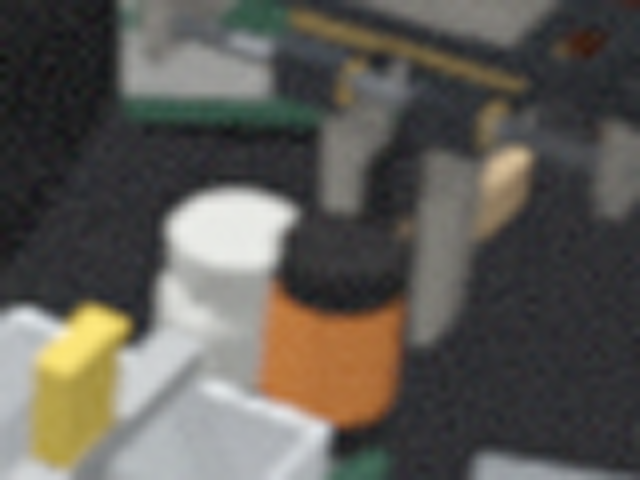

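play_rows:
  increments:
    - {"translation": [0,0,0.02],"delta_rot": [0,0,0],"claw": 0.0}
    - {"translation": [0,0,0.025],"delta_rot": [0,0,0],"claw": 0.0}
    - {"translation": [0,0,0.025],"delta_rot": [0,0,0],"claw": 0.0}
    - {"translation": [0,0,0.012],"delta_rot": [0,0,0],"claw": 0.0}
    - {"translation": [0,0,-0.002],"delta_rot": [0,0,0],"claw": 0.0}

```text
t: 20.12
position: [0.4974, -0.2121, 0.1308]
eef_rot: [[0.977, -0.211, -0.0], [-0.211, -0.977, -0.004], [0.0, 0.004, -1.0]]
wrist_force: [-3.2, -12.3, 13.5]
gripper_width: 0.0161
```

play_rows:
  increments:
    - {"translation": [0,0,0.02],"delta_rot": [0,0,0],"claw": 0.0}
    - {"translation": [0,0,0.04],"delta_rot": [0,0,0],"claw": 0.0}
    - {"translation": [0,0,0.06],"delta_rot": [0,0,0],"claw": 0.0}
    - {"translation": [0,0,0.06],"delta_rot": [0,0,0],"claw": 0.0}

```text
t: 20.45
position: [0.4995, -0.2134, 0.1943]
eef_rot: [[0.977, -0.211, 0.005], [-0.211, -0.977, -0.008], [0.007, 0.006, -1.0]]
wrist_force: [0.5, -0.7, -2.2]
gripper_width: 0.0159
```

```bash
python3 - <<'E'
from h import *
delta((.4976,-.2103,.165),-12.2)
im=cap('side','s18');crop(im,280,110,360,180,'s18c',8)
print(comps(im[165:185,300:340],(12,60,120),(30,255,255),5))
crop(im,300,150,340,190,'s18_pin',10)
a=np.hstack([cv2.imread('pics/%s_pin.png'%n) for n in('s16','s18')]);cv2.imwrite('pics/pincmp2.png',a)
E
```

```text
t 20.45 pos [ 0.4995 -0.2134  0.1943] F [ 0.5 -0.7 -2.2] w 0.0159 | d [-0.0019  0.0031 -0.0293] rot [ 0.089  0.062 -0.003]
[([18, 5, 7, 8, 30], [21.5, 7.9])]
```

View pics/pincmp2.png

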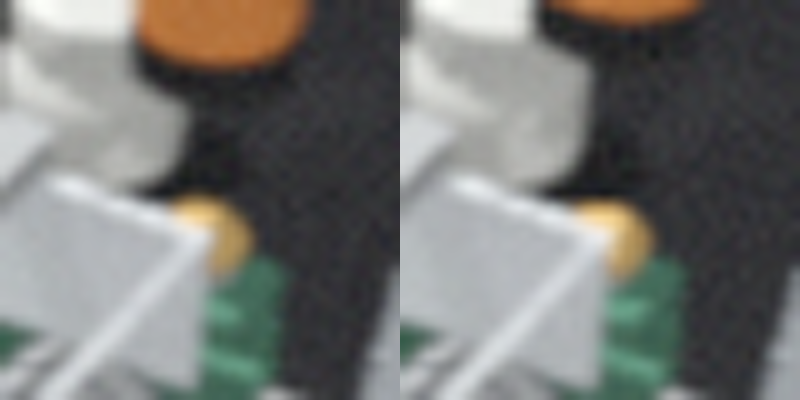

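View pics/s18c.png

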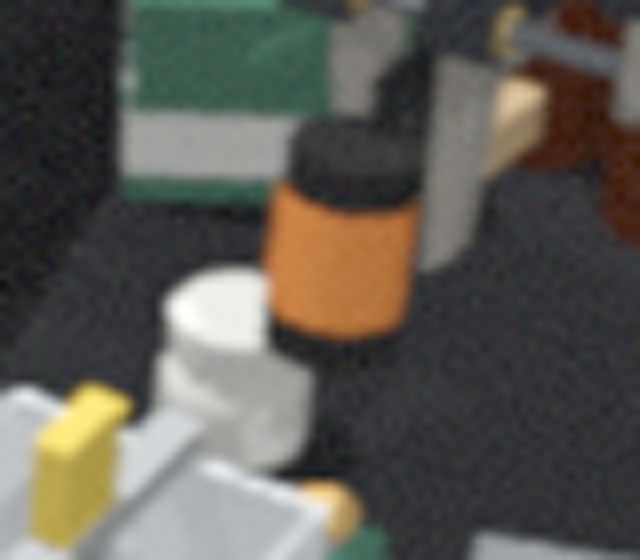

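```bash
python3 - <<'E'
from h import *
p=np.array((.5082,-.1615))
u=np.array([.226,-.974]); r=np.array([.974,.226])
for z in (.133,.130,.119,.117): print(z,'far',proj('side',(*(p+.012*u),z)),'right',proj('side',(*(p-.012*r),z)),proj('side',(*(p+.012*r),z)))
for n in ('side0','s16','s17','s18'):
    im=cv2.imread('pics/%s.png'%n).astype(int); 
    for c in (319,320,321,322): print(n,c,(im[162:180,c,2]-im[162:180,c,0]).tolist())
E
```

```text
0.133 far [319.30318288 166.63863922] right [323.52899818 169.62277167] [314.61235259 168.89964012]
0.13 far [319.22262856 167.53339777] right [323.44035373 170.52003684] [314.53944363 169.79653331]
0.119 far [318.92963882 170.78778633] right [323.11796128 173.78331525] [314.27427594 173.05850722]
0.117 far [318.87676544 171.37507834] right [323.05978558 174.37217358] [314.22642579 173.64713822]
side0 319 [0, -3, -2, 5, 37, 83, 98, 98, 101, 92, 40, -2, -9, -7, -7, -8, -8, -10]
side0 320 [-4, 0, -4, -2, 37, 81, 95, 98, 98, 100, 59, 7, -4, -5, -8, -5, -8, -11]
side0 321 [-5, -2, -3, -3, 29, 77, 96, 98, 100, 98, 82, 41, 12, -4, -4, -6, -8, -17]
side0 322 [-3, -1, -2, -4, 15, 69, 94, 96, 97, 98, 94, 68, 20, -5, -6, -4, -11, -22]
s16 319 [-2, -4, 0, -7, -2, -1, 0, 36, 85, 92, 47, 3, -7, -6, -5, -6, -8, -8]
s16 320 [-1, -4, -5, -4, 1, -6, -3, 32, 79, 97, 62, 10, 5, 12, 15, 6, -7, -13]
s16 321 [-1, 0, -7, -3, -2, -4, -5, 24, 69, 92, 74, 42, 42, 56, 53, 23, -4, -18]
s16 322 [-6, -4, 3, -1, 0, -2, -3, 5, 44, 74, 81, 78, 80, 79, 61, 20, -7, -22]
s17 319 [123, 123, 120, 120, 122, 119, 121, 122, 121, 100, 32, -5, -8, -8, -7, -7, -7, -8]
s17 320 [119, 119, 119, 118, 120, 120, 123, 119, 119, 116, 50, -1, -9, -7, -9, -6, -8, -11]
s17 321 [120, 116, 121, 117, 118, 119, 118, 118, 119, 121, 83, 14, -6, -3, -6, -5, -7, -13]
s17 322 [118, 119, 119, 120, 118, 117, 121, 117, 120, 118, 110, 51, -4, -2, -2, -5, -14, -19]
s18 319 [-3, -1, -1, 0, 1, 0, -9, 5, 75, 90, 48, 5, -5, -5, -7, -6, -7, -9]
s18 320 [-1, -2, -1, 1, -1, -1, -6, 6, 76, 98, 67, 21, 17, 25, 21, 9, -4, -13]
s18 321 [-5, -6, -3, -6, -2, -1, -4, 4, 66, 95, 88, 58, 59, 66, 62, 35, 0, -20]
s18 322 [-8, -5, -4, -3, -5, -1, -3, -1, 45, 85, 92, 83, 82, 83, 71, 37, -2, -22]
```

```bash
python3 - <<'E'
from h import *
c=robot.get_calibration('wrist'); print(robot.get_state()['position']); im=cap('wrist','w18')
E
```

```text
[ 0.49862348 -0.21288155  0.19216708]
```

View pics/w18.png

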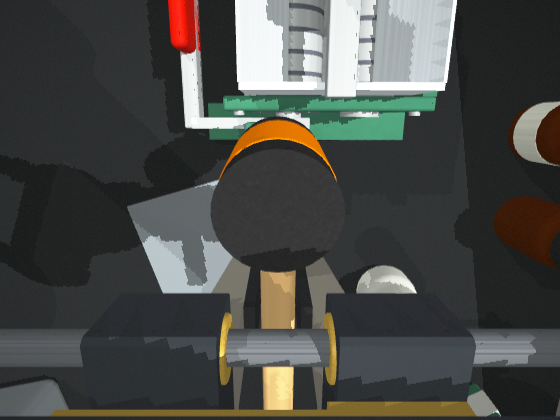

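```bash
python3 - <<'E'
from h import *
s=robot.get_state();c=robot.get_calibration('wrist');R=s['eef_rot'];p=s['position']
f=-R[:,1]; up=-R[:,2]
# camera is at +? print sign
print(f)
piv=p+up*.017
for th in (0,3,5,7,9,11,13):
    a=np.radians(th)
    q=lambda x,z: piv+f*(x*np.cos(a)-z*np.sin(a))+up*(x*np.sin(a)+z*np.cos(a))
    print(th,proj('wrist',q(.05,.035),c),proj('wrist',q(.072,.035),c)[1],proj('wrist',q(.028,.035),c)[1],'low far',proj('wrist',q(.072,-.035),c)[1])
E
```

```text
[ 0.21100142  0.9774772  -0.00408866]
0 [277.55398378 183.19853769] 116.16687124221386 244.1542912756473 low far 116.73410644969631
3 [277.55527146 190.19286952] 122.46536768333533 250.53187304805047 low far 113.15886166903017
5 [277.55628033 195.17029483] 127.21506648851822 254.88174857267032 low far 110.91378899336243
7 [277.55741092 200.39284495] 132.41665194030256 259.29880031161304 low far 108.78844068060486
9 [277.55866383 205.85329409] 138.0777279849221 263.7727837586385 low far 106.79106857838188
11 [277.56003907 211.54289991] 144.20369812455345 268.2930479222555 low far 104.9304328303968
13 [277.56153609 217.45137435] 150.7974587116969 272.8485903601623 low far 103.2158177382732
```

play_rows:
  increments:
    - {"translation": [-0.001,0,-0.005],"delta_rot": [-0.5,0.1,0],"claw": 0.0}
    - {"translation": [-0.0015,0,-0.01],"delta_rot": [-1.0,0.2,0],"claw": 0.0}
    - {"translation": [-0.0017,0,-0.02],"delta_rot": [-1.7,0.38,0],"claw": 0.0}
    - {"translation": [-0.0017,0,-0.03],"delta_rot": [-1.7,0.38,0],"claw": 0.0}
    - {"translation": [-0.0017,0,-0.032],"delta_rot": [-1.7,0.38,0],"claw": 0.0}

```text
t: 20.97
position: [0.4938, -0.21, 0.154]
eef_rot: [[0.978, -0.206, -0.038], [-0.209, -0.967, -0.147], [-0.007, 0.152, -0.988]]
wrist_force: [-0.5, 0.2, -3.1]
gripper_width: 0.0152
```

play_rows:
  increments:
    - {"translation": [0,0,0],"delta_rot": [0,0,0],"claw": 0.0}
    - {"translation": [0,0,0],"delta_rot": [0,0,0],"claw": 0.0}

```text
t: 21.13
position: [0.4928, -0.2097, 0.1525]
eef_rot: [[0.978, -0.206, -0.041], [-0.21, -0.967, -0.144], [-0.01, 0.15, -0.989]]
wrist_force: [0.9, -0.8, -3.4]
gripper_width: 0.0158
```

```bash
python3 - <<'E'
from h import *
s=robot.get_state();p=s['position'];R=s['eef_rot'];print(p,R.round(3),s['wrist_force'])
print('tilt',np.degrees(np.arcsin(R[2,1])))
h=p-R[:,2]*.017; a=np.radians(9);f=-R[:,1];up=-R[:,2]
face=h+f*(.05*np.cos(a)+.035*np.sin(a))+up*(.05*np.sin(a)-.035*np.cos(a));print('face c',face,inmill(face),'want',inmill((.5082,-.1615)))
crop(cap('side','s19'),280,110,360,180,'s19c',8); crop(cap('top','t19'),320,190,400,260,'t19c',8)
E
```

```text
[ 0.49281605 -0.20973069  0.15246674] [[ 0.978 -0.206 -0.041]
 [-0.21  -0.967 -0.144]
 [-0.01   0.15  -0.989]] [ 0.86044074 -0.79422429 -3.37851545]
tilt 8.600095091650727
face c [ 0.50373522 -0.15808705  0.13462587] [-0.04474789 -0.09713715] want [-0.0396627 -0.0995295]
```

View pics/s19c.png

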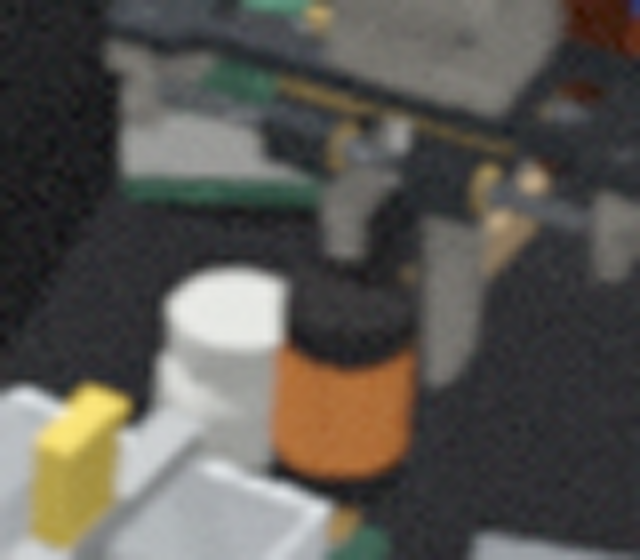

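play_rows:
  increments:
    - {"translation": [0.0025,-0.002,0.005],"delta_rot": [0,0,0],"claw": 0.0}
    - {"translation": [0.0045,-0.0034,0.008],"delta_rot": [0,0,0],"claw": 0.0}
    - {"translation": [0.0045,-0.0034,0.008],"delta_rot": [0,0,0],"claw": 0.0}
    - {"translation": [0.0045,-0.0034,-0.01],"delta_rot": [0,0,0],"claw": 0.0}
    - {"translation": [0.0045,-0.0034,-0.02],"delta_rot": [0,0,0],"claw": 0.0}

```text
t: 21.65
position: [0.4987, -0.2147, 0.1342]
eef_rot: [[0.978, -0.207, -0.037], [-0.21, -0.966, -0.148], [-0.005, 0.152, -0.988]]
wrist_force: [-2.4, -9.1, 13.2]
gripper_width: 0.0156
```

```bash
python3 - <<'E'
from h import *
s=robot.get_state();p=s['position'];R=s['eef_rot'];print(p,s['wrist_force'],s['ft_torque'])
h=p-R[:,2]*.017; a=np.radians(9);f=-R[:,1];up=-R[:,2]
face=h+f*(.05*np.cos(a)+.035*np.sin(a))+up*(.05*np.sin(a)-.035*np.cos(a));print('face c',face,inmill(face))
im=cap('side','s20');crop(im,280,110,360,180,'s20c',8)
E
```

```text
[ 0.49874118 -0.21471097  0.13424681] [-2.40501699 -9.09405831 13.2197174 ] [-1.59831076  0.29653959 -0.01692317]
face c [ 0.50974056 -0.16313814  0.11625108] [-0.03781075 -0.10080508]
```

View pics/s20c.png

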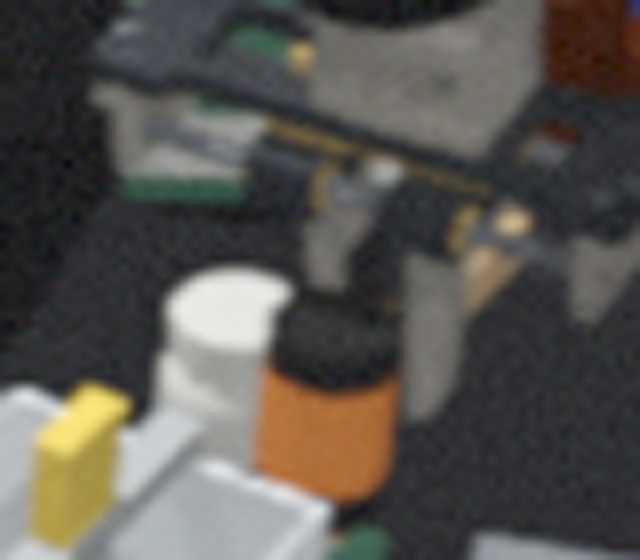

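play_rows:
  increments:
    - {"translation": [0,0,0.02],"delta_rot": [0,0,0],"claw": 0.0}
    - {"translation": [0,0,0.04],"delta_rot": [0,0,0],"claw": 0.0}
    - {"translation": [0,0,0.06],"delta_rot": [0,0,0],"claw": 0.0}
    - {"translation": [0,0,0.08],"delta_rot": [0,0,0],"claw": 0.0}

```text
t: 22.03
position: [0.498, -0.2148, 0.2136]
eef_rot: [[0.978, -0.207, -0.039], [-0.21, -0.966, -0.148], [-0.007, 0.153, -0.988]]
wrist_force: [-0.3, -0.4, -3.4]
gripper_width: 0.0159
```

```bash
python3 - <<'E'
from h import *
im=[robot.capture('side').astype(float) for _ in range(4)]; m=sum(im)/4; cv2.imwrite('pics/s21.png',m)
crop(m.astype(np.uint8),280,100,360,185,'s21c',7)
for c in (319,320,321,322): print(c,(m[162:180,c,2]-m[162:180,c,0]).round().astype(int).tolist())
s=robot.get_state();print(s['position'])
cap('wrist','w21')
E
```

```text
319 [-2, -2, -2, 0, -3, -3, -4, 7, 78, 89, 48, 5, -4, -3, -5, -5, -8, -8]
320 [-4, -3, -4, -2, -1, -2, -3, 6, 75, 98, 68, 25, 22, 30, 23, 8, -5, -14]
321 [-4, -4, -3, -2, 0, -1, -3, 1, 66, 95, 90, 67, 71, 78, 67, 36, 0, -19]
322 [-3, -1, -3, -3, -2, -3, -3, -2, 44, 88, 97, 96, 98, 97, 81, 36, -3, -23]
[ 0.49831167 -0.21494986  0.21261873][ WARN:0@7.190] global loadsave.cpp:1063 imwrite_ Unsupported depth image for selected encoder is fallbacked to CV_8U.
```

View pics/s21c.png

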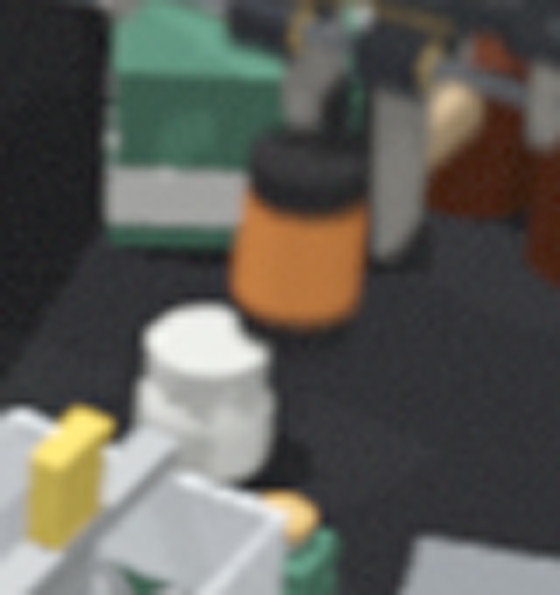

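View pics/w21.png

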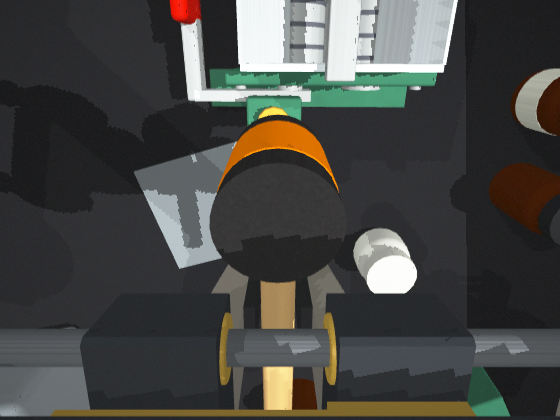

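```bash
python3 - <<'E'
from h import *
for m in [(-.06,-.066),(-.06,-.064),(-.06,.064),(.06,.064),(.06,-.064)]:
    print(m,proj('side',(*mill(*m),.15)),proj('top',(*mill(*m),.15)))
im=cv2.imread('pics/s21.png'); crop(im,235,150,345,210,'s21m',7)
E
```

```text
(-0.06, -0.066) [320.31103053 173.01396001] [340.14251209 248.86642767]
(-0.06, -0.064) [319.94599069 173.40497109] [339.24901511 248.67056368]
(-0.06, 0.064) [294.71238773 200.4338518 ] [282.24119142 236.17384565]
(0.06, 0.064) [253.72046333 183.48600142] [293.80073016 183.32016065]
(0.06, -0.064) [280.79101732 158.75491564] [350.38214389 195.55642418]
```

View pics/s21m.png

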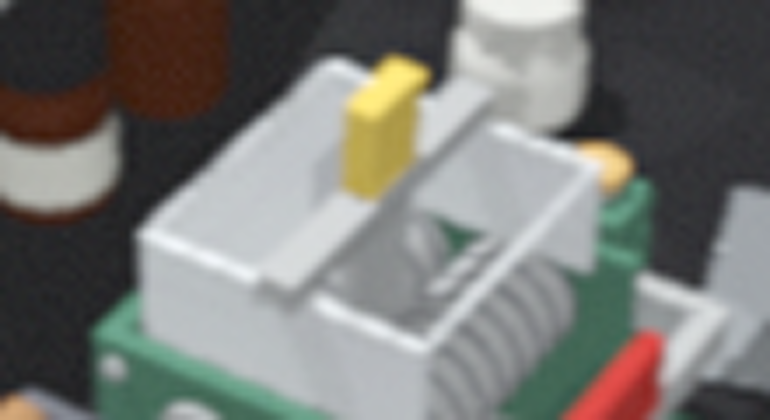

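play_rows:
  increments:
    - {"translation": [-0.003,-0.012,-0.01],"delta_rot": [0,0,0],"claw": 0.0}
    - {"translation": [-0.006,-0.025,-0.02],"delta_rot": [0,0,0],"claw": 0.0}
    - {"translation": [-0.009,-0.04,-0.03],"delta_rot": [0.9,-0.2,0],"claw": 0.0}
    - {"translation": [-0.0125,-0.06,-0.04],"delta_rot": [1.7,-0.38,0],"claw": 0.0}
    - {"translation": [-0.0125,-0.06,-0.05],"delta_rot": [1.7,-0.38,0],"claw": 0.0}

```text
t: 22.7
position: [0.4827, -0.2804, 0.1591]
eef_rot: [[0.977, -0.215, -0.008], [-0.215, -0.977, 0.001], [-0.008, 0.001, -1.0]]
wrist_force: [0.4, -1.5, -4.1]
gripper_width: 0.0158
```

play_rows:
  increments:
    - {"translation": [0,0,0],"delta_rot": [0,0,0],"claw": 0.0}
    - {"translation": [0,0,0],"delta_rot": [0,0,0],"claw": 0.0}
    - {"translation": [0,0,0],"delta_rot": [0,0,0],"claw": 0.0}

```text
t: 22.95
position: [0.4821, -0.28, 0.1582]
eef_rot: [[0.977, -0.215, -0.01], [-0.215, -0.977, 0.002], [-0.01, 0.0, -1.0]]
wrist_force: [0.5, 0.3, -3.3]
gripper_width: 0.0158
```

```bash
python3 - <<'E'
from h import *
c=robot.get_calibration('wrist');np.savez('w22cal.npz',**c); im=cap('wrist','w22'); crop(im,180,0,380,130,'w22c',4)
for z in (.133,.121,.119,.117): print(z,proj('wrist',(.5082,-.1615,z),c))
for m in [(-.06,-.064),(.06,-.064)]: print(proj('wrist',(*mill(*m),.15),c))
s=robot.get_state();print(s['position'],s['wrist_force'])
E
```

```text
0.133 [277.874367    14.54878656]
0.121 [278.07862208  20.93599833]
0.119 [278.11022879  21.92436428]
0.117 [278.14119589  22.89272917]
[229.63403402 -88.59515243]
[512.15816638 -91.69110722]
[ 0.48274457 -0.27982674  0.15889983] [-0.40855528 -0.19638633 -2.43988823]
```

View pics/w22c.png

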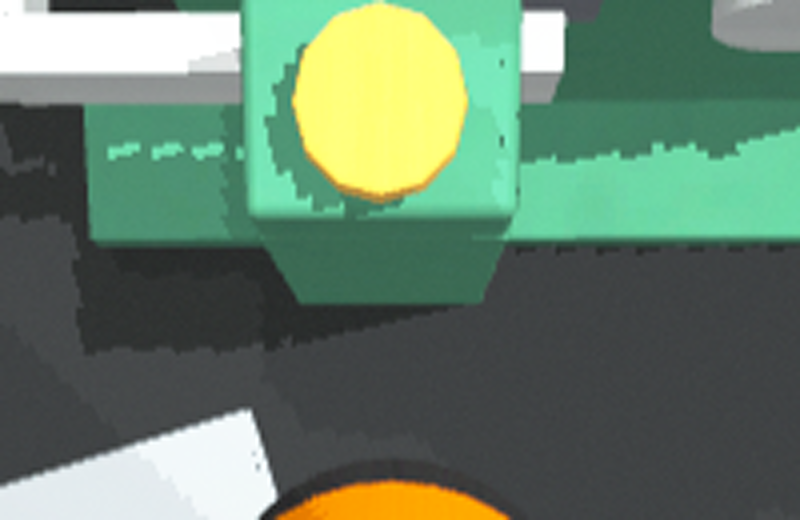

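```bash
python3 - <<'E'
from h import *
c=dict(np.load('w22cal.npz')); im=cv2.imread('pics/w22.png')
m=cv2.inRange(hsv(im),(20,60,200),(34,255,255)); m[60:]=0
n,l,st,ce=cv2.connectedComponentsWithStats(m);i=1+np.argmax(st[1:,4]);print(st[i],ce[i])
for z in (.133,.1215,.119,.117):
    q=c['attitude'].T@(np.array([.5082,-.1615,z])-c['eye'])
    r=np.array([.977,-.215,0])*.012
    print(z,-q[2],proj('wrist',np.array([.5082,-.1615,z])+r,c)[0]-proj('wrist',np.array([.5082,-.1615,z])-r,c)[0])
E
```

```text
[ 253    1   44   48 1617] [274.69264069  24.51638837]
0.133 0.1755184921247325 48.01157408814029
0.1215 0.18662954256864026 45.15343755204657
0.119 0.18904498831731584 44.57655725540846
0.117 0.19097734491625631 44.12555876526261
```

View pics/w22.png

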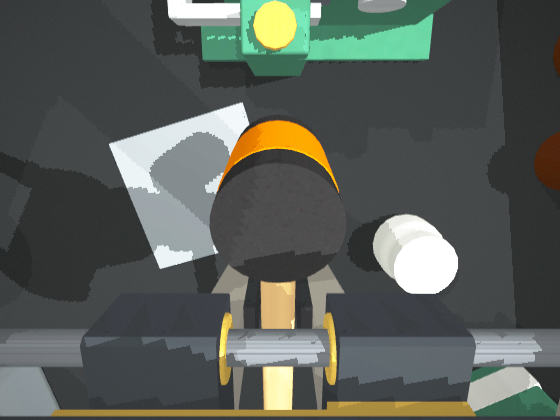

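```bash
python3 - <<'E'
from h import *
s=robot.get_state();c=robot.get_calibration('wrist');R=s['eef_rot'];p=s['position']
f=-R[:,1]; up=-R[:,2]
piv=p+up*.017
for th in (0,7,9,11,13,15):
    a=np.radians(th)
    q=lambda x,z: piv+f*(x*np.cos(a)-z*np.sin(a))+up*(x*np.sin(a)+z*np.cos(a))
    print(th,proj('wrist',q(.072,.035),c)[1],proj('wrist',q(.028,.035),c)[1],'low far',proj('wrist',q(.072,-.035),c)[1])
# place: same head spot, yaw as at start
d=np.array([np.cos(np.radians(30.3)),np.sin(np.radians(30.3))])
print('tcp',np.array([.4225,-.2505])-.05*d)
delta((*(np.array([.4225,-.2505])-.05*d),.16),-59.7)
E
```

```text
0 116.09326001233858 244.0874509275358 low far 116.67959896844593
7 132.34028556109988 259.23114259181926 low far 108.73182111684454
9 138.00059512103763 263.7049172262159 low far 106.73380920667063
11 144.12581005444497 268.2249843781134 low far 104.87251800278442
13 150.7188276932445 272.78034205132985 low far 103.15723216979484
15 157.779732180434 277.35969658026767 low far 101.59777440738878
tcp [ 0.37933022 -0.27572638]
t 23.00 pos [ 0.4827 -0.2798  0.1589] F [-0.4 -0.2 -2.4] w 0.0159 | d [-0.1034  0.0041  0.0011] rot [-0.053 -0.086 -9.464]
```

play_rows:
  increments:
    - {"translation": [-0.013,0.0005,0.01],"delta_rot": [0,0,-1.1],"claw": 0.0}
    - {"translation": [-0.026,0.001,0.02],"delta_rot": [0,0,-2.2],"claw": 0.0}
    - {"translation": [-0.039,0.0015,0.02],"delta_rot": [0,0,-3.3],"claw": 0.0}
    - {"translation": [-0.052,0.002,0.02],"delta_rot": [0,0,-4.4],"claw": 0.0}
    - {"translation": [-0.065,0.0025,0.02],"delta_rot": [0,0,-5.5],"claw": 0.0}

```text
t: 23.42
position: [0.4179, -0.2767, 0.1799]
eef_rot: [[0.766, -0.643, -0.006], [-0.643, -0.766, 0.003], [-0.007, 0.001, -1.0]]
wrist_force: [-0.1, 0.7, -3.2]
gripper_width: 0.0158
```

play_rows:
  increments:
    - {"translation": [-0.013,0.0005,0],"delta_rot": [0,0,-1.1],"claw": 0.0}
    - {"translation": [-0.026,0.001,0],"delta_rot": [0,0,-2.2],"claw": 0.0}
    - {"translation": [-0.038,0.0015,0],"delta_rot": [0,0,-3.3],"claw": 0.0}
    - {"translation": [-0.0385,0.0015,0],"delta_rot": [0,0,-3.9],"claw": 0.0}
    - {"translation": [-0.0385,0.0015,0],"delta_rot": [0,0,-3.9],"claw": 0.0}

```text
t: 23.83
position: [0.3795, -0.2747, 0.1806]
eef_rot: [[0.507, -0.862, -0.004], [-0.862, -0.507, 0.004], [-0.005, 0.001, -1.0]]
wrist_force: [0.6, -0.2, -2.1]
gripper_width: 0.0156
```

```bash
cat >> h.py <<'E'
def face(th):
    s=robot.get_state();R=s['eef_rot'];p=s['position'];f=-R[:,1]; up=-R[:,2];piv=p+up*.017;a=np.radians(th)
    q=lambda x,z: piv+f*(x*np.cos(a)-z*np.sin(a))+up*(x*np.sin(a)+z*np.cos(a))
    print('face',q(.05,-.035).round(4),'edge near',q(.028,-.035).round(4),'far',q(.072,-.035).round(4),'axis',(q(.05,.035)-q(.05,-.035)).round(3)/.07)
E
python3 - <<'E'
from h import *
delta((.3793,-.2757,.16),-59.7); face(15)
E
```

```text
t 23.83 pos [ 0.3795 -0.2747  0.1806] F [ 0.6 -0.2 -2.1] w 0.0156 | d [-0.0002 -0.001  -0.0206] rot [-0.043 -0.04  -0.031]
face [ 0.429  -0.2456  0.1767] edge near [ 0.4106 -0.2563  0.171 ] far [ 0.4473 -0.2348  0.1823] axis [-0.21428571 -0.12857143  0.97142857]
```

Tilt 15° and go down partway.

play_rows:
  increments:
    - {"translation": [-0.001,-0.001,-0.01],"delta_rot": [-0.5,0.85,0],"claw": 0.0}
    - {"translation": [-0.002,-0.002,-0.03],"delta_rot": [-1.0,1.7,0],"claw": 0.0}
    - {"translation": [-0.004,-0.003,-0.06],"delta_rot": [-1.52,2.59,0],"claw": 0.0}
    - {"translation": [-0.004,-0.003,-0.09],"delta_rot": [-1.52,2.59,0],"claw": 0.0}
    - {"translation": [-0.004,-0.003,-0.1],"delta_rot": [-1.52,2.59,0],"claw": 0.0}

```text
t: 24.25
position: [0.3747, -0.2744, 0.0766]
eef_rot: [[0.51, -0.829, -0.231], [-0.86, -0.495, -0.123], [-0.012, 0.261, -0.965]]
wrist_force: [-0.4, 0.7, -3.9]
gripper_width: 0.0157
```

play_rows:
  increments:
    - {"translation": [0,0,0],"delta_rot": [0,0,0],"claw": 0.0}
    - {"translation": [0,0,0],"delta_rot": [0,0,0],"claw": 0.0}

```text
t: 24.42
position: [0.3747, -0.2738, 0.0767]
eef_rot: [[0.511, -0.828, -0.231], [-0.86, -0.496, -0.122], [-0.013, 0.261, -0.965]]
wrist_force: [-0.1, -0.2, -3.3]
gripper_width: 0.0158
```

```bash
python3 - <<'E'
from h import *
delta((.3793,-.2757,.16),-59.7); face(15)
im=cap('side','s23');crop(im,310,120,430,220,'s23c',6)
E
```

```text
t 24.42 pos [ 0.3747 -0.2738  0.0767] F [-0.1 -0.2 -3.3] w 0.0158 | d [ 0.0046 -0.0019  0.0833] rot [ 1.407 -2.689 -0.104]
face [ 0.4213 -0.2458  0.058 ] edge near [ 0.4024 -0.2571  0.058 ] far [ 0.4402 -0.2346  0.0579] axis [ 0.01428571 -0.01428571  1.        ]
```

View pics/s23c.png

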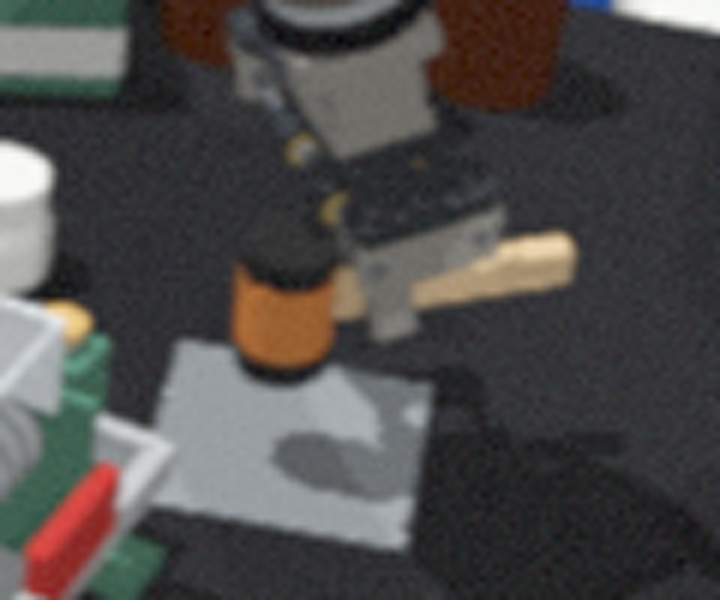

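play_rows:
  increments:
    - {"translation": [-0.001,-0.002,-0.015],"delta_rot": [0,0,0],"claw": 0.0}
    - {"translation": [-0.003,-0.004,-0.03],"delta_rot": [0,0,0],"claw": 0.0}
    - {"translation": [-0.003,-0.004,-0.042],"delta_rot": [0,0,0],"claw": 0.0}
    - {"translation": [-0.003,-0.004,-0.049],"delta_rot": [0,0,0],"claw": 0.0}
    - {"translation": [-0.003,-0.004,-0.05],"delta_rot": [0,0,0],"claw": 0.0}

```text
t: 24.88
position: [0.3721, -0.2788, 0.0276]
eef_rot: [[0.51, -0.829, -0.23], [-0.86, -0.495, -0.124], [-0.011, 0.261, -0.965]]
wrist_force: [-0.8, -0.6, -4.1]
gripper_width: 0.0157
```

```bash
python3 - <<'E'
from h import *
print(robot.get_state()['wrist_force']); face(15)
im=cap('side','s24');crop(im,310,120,430,220,'s24c',6)
E
```

```text
[-0.76797448 -0.62997965 -4.09507056]
face [ 0.4187 -0.2509  0.0089] edge near [ 0.3998 -0.2621  0.0089] far [ 0.4377 -0.2397  0.0088] axis [ 0.01428571 -0.01428571  1.        ]
```

View pics/s24c.png

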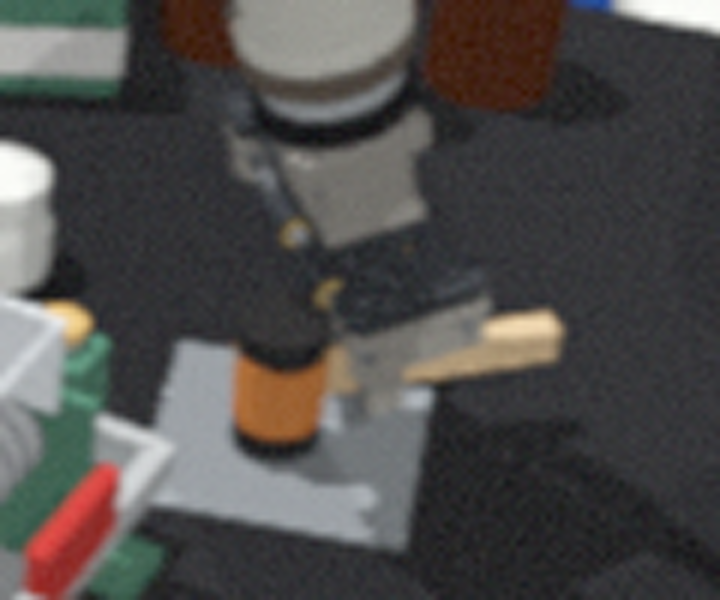

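play_rows:
  increments:
    - {"translation": [0,0,-0.002],"delta_rot": [0,0,0],"claw": 0.0}
    - {"translation": [0,0,-0.004],"delta_rot": [0,0,0],"claw": 0.0}
    - {"translation": [0,0,-0.006],"delta_rot": [0,0,0],"claw": 0.0}
    - {"translation": [0,0,-0.006],"delta_rot": [0,0,0],"claw": 0.0}

```text
t: 25.27
position: [0.3728, -0.2798, 0.0229]
eef_rot: [[0.51, -0.829, -0.229], [-0.86, -0.495, -0.126], [-0.009, 0.261, -0.965]]
wrist_force: [-1.7, -0.3, 3.3]
gripper_width: 0.0158
```

```bash
python3 - <<'E'
from h import *
s=robot.get_state();print(s['wrist_force'],s['ft_torque']); face(15)
E
```

```text
[-1.66066543 -0.27959059  3.26056878] [-0.02192983  0.32224165  0.0504897 ]
face [ 0.4194 -0.2519  0.0042] edge near [ 0.4005 -0.2631  0.0042] far [ 0.4383 -0.2407  0.0041] axis [ 0. -0.  1.]
```

play_rows:
  increments:
    - {"translation": [0,0,0],"delta_rot": [0,0,0],"claw": 0.02}
    - {"translation": [0,0,0],"delta_rot": [0,0,0],"claw": 0.03}
    - {"translation": [0,0,0],"delta_rot": [0,0,0],"claw": 0.045}
    - {"translation": [0,0,0],"delta_rot": [0,0,0],"claw": 0.06}
    - {"translation": [0,0,0],"delta_rot": [0,0,0],"claw": 0.06}

```text
t: 25.68
position: [0.3728, -0.2797, 0.0229]
eef_rot: [[0.51, -0.829, -0.229], [-0.86, -0.495, -0.126], [-0.009, 0.261, -0.965]]
wrist_force: [0.5, -0.9, 0.5]
gripper_width: 0.0447
```

play_rows:
  increments:
    - {"translation": [-0.004,-0.002,0.02],"delta_rot": [0,0,0],"claw": 0.06}
    - {"translation": [-0.01,-0.005,0.05],"delta_rot": [0,0,0],"claw": 0.06}
    - {"translation": [-0.015,-0.008,0.08],"delta_rot": [0,0,0],"claw": 0.06}
    - {"translation": [-0.02,-0.01,0.12],"delta_rot": [0.7,-1.3,0],"claw": 0.06}
    - {"translation": [-0.02,-0.01,0.16],"delta_rot": [1.5,-2.6,0],"claw": 0.06}

```text
t: 26.1
position: [0.3535, -0.2882, 0.1839]
eef_rot: [[0.516, -0.856, -0.011], [-0.856, -0.516, 0.0], [-0.006, 0.009, -1.0]]
wrist_force: [0.0, -1.2, 1.1]
gripper_width: 0.06
```

```bash
python3 - <<'E'
from h import *
im=cap('side','s25');crop(im,310,120,430,220,'s25c',6)
print(robot.get_state()['position'])
E
```

```text
[ 0.35459243 -0.29514208  0.1941166 ]
```

View pics/s25c.png

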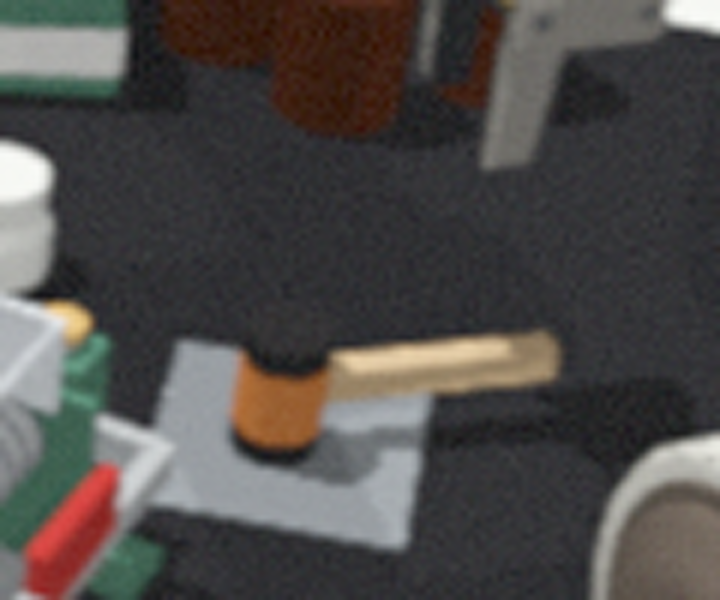

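```bash
python3 - <<'E'
from h import *
p=mill(-.003,.0017); delta((*p,.30),-12.2)
E
```

```text
t 26.15 pos [ 0.3546 -0.2951  0.1941] F [ 2.3 -5.2  5.1] w 0.0599 | d [0.2108 0.2248 0.1059] rot [0.107 0.089 9.406]
```

play_rows:
  increments:
    - {"translation": [0.01,0.01,0.035],"delta_rot": [0,0,1.0],"claw": 0.06}
    - {"translation": [0.03,0.03,0.07],"delta_rot": [0,0,2.0],"claw": 0.06}
    - {"translation": [0.05,0.055,0.1],"delta_rot": [0,0,3.0],"claw": 0.05}
    - {"translation": [0.075,0.08,0.106],"delta_rot": [0,0,4.0],"claw": 0.045}
    - {"translation": [0.1,0.107,0.106],"delta_rot": [0,0,5.0],"claw": 0.045}

```text
t: 26.57
position: [0.4568, -0.1885, 0.3045]
eef_rot: [[0.828, -0.561, 0.014], [-0.561, -0.828, -0.014], [0.019, 0.004, -1.0]]
wrist_force: [0.3, -0.7, -0.1]
gripper_width: 0.0453
```

play_rows:
  increments:
    - {"translation": [0.025,0.026,0],"delta_rot": [0,0,1.0],"claw": 0.045}
    - {"translation": [0.05,0.053,0],"delta_rot": [0,0,2.0],"claw": 0.045}
    - {"translation": [0.075,0.08,0],"delta_rot": [0,0,3.0],"claw": 0.045}
    - {"translation": [0.1,0.107,0],"delta_rot": [0,0,4.0],"claw": 0.045}
    - {"translation": [0.11,0.117,0],"delta_rot": [0,0,4.4],"claw": 0.045}

```text
t: 26.98
position: [0.5686, -0.0681, 0.3038]
eef_rot: [[0.979, -0.203, 0.018], [-0.203, -0.979, -0.007], [0.019, 0.003, -1.0]]
wrist_force: [0.3, -0.6, -0.1]
gripper_width: 0.0447
```

play_rows:
  increments:
    - {"translation": [0,0,0],"delta_rot": [0,0,0],"claw": 0.045}
    - {"translation": [0,0,0],"delta_rot": [0,0,0],"claw": 0.045}

```text
t: 27.15
position: [0.5684, -0.0678, 0.3031]
eef_rot: [[0.979, -0.203, 0.017], [-0.203, -0.979, -0.007], [0.018, 0.004, -1.0]]
wrist_force: [-0.7, -0.5, 0.0]
gripper_width: 0.0454
```

```bash
python3 - <<'E'
from h import *
p=mill(-.003,.0017); delta((*p,.17),-12.2)
c=robot.get_calibration('wrist'); im=cap('wrist','w26')
k=cv2.inRange(hsv(im),(18,120,80),(32,255,255)); k[300:]=0
n,l,st,ce=cv2.connectedComponentsWithStats(k)
for i in range(1,n):
    if st[i][4]>60: print(st[i],ce[i],inmill(onz('wrist',ce[i],.2,c)),onz('wrist',ce[i],.2,c))
print(proj('wrist',(*mill(0,0),.202),c))
E
```

```text
t 27.15 pos [ 0.5684 -0.0678  0.3031] F [-0.7 -0.5  0. ] w 0.0454 | d [-0.003  -0.0025 -0.1331] rot [ 0.083  0.19  -0.093]
[354  50  13  43 354] [360.36440678  70.71468927] [0.06071257 0.10943042] [0.65046679 0.02152896 0.2       ]
[262 186  18  48 821] [270.37758831 209.55054811] [-0.00460195  0.00455083] [ 0.56446368 -0.06717944  0.2       ]
[232 272  16  21 247] [239.63562753 282.28340081] [-0.03055629 -0.05944724] [ 0.52557112 -0.12424738  0.2       ]
[276.10205844 215.69663745]
```

View pics/w26.png

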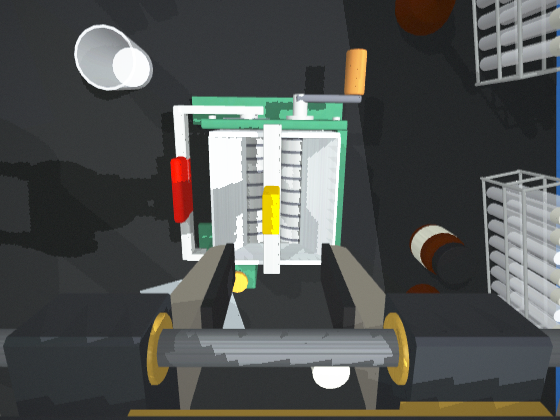

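play_rows:
  increments:
    - {"translation": [-0.002,-0.001,-0.03],"delta_rot": [0.08,0.19,-0.09],"claw": 0.045}
    - {"translation": [-0.0035,-0.0025,-0.06],"delta_rot": [0.08,0.19,-0.09],"claw": 0.045}
    - {"translation": [-0.0035,-0.0025,-0.09],"delta_rot": [0.08,0.19,-0.09],"claw": 0.045}
    - {"translation": [-0.0035,-0.0025,-0.11],"delta_rot": [0.08,0.19,-0.09],"claw": 0.045}
    - {"translation": [-0.0035,-0.0025,-0.115],"delta_rot": [0.08,0.19,-0.09],"claw": 0.045}

```text
t: 27.62
position: [0.5611, -0.0722, 0.1841]
eef_rot: [[0.976, -0.216, -0.007], [-0.216, -0.976, 0.001], [-0.007, 0.0, -1.0]]
wrist_force: [-0.2, -0.2, -1.1]
gripper_width: 0.045
```

```bash
python3 - <<'E'
from h import *
p=mill(-.0035,.0017); delta((*p,.171),-12.2)
E
```

```text
t 27.62 pos [ 0.5611 -0.0722  0.1841] F [-0.2 -0.2 -1.1] w 0.045 | d [ 0.0039  0.002  -0.0131] rot [-0.014 -0.081  0.056]
```

play_rows:
  increments:
    - {"translation": [0.003,0.002,-0.006],"delta_rot": [-0.01,-0.08,0.05],"claw": 0.045}
    - {"translation": [0.0035,0.002,-0.013],"delta_rot": [-0.01,-0.08,0.05],"claw": 0.045}
    - {"translation": [0.0035,0.002,-0.013],"delta_rot": [-0.01,-0.08,0.05],"claw": 0.045}

```text
t: 27.87
position: [0.5642, -0.0707, 0.1708]
eef_rot: [[0.977, -0.213, -0.001], [-0.213, -0.977, 0.0], [-0.001, -0.0, -1.0]]
wrist_force: [0.3, 0.8, -0.7]
gripper_width: 0.045
```

play_rows:
  increments:
    - {"translation": [0,0,0],"delta_rot": [0,0,0],"claw": 0.02}
    - {"translation": [0,0,0],"delta_rot": [0,0,0],"claw": 0.0}
    - {"translation": [0,0,0],"delta_rot": [0,0,0],"claw": 0.0}
    - {"translation": [0,0,0],"delta_rot": [0,0,0],"claw": 0.0}
    - {"translation": [0,0,0],"delta_rot": [0,0,0],"claw": 0.0}

```text
t: 28.28
position: [0.5647, -0.0708, 0.1713]
eef_rot: [[0.977, -0.213, 0.001], [-0.213, -0.977, -0.0], [0.001, -0.0, -1.0]]
wrist_force: [5.9, -2.3, -0.3]
gripper_width: 0.0141
```

play_rows:
  increments:
    - {"translation": [0,0,0],"delta_rot": [0,0,0],"claw": 0.0}
    - {"translation": [0,0,0],"delta_rot": [0,0,0],"claw": 0.0}
    - {"translation": [0,0,0],"delta_rot": [0,0,0],"claw": 0.0}

```text
t: 28.53
position: [0.5654, -0.071, 0.1716]
eef_rot: [[0.977, -0.213, 0.003], [-0.213, -0.977, -0.001], [0.003, 0.0, -1.0]]
wrist_force: [4.3, -0.3, -2.5]
gripper_width: 0.0142
```

```bash
python3 - <<'E'
from h import *
s=robot.get_state();print(inmill(s['position']),s['wrist_force'])
E
```

```text
[-0.0028757   0.00106057] [ 4.34500163 -0.33915018 -2.48924227]
```

play_rows:
  increments:
    - {"translation": [0.001,0,0.003],"delta_rot": [0,0,0],"claw": 0.0}
    - {"translation": [0.001,0,0.006],"delta_rot": [0,0,0],"claw": 0.0}
    - {"translation": [0.001,0,0.01],"delta_rot": [0,0,0],"claw": 0.0}

```text
t: 28.78
position: [0.5661, -0.0708, 0.1814]
eef_rot: [[0.977, -0.213, 0.002], [-0.213, -0.977, -0.0], [0.002, -0.0, -1.0]]
wrist_force: [2.5, -0.0, -3.5]
gripper_width: 0.014
```

```bash
python3 - <<'E'
from h import *
s=robot.get_state();print(inmill(s['position']),s['position'],s['wrist_force'])
crop(cap('side','s27'),235,110,345,210,'s27c',7)
E
```

```text
[-0.00223751  0.0013344 ] [ 0.56609502 -0.0708229   0.18138809] [ 2.49742811 -0.02952787 -3.52203292]
```

View pics/s27c.png

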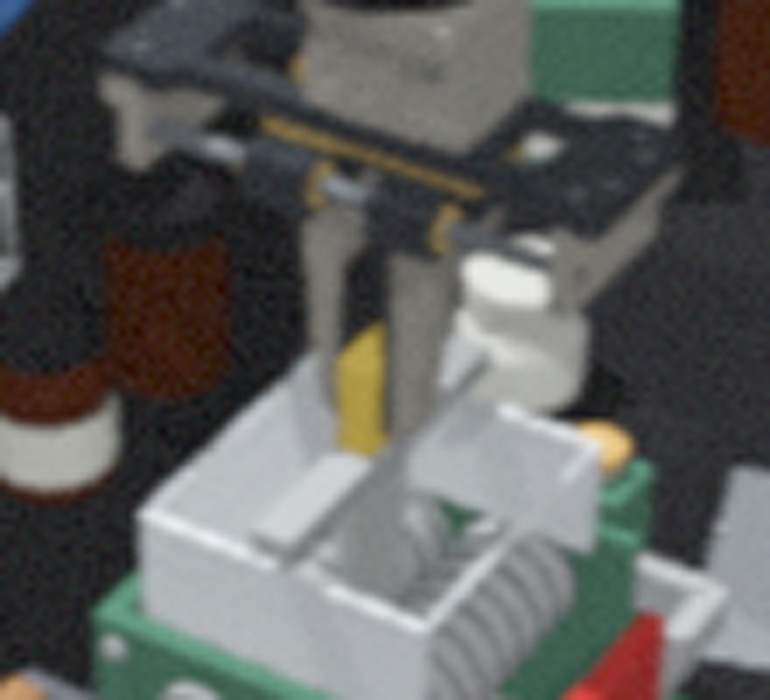

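Free to lift. Raise straight to ~0.31.

play_rows:
  increments:
    - {"translation": [0.0003,0,0.015],"delta_rot": [0,0,0],"claw": 0.0}
    - {"translation": [0.0003,0,0.035],"delta_rot": [0,0,0],"claw": 0.0}
    - {"translation": [0,0,0.06],"delta_rot": [0,0,0],"claw": 0.0}
    - {"translation": [0,0,0.09],"delta_rot": [0,0,0],"claw": 0.0}
    - {"translation": [0,0,0.125],"delta_rot": [0,0,0],"claw": 0.0}

```text
t: 29.25
position: [0.5646, -0.0703, 0.3072]
eef_rot: [[0.977, -0.213, -0.003], [-0.213, -0.977, 0.001], [-0.003, -0.0, -1.0]]
wrist_force: [0.5, 0.2, -2.4]
gripper_width: 0.0137
```

```bash
python3 - <<'E'
from h import *
delta((.4145,.2475,.30),8.7)
crop(cap('side','s28'),200,60,380,210,'s28c',4)
E
```

```text
t 29.25 pos [ 0.5646 -0.0703  0.3072] F [ 0.5  0.2 -2.4] w 0.0137 | d [-0.1501  0.3178 -0.0072] rot [-0.006 -0.035  4.194]
```

View pics/s28c.png

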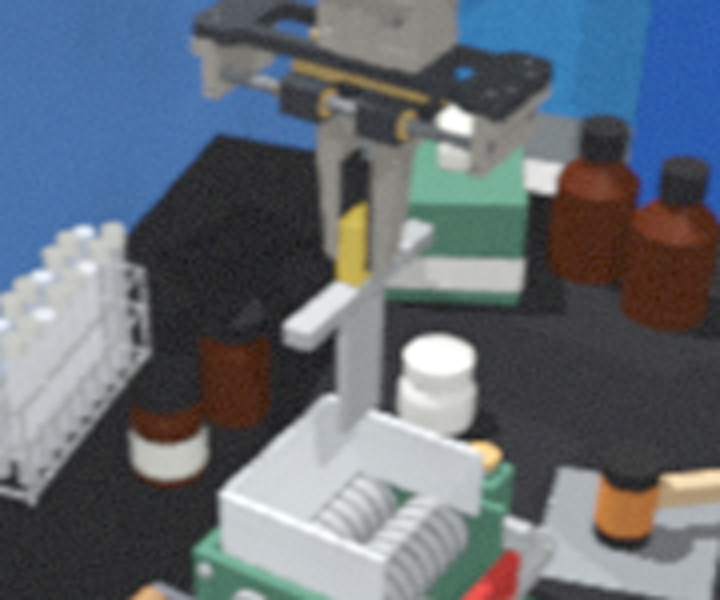

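play_rows:
  increments:
    - {"translation": [-0.015,0.032,0],"delta_rot": [0,0,0.4],"claw": 0.0}
    - {"translation": [-0.03,0.064,0],"delta_rot": [0,0,0.8],"claw": 0.0}
    - {"translation": [-0.045,0.096,0],"delta_rot": [0,0,1.2],"claw": 0.0}
    - {"translation": [-0.06,0.128,0],"delta_rot": [0,0,1.6],"claw": 0.0}
    - {"translation": [-0.075,0.16,0],"delta_rot": [0,0,2.1],"claw": 0.0}

```text
t: 29.72
position: [0.4912, 0.0898, 0.3165]
eef_rot: [[1.0, -0.03, 0.01], [-0.03, -1.0, -0.002], [0.01, 0.001, -1.0]]
wrist_force: [0.4, -0.5, -2.2]
gripper_width: 0.0138
```

play_rows:
  increments:
    - {"translation": [-0.015,0.032,0],"delta_rot": [0,0,0.4],"claw": 0.0}
    - {"translation": [-0.03,0.064,0],"delta_rot": [0,0,0.8],"claw": 0.0}
    - {"translation": [-0.045,0.096,0],"delta_rot": [0,0,1.2],"claw": 0.0}
    - {"translation": [-0.06,0.128,0],"delta_rot": [0,0,1.6],"claw": 0.0}
    - {"translation": [-0.075,0.157,0],"delta_rot": [0,0,2.1],"claw": 0.0}

```text
t: 30.13
position: [0.4144, 0.2482, 0.3163]
eef_rot: [[0.988, 0.155, 0.008], [0.155, -0.988, -0.0], [0.008, 0.001, -1.0]]
wrist_force: [0.2, 0.6, -2.7]
gripper_width: 0.0143
```

play_rows:
  increments:
    - {"translation": [0,0,0],"delta_rot": [0,0,0],"claw": 0.0}
    - {"translation": [0,0,0],"delta_rot": [0,0,0],"claw": 0.0}

```text
t: 30.3
position: [0.413, 0.2492, 0.3161]
eef_rot: [[0.987, 0.158, 0.007], [0.158, -0.987, -0.001], [0.007, 0.002, -1.0]]
wrist_force: [0.5, -0.4, -2.6]
gripper_width: 0.0137
```

```bash
python3 - <<'E'
from h import *
delta((.4148,.2468,.235),8.7)
E
```

```text
t 30.30 pos [0.413  0.2492 0.3161] F [ 0.5 -0.4 -2.6] w 0.0137 | d [ 0.0018 -0.0024 -0.0811] rot [ 0.01   0.082 -0.084]
```

play_rows:
  increments:
    - {"translation": [0.001,-0.001,-0.02],"delta_rot": [0.01,0.08,-0.08],"claw": 0.0}
    - {"translation": [0.0018,-0.0024,-0.04],"delta_rot": [0.01,0.08,-0.08],"claw": 0.0}
    - {"translation": [0.0018,-0.0024,-0.065],"delta_rot": [0.01,0.08,-0.08],"claw": 0.0}
    - {"translation": [0.0018,-0.0024,-0.085],"delta_rot": [0.01,0.08,-0.08],"claw": 0.0}
    - {"translation": [0.0018,-0.0024,-0.088],"delta_rot": [0.01,0.08,-0.08],"claw": 0.0}

```text
t: 30.72
position: [0.4127, 0.2446, 0.2237]
eef_rot: [[0.989, 0.149, -0.008], [0.149, -0.989, -0.003], [-0.008, 0.002, -1.0]]
wrist_force: [-0.6, -0.1, -2.8]
gripper_width: 0.0135
```

play_rows:
  increments:
    - {"translation": [0,0,0],"delta_rot": [0,0,0],"claw": 0.0}
    - {"translation": [0,0,0],"delta_rot": [0,0,0],"claw": 0.0}

```text
t: 30.88
position: [0.4129, 0.2437, 0.2238]
eef_rot: [[0.989, 0.148, -0.009], [0.148, -0.989, -0.004], [-0.009, 0.003, -1.0]]
wrist_force: [-0.8, 0.2, -2.0]
gripper_width: 0.0139
```

```bash
python3 - <<'E'
from h import *
delta((.4148,.2468,.225),8.7)
im=cap('side','s29');crop(im,260,240,350,360,'s29c',6)
cap('top','t29');c=robot.get_calibration('wrist');cap('wrist','w29')
for x,y in [(-.035,.04),(.035,.04),(-.0055,.04),(.0055,.04),(0,0)]:
    a=np.radians(8.7);print((x,y),proj('wrist',(.4148+np.cos(a)*x-np.sin(a)*y,.2466+np.sin(a)*x+np.cos(a)*y,.096),c))
E
```

```text
t 30.88 pos [0.4129 0.2437 0.2238] F [-0.8  0.2 -2. ] w 0.0139 | d [0.0019 0.0031 0.0012] rot [ 0.044 -0.098  0.039]
(-0.035, 0.04) [238.94431445 153.81143359]
(0.035, 0.04) [321.86305012 153.59895353]
(-0.0055, 0.04) [273.85593104 153.72197223]
(0.0055, 0.04) [286.88600976 153.68858253]
(0, 0) [280.4183892  199.86530975]
```

View pics/s29c.png

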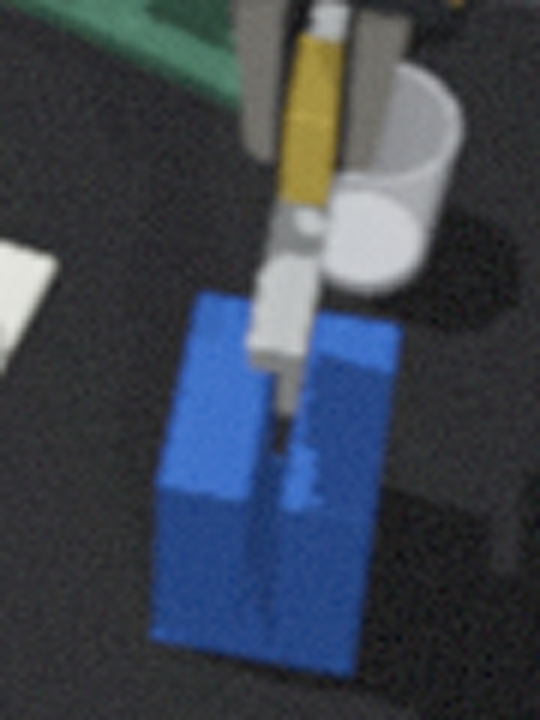

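View pics/w29.png

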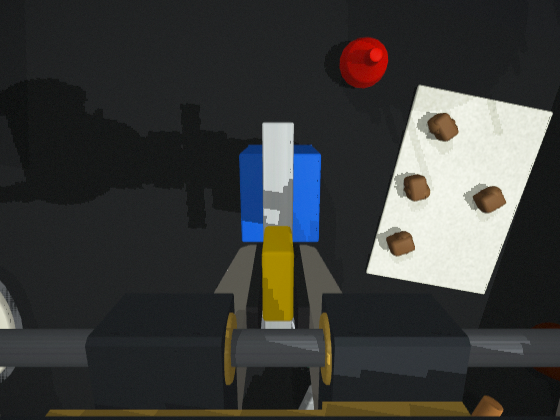

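play_rows:
  increments:
    - {"translation": [0.001,0.002,0],"delta_rot": [0.04,-0.1,0.04],"claw": 0.0}
    - {"translation": [0.0017,0.003,0],"delta_rot": [0.04,-0.1,0.04],"claw": 0.0}
    - {"translation": [0.0017,0.003,0],"delta_rot": [0.04,-0.1,0.04],"claw": 0.0}
    - {"translation": [0.0017,0.003,0],"delta_rot": [0.04,-0.1,0.04],"claw": 0.0}

```text
t: 31.37
position: [0.4156, 0.2478, 0.2257]
eef_rot: [[0.988, 0.153, 0.004], [0.153, -0.988, 0.001], [0.004, -0.001, -1.0]]
wrist_force: [-0.9, 0.3, -1.7]
gripper_width: 0.0137
```

```bash
python3 - <<'E'
from h import *
delta((.4147,.2468,.225),8.7)
E
```

```text
t 31.37 pos [0.4156 0.2478 0.2257] F [-0.9  0.3 -1.7] w 0.0137 | d [-0.0009 -0.001  -0.0007] rot [-0.014  0.049 -0.016]
```

play_rows:
  increments:
    - {"translation": [-0.0006,-0.001,-0.006],"delta_rot": [0,0.04,0],"claw": 0.0}
    - {"translation": [-0.0006,-0.001,-0.012],"delta_rot": [0,0.04,0],"claw": 0.0}
    - {"translation": [-0.0006,-0.001,-0.02],"delta_rot": [0,0.04,0],"claw": 0.0}
    - {"translation": [-0.0006,-0.001,-0.028],"delta_rot": [0,0.04,0],"claw": 0.0}
    - {"translation": [-0.0006,-0.001,-0.035],"delta_rot": [0,0.04,0],"claw": 0.0}

```text
t: 31.78
position: [0.4144, 0.2466, 0.1891]
eef_rot: [[0.988, 0.153, -0.001], [0.153, -0.988, 0.001], [-0.001, -0.001, -1.0]]
wrist_force: [-0.0, -0.1, -2.3]
gripper_width: 0.0136
```

```bash
python3 - <<'E'
from h import *
delta((.4147,.2468,.118),8.7)
im=cap('side','s30');crop(im,260,240,350,360,'s30c',6)
E
```

```text
t 31.78 pos [0.4144 0.2466 0.1891] F [-0.  -0.1 -2.3] w 0.0136 | d [ 0.0003  0.0002 -0.0711] rot [-0.009 -0.009 -0.015]
```

View pics/s30c.png

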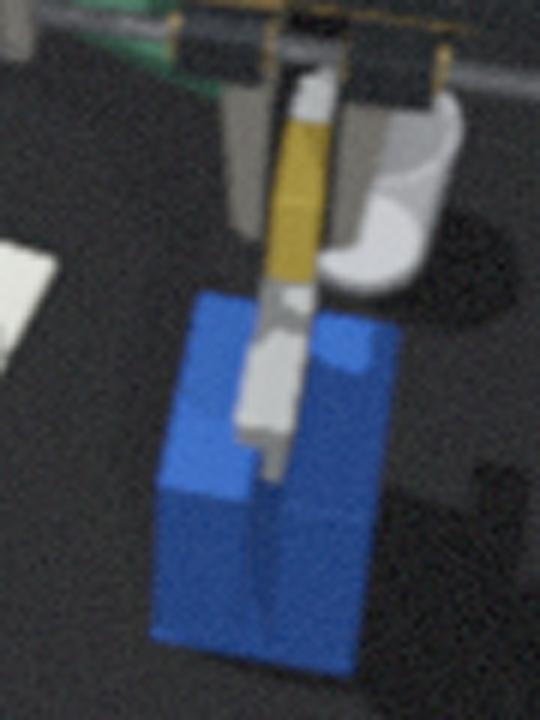

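In the slot (blade end at ~0.078, below the 0.096 top, no contact force). Continue down.

play_rows:
  increments:
    - {"translation": [0.0003,0,-0.014],"delta_rot": [0,0,0],"claw": 0.0}
    - {"translation": [0.0003,0,-0.028],"delta_rot": [0,0,0],"claw": 0.0}
    - {"translation": [0.0003,0,-0.042],"delta_rot": [0,0,0],"claw": 0.0}
    - {"translation": [0.0003,0,-0.056],"delta_rot": [0,0,0],"claw": 0.0}
    - {"translation": [0.0003,0,-0.064],"delta_rot": [0,0,0],"claw": 0.0}

```text
t: 32.25
position: [0.4128, 0.246, 0.1218]
eef_rot: [[0.988, 0.153, -0.006], [0.153, -0.988, -0.001], [-0.006, -0.0, -1.0]]
wrist_force: [0.4, -0.0, -2.1]
gripper_width: 0.0141
```

play_rows:
  increments:
    - {"translation": [0,0,-0.003],"delta_rot": [0,0,0],"claw": 0.0}
    - {"translation": [0,0,-0.006],"delta_rot": [0,0,0],"claw": 0.0}
    - {"translation": [0,0,-0.007],"delta_rot": [0,0,0],"claw": 0.0}

```text
t: 32.5
position: [0.4131, 0.246, 0.1172]
eef_rot: [[0.988, 0.153, -0.006], [0.153, -0.988, -0.001], [-0.006, 0.0, -1.0]]
wrist_force: [-9.1, -4.0, 18.7]
gripper_width: 0.014
```

play_rows:
  increments:
    - {"translation": [0,0,0.001],"delta_rot": [0,0,0],"claw": 0.0}
    - {"translation": [0,0,0.001],"delta_rot": [0,0,0],"claw": 0.02}
    - {"translation": [0,0,0.001],"delta_rot": [0,0,0],"claw": 0.04}
    - {"translation": [0,0,0.001],"delta_rot": [0,0,0],"claw": 0.04}

```text
t: 32.83
position: [0.4135, 0.2461, 0.1186]
eef_rot: [[0.988, 0.153, -0.005], [0.153, -0.988, -0.001], [-0.006, 0.0, -1.0]]
wrist_force: [-0.4, 0.0, -0.3]
gripper_width: 0.0311
```

```bash
python3 - <<'E'
from h import *
delta((.4147,.2468,.118),8.7)
im=cap('side','s31');crop(im,260,240,350,360,'s31c',6)
E
```

```text
t 32.83 pos [0.4135 0.2461 0.1186] F [-0.4  0.  -0.3] w 0.0311 | d [ 0.0012  0.0007 -0.0006] rot [ 0.012 -0.063 -0.018]
```

View pics/s31c.png

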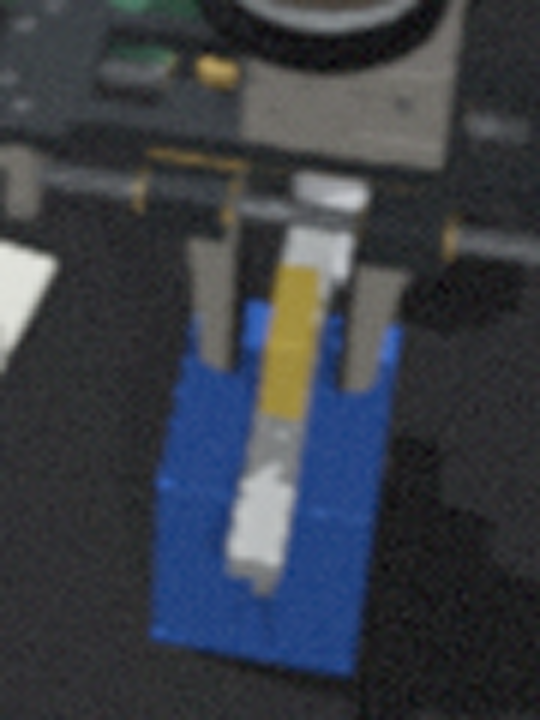

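Seated. Lift off, then look at clods and mill from the top.

play_rows:
  increments:
    - {"translation": [0,0,0],"delta_rot": [0,0,0],"claw": 0.045}
    - {"translation": [0,0,0.03],"delta_rot": [0,0,0],"claw": 0.045}
    - {"translation": [0,0,0.065],"delta_rot": [0,0,0],"claw": 0.05}
    - {"translation": [0.02,0,0.1],"delta_rot": [0,0,0],"claw": 0.06}
    - {"translation": [0.04,0,0.12],"delta_rot": [0,0,0],"claw": 0.06}

```text
t: 33.3
position: [0.4546, 0.2466, 0.2425]
eef_rot: [[0.988, 0.154, -0.001], [0.154, -0.988, 0.0], [-0.001, -0.0, -1.0]]
wrist_force: [1.2, -0.7, 0.1]
gripper_width: 0.059
```

```bash
python3 - <<'E'
from h import *
s=robot.get_state();print(s['position'])
t=cap('top','t32');crop(t,120,160,375,310,'t32c',3);c=robot.get_calibration('wrist');cap('wrist','w32');np.savez('w32cal.npz',**c);cap('side','s32')
E
```

```text
[0.45464658 0.24662704 0.24253079]
```

View pics/t32c.png

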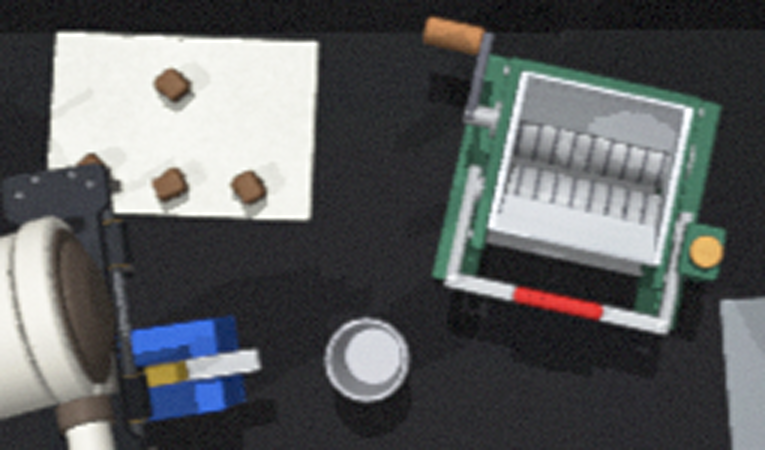

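View pics/w32.png

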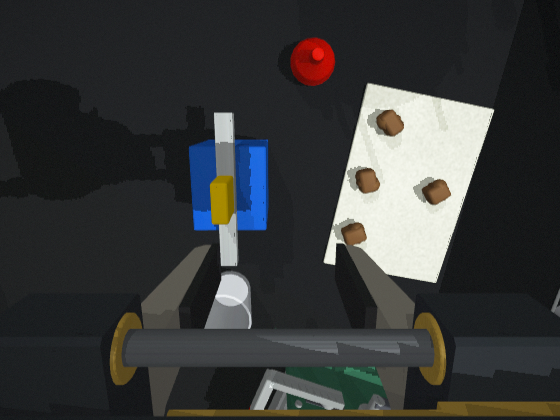

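```bash
cat >> h.py <<'E'
def clods(cam,im,cal=None,z=.016,roi=None,lo=(3,60,30),hi=(20,255,180)):
    k=cv2.inRange(hsv(im),lo,hi)
    if roi: 
        m=np.zeros_like(k);m[roi[1]:roi[3],roi[0]:roi[2]]=1;k=k*m
    n,l,st,ce=cv2.connectedComponentsWithStats(k)
    for i in range(1,n):
        if st[i][4]<40: continue
        pts=np.argwhere(l==i)[:,::-1]
        w=np.array([onz(cam,q,z,cal)[:2] for q in pts]).astype(np.float32)*1000
        r=cv2.minAreaRect(w)
        print('px',ce[i].round(1),st[i][4],'c',(w.mean(0)/1000).round(4),'size',np.round(r[1],1),'ang',round(r[2],1))
E
python3 - <<'E'
from h import *
print('top0');clods('top',cv2.imread('pics/top0.png'),roi=(130,160,230,240))
print('w');clods('wrist',cv2.imread('pics/w32.png'),dict(np.load('w32cal.npz')),roi=(330,90,480,250))
E
```

```text
top0
px [177.1 187.8] 80 c [0.6473 0.2642] size [24.9 21. ] ang 45.5
px [149.1 216.9] 84 c [0.5748 0.3322] size [21.3 24.3] ang 45.7
px [176.3 221.1] 79 c [0.5645 0.2646] size [21.2 23.1] ang 27.5
px [202.4 222.1] 80 c [0.5621 0.2   ] size [24.9 20.5] ang 34.1
w
px [389.8 122.4] 513 c [0.5737 0.3314] size [23.  30.8] ang 56.6
px [366.7 180.2] 468 c [0.5624 0.2643] size [24. 30.] ang 36.4
px [436.  191.4] 494 c [0.6453 0.2635] size [28.  26.8] ang 38.1
px [353.5 233.5] 428 c [0.5607 0.1986] size [26.7 27. ] ang 26.6
```

```bash
python3 - <<'E'
from h import *
delta((.5612,.1988,.06),30)
E
```

```text
t 33.45 pos [0.455  0.2462 0.24  ] F [0.2 0.2 0.1] w 0.06 | d [ 0.1062 -0.0474 -0.18  ] rot [ 0.007 -0.027  4.25 ]
```

play_rows:
  increments:
    - {"translation": [0.025,-0.012,0],"delta_rot": [0,0,1.0],"claw": 0.055}
    - {"translation": [0.05,-0.024,-0.02],"delta_rot": [0,0,2.0],"claw": 0.05}
    - {"translation": [0.08,-0.036,-0.05],"delta_rot": [0,0,3.0],"claw": 0.05}
    - {"translation": [0.106,-0.047,-0.085],"delta_rot": [0,0,4.25],"claw": 0.05}
    - {"translation": [0.106,-0.047,-0.12],"delta_rot": [0,0,4.25],"claw": 0.05}

```text
t: 33.87
position: [0.5636, 0.1973, 0.1185]
eef_rot: [[0.865, 0.502, 0.001], [0.502, -0.865, -0.001], [-0.0, 0.002, -1.0]]
wrist_force: [1.9, 0.4, -0.8]
gripper_width: 0.0498
```

play_rows:
  increments:
    - {"translation": [0,0,0],"delta_rot": [0,0,0],"claw": 0.05}
    - {"translation": [0,0,0],"delta_rot": [0,0,0],"claw": 0.05}

```text
t: 34.03
position: [0.5599, 0.1967, 0.1144]
eef_rot: [[0.865, 0.502, -0.009], [0.502, -0.865, -0.003], [-0.009, -0.002, -1.0]]
wrist_force: [0.3, 0.2, 0.8]
gripper_width: 0.0503
```

```bash
python3 - <<'E'
from h import *
delta((.5612,.1988,.008),30)
c=robot.get_calibration('wrist');im=cap('wrist','w33');clods('wrist',im,c,roi=(150,40,400,330))
E
```

```text
t 34.03 pos [0.5599 0.1967 0.1144] F [0.3 0.2 0.8] w 0.0503 | d [ 0.0013  0.0021 -0.1064] rot [ 0.031 -0.1   -0.022]
px [387.4  61.9] 1001 c [0.5708 0.3303] size [18.4 28.5] ang 35.1
px [328.  138.1] 1068 c [0.5627 0.2643] size [25.1 27.9] ang 30.1
px [281.4 210.1] 950 c [0.5606 0.1987] size [26.  25.4] ang 29.6
```

View pics/w33.png

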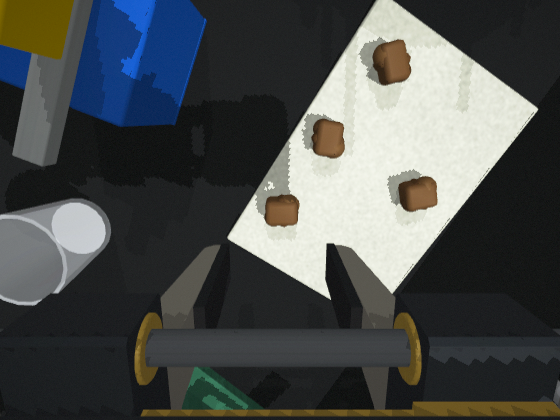

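Clod D (281,210) lies between the jaws, aligned at yaw 30. Descend.

play_rows:
  increments:
    - {"translation": [0.0007,0.002,-0.02],"delta_rot": [0.03,-0.1,0],"claw": 0.05}
    - {"translation": [0.0007,0.002,-0.045],"delta_rot": [0.03,-0.1,0],"claw": 0.05}
    - {"translation": [0.0007,0.002,-0.07],"delta_rot": [0.03,-0.1,0],"claw": 0.05}
    - {"translation": [0.0007,0.002,-0.09],"delta_rot": [0.03,-0.1,0],"claw": 0.05}
    - {"translation": [0.0007,0.002,-0.1],"delta_rot": [0.03,-0.1,0],"claw": 0.05}

```text
t: 34.5
position: [0.5621, 0.2001, 0.0179]
eef_rot: [[0.864, 0.503, 0.006], [0.503, -0.864, 0.001], [0.006, 0.002, -1.0]]
wrist_force: [-0.6, -0.4, -0.0]
gripper_width: 0.0502
```

```bash
python3 - <<'E'
from h import *
delta((.5608,.1988,.0085),30)
E
```

```text
t 34.50 pos [0.5621 0.2001 0.0179] F [-0.6 -0.4 -0. ] w 0.0502 | d [-0.0013 -0.0013 -0.0094] rot [-0.012  0.069 -0.036]
```

play_rows:
  increments:
    - {"translation": [-0.001,-0.001,-0.005],"delta_rot": [0,0.05,0],"claw": 0.05}
    - {"translation": [-0.001,-0.001,-0.009],"delta_rot": [0,0.05,0],"claw": 0.04}
    - {"translation": [-0.001,-0.001,-0.009],"delta_rot": [0,0.05,0],"claw": 0.02}
    - {"translation": [-0.001,-0.001,-0.009],"delta_rot": [0,0.05,0],"claw": 0.0}
    - {"translation": [-0.001,-0.001,-0.009],"delta_rot": [0,0.05,0],"claw": 0.0}

```text
t: 34.92
position: [0.5621, 0.1993, 0.0104]
eef_rot: [[0.864, 0.503, 0.004], [0.503, -0.864, 0.001], [0.004, 0.001, -1.0]]
wrist_force: [-3.7, -2.2, 5.8]
gripper_width: 0.026
```

play_rows:
  increments:
    - {"translation": [0,0,0],"delta_rot": [0,0,0],"claw": 0.0}
    - {"translation": [0,0,0],"delta_rot": [0,0,0],"claw": 0.0}
    - {"translation": [0,0,0.02],"delta_rot": [0,0,0],"claw": 0.0}
    - {"translation": [0,0,0.05],"delta_rot": [0,0,0],"claw": 0.0}
    - {"translation": [0,0,0.09],"delta_rot": [0,0,0],"claw": 0.0}

```text
t: 35.33
position: [0.5596, 0.1989, 0.0986]
eef_rot: [[0.865, 0.503, -0.002], [0.503, -0.865, 0.0], [-0.002, -0.002, -1.0]]
wrist_force: [0.6, 0.1, 0.3]
gripper_width: 0.0256
```

play_rows:
  increments:
    - {"translation": [0,0,0.03],"delta_rot": [0,0,0],"claw": 0.0}
    - {"translation": [0,0,0.06],"delta_rot": [0,0,0],"claw": 0.0}
    - {"translation": [0,0,0.095],"delta_rot": [0,0,0],"claw": 0.0}
    - {"translation": [0,-0.015,0.105],"delta_rot": [0,0,0],"claw": 0.0}

```text
t: 35.67
position: [0.5622, 0.1859, 0.2103]
eef_rot: [[0.863, 0.505, 0.007], [0.505, -0.863, 0.003], [0.008, 0.001, -1.0]]
wrist_force: [0.3, 0.8, -0.4]
gripper_width: 0.0253
```

```bash
python3 - <<'E'
from h import *
delta((*mill(0,.032),.20),-12.2)
E
```

```text
t 35.67 pos [0.5622 0.1859 0.2103] F [ 0.3  0.8 -0.4] w 0.0253 | d [ 0.0126 -0.2272 -0.0103] rot [ 1.000e-03  9.200e-02 -8.501e+00]
```

play_rows:
  increments:
    - {"translation": [0.002,-0.035,0],"delta_rot": [0,0,-1.3],"claw": 0.0}
    - {"translation": [0.004,-0.07,0],"delta_rot": [0,0,-2.6],"claw": 0.0}
    - {"translation": [0.006,-0.105,0],"delta_rot": [0,0,-3.9],"claw": 0.0}
    - {"translation": [0.008,-0.14,0],"delta_rot": [0,0,-5.2],"claw": 0.0}
    - {"translation": [0.01,-0.175,0],"delta_rot": [0,0,-6.5],"claw": 0.0}

```text
t: 36.08
position: [0.5721, 0.0094, 0.2107]
eef_rot: [[0.999, -0.044, 0.008], [-0.044, -0.999, -0.002], [0.009, 0.001, -1.0]]
wrist_force: [1.2, -0.2, -0.1]
gripper_width: 0.0253
```

play_rows:
  increments:
    - {"translation": [0.001,-0.025,0],"delta_rot": [0,0,-1.0],"claw": 0.0}
    - {"translation": [0.002,-0.052,0],"delta_rot": [0,0.09,-2.0],"claw": 0.0}
    - {"translation": [0.002,-0.052,-0.01],"delta_rot": [0,0.09,-2.0],"claw": 0.0}
    - {"translation": [0.002,-0.052,-0.03],"delta_rot": [0,0.09,-2.0],"claw": 0.0}
    - {"translation": [0.002,-0.052,-0.05],"delta_rot": [0,0.09,-2.0],"claw": 0.0}

```text
t: 36.5
position: [0.5748, -0.0429, 0.1608]
eef_rot: [[0.976, -0.217, 0.003], [-0.217, -0.976, -0.003], [0.003, 0.002, -1.0]]
wrist_force: [-0.3, 0.1, -0.8]
gripper_width: 0.0257
```

```bash
python3 - <<'E'
from h import *
delta((*mill(0,.032),.137),-12.2)
E
```

```text
t 36.50 pos [ 0.5748 -0.0429  0.1608] F [-0.3  0.1 -0.8] w 0.0257 | d [-0.      0.0016 -0.0238] rot [0.032 0.029 0.061]
```

play_rows:
  increments:
    - {"translation": [0,0.001,-0.01],"delta_rot": [0,0,0],"claw": 0.0}
    - {"translation": [0,0.001,-0.02],"delta_rot": [0,0,0],"claw": 0.0}
    - {"translation": [0,0.001,-0.024],"delta_rot": [0,0,0],"claw": 0.02}
    - {"translation": [0,0.001,-0.024],"delta_rot": [0,0,0],"claw": 0.04}
    - {"translation": [0,0.001,-0.024],"delta_rot": [0,0,0],"claw": 0.045}

```text
t: 36.92
position: [0.5753, -0.0418, 0.1376]
eef_rot: [[0.976, -0.216, 0.004], [-0.216, -0.976, -0.003], [0.004, 0.002, -1.0]]
wrist_force: [-0.4, -1.4, -0.0]
gripper_width: 0.0371
```

play_rows:
  increments:
    - {"translation": [0,0,0],"delta_rot": [0,0,0],"claw": 0.045}
    - {"translation": [0,0,0.02],"delta_rot": [0,0,0],"claw": 0.045}
    - {"translation": [0,0,0.05],"delta_rot": [0,0,0],"claw": 0.045}
    - {"translation": [0,0.01,0.075],"delta_rot": [0,0,0],"claw": 0.05}
    - {"translation": [0,0.04,0.08],"delta_rot": [0,0,1.3],"claw": 0.05}

```text
t: 37.33
position: [0.5787, -0.0048, 0.2244]
eef_rot: [[0.994, -0.107, 0.015], [-0.107, -0.994, -0.006], [0.015, 0.005, -1.0]]
wrist_force: [1.2, 0.9, 0.8]
gripper_width: 0.0498
```

```bash
python3 - <<'E'
from h import *
delta((.5634,.2645,.12),31)
im=cap('side','s40');crop(im,160,130,345,360,'s40c',3)
clods('top',cap('top','t40'),roi=(125,160,250,260))
E
```

```text
t 37.33 pos [ 0.5787 -0.0048  0.2244] F [1.2 0.9 0.8] w 0.0498 | d [-0.0153  0.2693 -0.1044] rot [0.016 0.186 7.431]
px [177.  187.8] 81 c [0.6474 0.2643] size [24.9 21. ] ang 45.5
px [149.1 216.9] 83 c [0.5747 0.3321] size [21.3 24.3] ang 45.7
px [176.2 221.1] 81 c [0.5645 0.2648] size [20.8 24.5] ang 34.1
```

View pics/s40c.png

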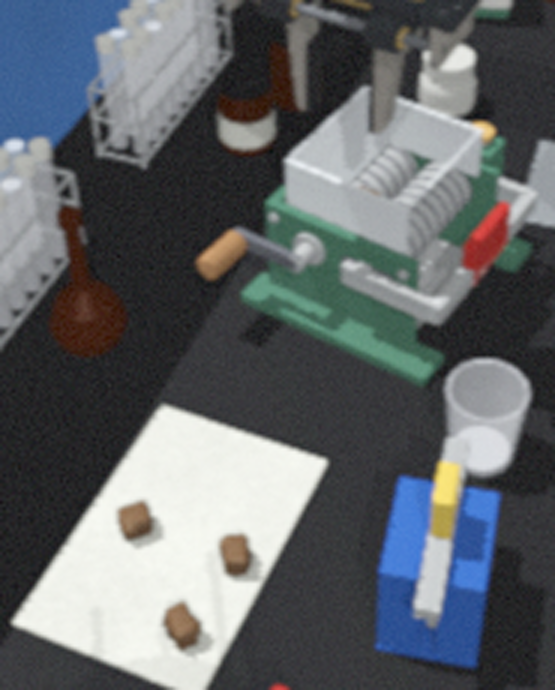

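play_rows:
  increments:
    - {"translation": [-0.002,0.035,0],"delta_rot": [0,0,1.3],"claw": 0.05}
    - {"translation": [-0.005,0.07,0],"delta_rot": [0,0,2.6],"claw": 0.05}
    - {"translation": [-0.008,0.108,0],"delta_rot": [0,0,3.9],"claw": 0.05}
    - {"translation": [-0.01,0.146,0],"delta_rot": [0,0,5.2],"claw": 0.05}
    - {"translation": [-0.012,0.184,0],"delta_rot": [0,0,6.5],"claw": 0.05}

```text
t: 37.85
position: [0.565, 0.1858, 0.2217]
eef_rot: [[0.891, 0.455, 0.011], [0.455, -0.891, 0.003], [0.011, 0.002, -1.0]]
wrist_force: [0.9, -0.6, 0.0]
gripper_width: 0.0503
```

play_rows:
  increments:
    - {"translation": [-0.001,0.035,-0.02],"delta_rot": [0,0.1,0.5],"claw": 0.05}
    - {"translation": [-0.003,0.07,-0.05],"delta_rot": [0,0.18,1.0],"claw": 0.05}
    - {"translation": [-0.0035,0.082,-0.085],"delta_rot": [0,0.18,1.1],"claw": 0.05}
    - {"translation": [-0.0035,0.082,-0.11],"delta_rot": [0,0.18,1.1],"claw": 0.05}
    - {"translation": [-0.0035,0.082,-0.12],"delta_rot": [0,0.18,1.1],"claw": 0.05}

```text
t: 38.27
position: [0.5583, 0.2678, 0.0967]
eef_rot: [[0.842, 0.539, -0.012], [0.539, -0.843, 0.001], [-0.01, -0.008, -1.0]]
wrist_force: [-1.1, 0.5, -0.5]
gripper_width: 0.05
```

play_rows:
  increments:
    - {"translation": [0,0,0],"delta_rot": [0,0,0],"claw": 0.05}
    - {"translation": [0,0,0],"delta_rot": [0,0,0],"claw": 0.05}

```text
t: 38.43
position: [0.5581, 0.267, 0.0965]
eef_rot: [[0.843, 0.538, -0.014], [0.538, -0.843, 0.001], [-0.011, -0.008, -1.0]]
wrist_force: [0.3, 1.0, 0.2]
gripper_width: 0.05
```

```bash
python3 - <<'E'
from h import *
delta((.5632,.2645,.0085),31)
c=robot.get_calibration('wrist');im=cap('wrist','w41');clods('wrist',im,c,roi=(150,40,450,330))
E
```

```text
t 38.43 pos [0.5581 0.267  0.0965] F [0.3 1.  0.2] w 0.05 | d [ 0.0051 -0.0025 -0.088 ] rot [-0.012 -0.157 -0.306]
px [347.1 156.2] 1179 c [0.5736 0.3315] size [22.8 30. ] ang 58.0
px [282.5 224.8] 1079 c [0.5625 0.2642] size [23.2 30.3] ang 32.7
px [381.3 274.1] 313 c [0.648 0.272] size [10.1 29.1] ang 74.2
```

play_rows:
  increments:
    - {"translation": [0.003,-0.0015,-0.015],"delta_rot": [0,-0.15,-0.1],"claw": 0.05}
    - {"translation": [0.0045,-0.0027,-0.03],"delta_rot": [0,-0.15,-0.1],"claw": 0.05}
    - {"translation": [0.0045,-0.0027,-0.05],"delta_rot": [0,-0.15,-0.1],"claw": 0.05}
    - {"translation": [0.0045,-0.0027,-0.07],"delta_rot": [0,-0.15,-0.1],"claw": 0.05}
    - {"translation": [0.0045,-0.0027,-0.08],"delta_rot": [0,-0.15,-0.1],"claw": 0.05}

```text
t: 38.9
position: [0.5645, 0.2639, 0.0182]
eef_rot: [[0.849, 0.529, 0.003], [0.529, -0.849, 0.002], [0.004, 0.0, -1.0]]
wrist_force: [-0.0, -0.3, -0.9]
gripper_width: 0.0501
```

```bash
python3 - <<'E'
from h import *
delta((.5627,.2643,.0085),32)
E
```

```text
t 38.90 pos [0.5645 0.2639 0.0182] F [-0.  -0.3 -0.9] w 0.0501 | d [-0.0018  0.0004 -0.0097] rot [-0.021  0.038  0.01 ]
```

play_rows:
  increments:
    - {"translation": [-0.0015,0,-0.005],"delta_rot": [0,0,0],"claw": 0.05}
    - {"translation": [-0.0015,0,-0.0095],"delta_rot": [0,0,0],"claw": 0.04}
    - {"translation": [-0.0015,0,-0.0095],"delta_rot": [0,0,0],"claw": 0.02}
    - {"translation": [-0.0015,0,-0.0095],"delta_rot": [0,0,0],"claw": 0.0}
    - {"translation": [-0.0015,0,-0.0095],"delta_rot": [0,0,0],"claw": 0.0}

```text
t: 39.32
position: [0.5641, 0.2641, 0.0101]
eef_rot: [[0.849, 0.529, 0.005], [0.529, -0.849, 0.002], [0.006, 0.001, -1.0]]
wrist_force: [-0.2, -0.2, 1.4]
gripper_width: 0.0255
```

play_rows:
  increments:
    - {"translation": [0,0,0],"delta_rot": [0,0,0],"claw": 0.0}
    - {"translation": [0,0,0],"delta_rot": [0,0,0],"claw": 0.0}
    - {"translation": [0,0,0.02],"delta_rot": [0,0,0],"claw": 0.0}
    - {"translation": [0,0,0.05],"delta_rot": [0,0,0],"claw": 0.0}
    - {"translation": [0,0,0.09],"delta_rot": [0,0,0],"claw": 0.0}

```text
t: 39.73
position: [0.5615, 0.2635, 0.0981]
eef_rot: [[0.849, 0.529, -0.001], [0.529, -0.849, 0.001], [-0.0, -0.001, -1.0]]
wrist_force: [0.2, 0.2, -0.3]
gripper_width: 0.0244
```

play_rows:
  increments:
    - {"translation": [0,-0.01,0.035],"delta_rot": [0,0,0],"claw": 0.0}
    - {"translation": [0,-0.02,0.07],"delta_rot": [0,0,-0.8],"claw": 0.0}
    - {"translation": [0,-0.035,0.1],"delta_rot": [0,0,-1.6],"claw": 0.0}
    - {"translation": [0,-0.07,0.11],"delta_rot": [0,0,-2.4],"claw": 0.0}

```text
t: 40.07
position: [0.5639, 0.1958, 0.2147]
eef_rot: [[0.94, 0.341, 0.009], [0.341, -0.94, 0.004], [0.01, -0.0, -1.0]]
wrist_force: [1.6, -0.8, 1.0]
gripper_width: 0.0239
```

```bash
python3 - <<'E'
from h import *
delta((*mill(0,-.032),.20),-12.2)
E
```

```text
t 40.07 pos [0.5639 0.1958 0.2147] F [ 1.6 -0.8  1. ] w 0.0239 | d [-0.0027 -0.2997 -0.0147] rot [-0.012  0.116 -6.433]
```

play_rows:
  increments:
    - {"translation": [0,-0.04,0],"delta_rot": [0,0,-1.0],"claw": 0.0}
    - {"translation": [-0.001,-0.08,0],"delta_rot": [0,0,-2.0],"claw": 0.0}
    - {"translation": [-0.001,-0.12,0],"delta_rot": [0,0,-3.0],"claw": 0.0}
    - {"translation": [-0.002,-0.16,0],"delta_rot": [0,0,-4.0],"claw": 0.0}
    - {"translation": [-0.002,-0.2,0],"delta_rot": [0,0,-5.0],"claw": 0.0}

```text
t: 40.48
position: [0.5616, -0.0059, 0.2153]
eef_rot: [[0.996, -0.092, 0.011], [-0.092, -0.996, -0.001], [0.011, -0.0, -1.0]]
wrist_force: [1.0, 0.5, 0.6]
gripper_width: 0.024
```

play_rows:
  increments:
    - {"translation": [0,-0.04,0],"delta_rot": [0,0,-0.7],"claw": 0.0}
    - {"translation": [-0.001,-0.08,0],"delta_rot": [0,0.1,-1.4],"claw": 0.0}
    - {"translation": [-0.001,-0.1,-0.01],"delta_rot": [0,0.1,-1.4],"claw": 0.0}
    - {"translation": [-0.001,-0.1,-0.03],"delta_rot": [0,0.1,-1.4],"claw": 0.0}
    - {"translation": [-0.001,-0.1,-0.05],"delta_rot": [0,0.1,-1.4],"claw": 0.0}

```text
t: 40.9
position: [0.5612, -0.108, 0.1659]
eef_rot: [[0.977, -0.215, 0.005], [-0.215, -0.977, -0.003], [0.005, 0.002, -1.0]]
wrist_force: [-0.6, 0.3, -0.7]
gripper_width: 0.024
```

```bash
python3 - <<'E'
from h import *
delta((*mill(0,-.032),.137),-12.2)
E
```

```text
t 40.90 pos [ 0.5612 -0.108   0.1659] F [-0.6  0.3 -0.7] w 0.024 | d [-0.      0.0041 -0.0289] rot [0.03  0.054 0.046]
```

play_rows:
  increments:
    - {"translation": [0,0.003,-0.01],"delta_rot": [0,0,0],"claw": 0.0}
    - {"translation": [0,0.004,-0.022],"delta_rot": [0,0,0],"claw": 0.0}
    - {"translation": [0,0.004,-0.028],"delta_rot": [0,0,0],"claw": 0.015}
    - {"translation": [0,0.004,-0.028],"delta_rot": [0,0,0],"claw": 0.04}
    - {"translation": [0,0.004,-0.028],"delta_rot": [0,0,0],"claw": 0.045}

```text
t: 41.32
position: [0.5616, -0.1038, 0.1384]
eef_rot: [[0.977, -0.215, 0.005], [-0.215, -0.977, -0.003], [0.006, 0.002, -1.0]]
wrist_force: [0.6, 0.3, 0.1]
gripper_width: 0.0355
```

play_rows:
  increments:
    - {"translation": [0,0,0],"delta_rot": [0,0,0],"claw": 0.045}
    - {"translation": [0,0,0.02],"delta_rot": [0,0,0],"claw": 0.045}
    - {"translation": [0,0.005,0.05],"delta_rot": [0,0,0],"claw": 0.045}
    - {"translation": [0,0.02,0.08],"delta_rot": [0,0,0.5],"claw": 0.05}
    - {"translation": [0,0.06,0.085],"delta_rot": [0,0,1.5],"claw": 0.05}

```text
t: 41.73
position: [0.5653, -0.0474, 0.2309]
eef_rot: [[0.996, -0.088, 0.017], [-0.088, -0.996, -0.008], [0.018, 0.006, -1.0]]
wrist_force: [0.8, -0.3, 0.9]
gripper_width: 0.0499
```

```bash
python3 - <<'E'
from h import *
delta((.5742,.3318,.12),48)
clods('top',cap('top','t42'),roi=(125,160,250,260)); cap('wrist','w42')
E
```

```text
t 41.73 pos [ 0.5653 -0.0474  0.2309] F [ 0.8 -0.3  0.9] w 0.0499 | d [ 0.0089  0.3792 -0.1109] rot [-0.012  0.223 10.605]
px [177.1 187.8] 80 c [0.6473 0.2642] size [24.9 21. ] ang 45.5
px [149.1 216.9] 83 c [0.5747 0.3321] size [21.3 24.3] ang 45.7
```

View pics/w42.png

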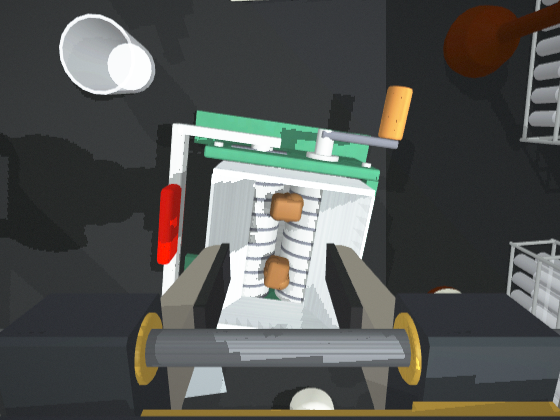

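play_rows:
  increments:
    - {"translation": [0.001,0.04,0],"delta_rot": [0,0,1.2],"claw": 0.05}
    - {"translation": [0.002,0.08,0],"delta_rot": [0,0,2.4],"claw": 0.05}
    - {"translation": [0.003,0.12,0],"delta_rot": [0,0,3.6],"claw": 0.05}
    - {"translation": [0.004,0.16,0],"delta_rot": [0,0,4.8],"claw": 0.05}
    - {"translation": [0.005,0.2,0],"delta_rot": [0,0.1,6.0],"claw": 0.05}

```text
t: 42.25
position: [0.5684, 0.1613, 0.2283]
eef_rot: [[0.901, 0.434, 0.005], [0.434, -0.901, 0.002], [0.005, 0.0, -1.0]]
wrist_force: [-0.2, -0.5, -0.2]
gripper_width: 0.0503
```

play_rows:
  increments:
    - {"translation": [0.001,0.04,0],"delta_rot": [0,0,1.2],"claw": 0.05}
    - {"translation": [0.002,0.08,-0.01],"delta_rot": [0,0.1,2.4],"claw": 0.05}
    - {"translation": [0.003,0.12,-0.03],"delta_rot": [0,0.1,3.6],"claw": 0.05}
    - {"translation": [0.004,0.16,-0.06],"delta_rot": [0,0.1,4.8],"claw": 0.05}
    - {"translation": [0.004,0.178,-0.1],"delta_rot": [0,0.1,5.4],"claw": 0.05}

```text
t: 42.67
position: [0.5743, 0.3372, 0.1416]
eef_rot: [[0.601, 0.8, 0.002], [0.8, -0.601, 0.005], [0.006, -0.001, -1.0]]
wrist_force: [0.4, -0.2, 0.6]
gripper_width: 0.0501
```

play_rows:
  increments:
    - {"translation": [0,0,0],"delta_rot": [0,0,0],"claw": 0.05}
    - {"translation": [0,0,0],"delta_rot": [0,0,0],"claw": 0.05}

```text
t: 42.83
position: [0.573, 0.3377, 0.1398]
eef_rot: [[0.6, 0.8, -0.001], [0.8, -0.6, 0.004], [0.002, -0.003, -1.0]]
wrist_force: [0.5, -0.4, 0.9]
gripper_width: 0.0498
```

```bash
python3 - <<'E'
from h import *
delta((.5742,.3318,.0085),52)
c=robot.get_calibration('wrist');im=cap('wrist','w43');clods('wrist',im,c,roi=(100,20,460,330))
E
```

```text
t 42.83 pos [0.573  0.3377 0.1398] F [ 0.5 -0.4  0.9] w 0.0498 | d [ 0.0012 -0.0059 -0.1313] rot [-0.043 -0.013 -0.231]
px [272.5 209.3] 779 c [0.5734 0.3313] size [22.1 31.8] ang 61.6
px [261.1 311.1] 726 c [0.6454 0.2635] size [26.  29.5] ang 37.6
```

View pics/w43.png

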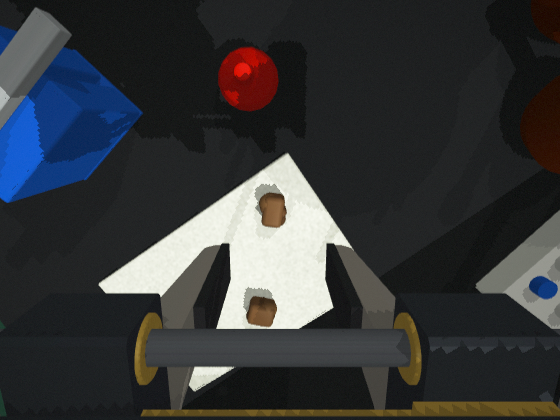

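play_rows:
  increments:
    - {"translation": [0.0003,-0.003,-0.02],"delta_rot": [0,0,0.4],"claw": 0.05}
    - {"translation": [0.0005,-0.0062,-0.045],"delta_rot": [0,0,0.5],"claw": 0.05}
    - {"translation": [0.0005,-0.0062,-0.075],"delta_rot": [0,0,0.5],"claw": 0.05}
    - {"translation": [0.0005,-0.0062,-0.105],"delta_rot": [0,0,0.5],"claw": 0.05}
    - {"translation": [0.0005,-0.0062,-0.118],"delta_rot": [0,0,0.5],"claw": 0.05}

```text
t: 43.3
position: [0.5756, 0.3287, 0.0237]
eef_rot: [[0.568, 0.823, 0.002], [0.823, -0.568, 0.004], [0.005, -0.001, -1.0]]
wrist_force: [-0.8, -0.3, -1.0]
gripper_width: 0.0499
```

```bash
python3 - <<'E'
from h import *
delta((.5735,.3315,.009),55.5)
E
```

```text
t 43.30 pos [0.5756 0.3287 0.0237] F [-0.8 -0.3 -1. ] w 0.0499 | d [-0.0021  0.0028 -0.0147] rot [-0.049  0.024  0.025]
```

play_rows:
  increments:
    - {"translation": [-0.002,0.0025,-0.006],"delta_rot": [0,0,0],"claw": 0.05}
    - {"translation": [-0.002,0.0025,-0.0145],"delta_rot": [0,0,0],"claw": 0.04}
    - {"translation": [-0.002,0.0025,-0.0145],"delta_rot": [0,0,0],"claw": 0.02}
    - {"translation": [-0.002,0.0025,-0.0145],"delta_rot": [0,0,0],"claw": 0.0}
    - {"translation": [-0.002,0.0025,-0.0145],"delta_rot": [0,0,0],"claw": 0.0}

```text
t: 43.72
position: [0.575, 0.3316, 0.0112]
eef_rot: [[0.568, 0.823, 0.005], [0.823, -0.568, 0.005], [0.007, 0.001, -1.0]]
wrist_force: [-0.1, -0.2, 0.6]
gripper_width: 0.0254
```

play_rows:
  increments:
    - {"translation": [0,0,0],"delta_rot": [0,0,0],"claw": 0.0}
    - {"translation": [0,0,0],"delta_rot": [0,0,0],"claw": 0.0}
    - {"translation": [0,0,0.02],"delta_rot": [0,0,0],"claw": 0.0}
    - {"translation": [0,0,0.05],"delta_rot": [0,0,0],"claw": 0.0}
    - {"translation": [0,0,0.09],"delta_rot": [0,0,0],"claw": 0.0}

```text
t: 44.13
position: [0.5727, 0.3308, 0.0993]
eef_rot: [[0.568, 0.823, -0.001], [0.823, -0.568, 0.003], [0.002, -0.002, -1.0]]
wrist_force: [0.8, -0.6, 0.2]
gripper_width: 0.0229
```

play_rows:
  increments:
    - {"translation": [0,-0.02,0.035],"delta_rot": [0,0,-1.0],"claw": 0.0}
    - {"translation": [0,-0.05,0.07],"delta_rot": [0,0,-2.2],"claw": 0.0}
    - {"translation": [0,-0.08,0.1],"delta_rot": [0,0,-3.4],"claw": 0.0}
    - {"translation": [0,-0.12,0.115],"delta_rot": [0,0,-4.6],"claw": 0.0}
    - {"translation": [0,-0.16,0.115],"delta_rot": [0,0,-5.8],"claw": 0.0}

```text
t: 44.55
position: [0.575, 0.1743, 0.22]
eef_rot: [[0.897, 0.441, 0.011], [0.441, -0.897, 0.004], [0.011, 0.001, -1.0]]
wrist_force: [0.6, -0.5, 0.0]
gripper_width: 0.0233
```

```bash
python3 - <<'E'
from h import *
delta((*mill(0,0),.215),-12.2)
E
```

```text
t 44.55 pos [0.575  0.1743 0.22  ] F [ 0.6 -0.5  0. ] w 0.0233 | d [-0.007  -0.2469 -0.005 ] rot [-6.000e-03  1.330e-01 -7.678e+00]
```

play_rows:
  increments:
    - {"translation": [-0.001,-0.04,0],"delta_rot": [0,0,-1.3],"claw": 0.0}
    - {"translation": [-0.002,-0.08,0],"delta_rot": [0,0,-2.6],"claw": 0.0}
    - {"translation": [-0.003,-0.12,0],"delta_rot": [0,0,-3.9],"claw": 0.0}
    - {"translation": [-0.004,-0.16,0],"delta_rot": [0,0,-5.2],"claw": 0.0}
    - {"translation": [-0.006,-0.2,0],"delta_rot": [0,0,-6.5],"claw": 0.0}

```text
t: 44.97
position: [0.5689, -0.0276, 0.2208]
eef_rot: [[0.993, -0.115, 0.013], [-0.115, -0.993, -0.003], [0.013, 0.001, -1.0]]
wrist_force: [1.2, 0.5, -0.9]
gripper_width: 0.023
```

play_rows:
  increments:
    - {"translation": [0,-0.03,0],"delta_rot": [0,0,-0.7],"claw": 0.0}
    - {"translation": [-0.001,-0.046,0],"delta_rot": [0,0.13,-1.2],"claw": 0.0}
    - {"translation": [-0.001,-0.046,-0.015],"delta_rot": [0,0.13,-1.2],"claw": 0.0}
    - {"translation": [-0.001,-0.046,-0.035],"delta_rot": [0,0.13,-1.2],"claw": 0.0}
    - {"translation": [-0.001,-0.046,-0.05],"delta_rot": [0,0.13,-1.2],"claw": 0.0}

```text
t: 45.38
position: [0.5679, -0.0742, 0.1704]
eef_rot: [[0.976, -0.219, 0.002], [-0.219, -0.976, -0.003], [0.002, 0.003, -1.0]]
wrist_force: [0.5, 0.8, -0.8]
gripper_width: 0.0231
```

```bash
python3 - <<'E'
from h import *
delta((*mill(0,0),.14),-12.2)
E
```

```text
t 45.38 pos [ 0.5679 -0.0742  0.1704] F [ 0.5  0.8 -0.8] w 0.0231 | d [ 0.0001  0.0016 -0.0304] rot [0.039 0.019 0.095]
```

play_rows:
  increments:
    - {"translation": [0,0.0015,-0.01],"delta_rot": [0,0,0.09],"claw": 0.0}
    - {"translation": [0,0.0015,-0.022],"delta_rot": [0,0,0.09],"claw": 0.0}
    - {"translation": [0,0.0015,-0.03],"delta_rot": [0,0,0.09],"claw": 0.015}
    - {"translation": [0,0.0015,-0.03],"delta_rot": [0,0,0.09],"claw": 0.04}
    - {"translation": [0,0.0015,-0.03],"delta_rot": [0,0,0.09],"claw": 0.045}

```text
t: 45.8
position: [0.5679, -0.0726, 0.1405]
eef_rot: [[0.977, -0.212, 0.002], [-0.212, -0.977, -0.003], [0.002, 0.003, -1.0]]
wrist_force: [0.2, -0.1, 0.1]
gripper_width: 0.0341
```

play_rows:
  increments:
    - {"translation": [0,0,0],"delta_rot": [0,0,0],"claw": 0.045}
    - {"translation": [0,0,0.02],"delta_rot": [0,0,0],"claw": 0.045}
    - {"translation": [0,0,0.05],"delta_rot": [0,0,0],"claw": 0.045}
    - {"translation": [0,0.02,0.08],"delta_rot": [0,0,0.5],"claw": 0.05}
    - {"translation": [0,0.06,0.085],"delta_rot": [0,0,1.5],"claw": 0.05}

```text
t: 46.22
position: [0.5717, -0.0158, 0.233]
eef_rot: [[0.996, -0.085, 0.014], [-0.085, -0.996, -0.007], [0.014, 0.006, -1.0]]
wrist_force: [1.4, 0.2, 1.1]
gripper_width: 0.05
```

```bash
python3 - <<'E'
from h import *
delta((.6463,.2638,.12),40)
clods('top',cap('top','t44'),roi=(125,160,250,260)); cap('wrist','w44')
E
```

```text
t 46.22 pos [ 0.5717 -0.0158  0.233 ] F [1.4 0.2 1.1] w 0.05 | d [ 0.0746  0.2796 -0.113 ] rot [0.019 0.183 8.972]
px [177.  187.8] 81 c [0.6474 0.2643] size [24.9 21. ] ang 45.5
```

View pics/w44.png

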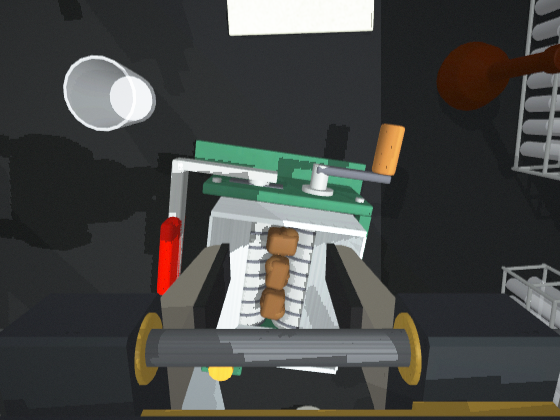

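play_rows:
  increments:
    - {"translation": [0.01,0.038,0],"delta_rot": [0,0,1.2],"claw": 0.05}
    - {"translation": [0.02,0.076,0],"delta_rot": [0,0,2.4],"claw": 0.05}
    - {"translation": [0.03,0.114,0],"delta_rot": [0,0,3.6],"claw": 0.05}
    - {"translation": [0.04,0.152,0],"delta_rot": [0,0,4.8],"claw": 0.05}
    - {"translation": [0.05,0.19,0],"delta_rot": [0,0.1,6.0],"claw": 0.05}

```text
t: 46.73
position: [0.6201, 0.1826, 0.2302]
eef_rot: [[0.9, 0.437, 0.002], [0.437, -0.9, -0.0], [0.002, 0.001, -1.0]]
wrist_force: [0.2, -0.8, 0.4]
gripper_width: 0.0504
```

play_rows:
  increments:
    - {"translation": [0.01,0.035,0],"delta_rot": [0,0,1.0],"claw": 0.05}
    - {"translation": [0.02,0.07,-0.02],"delta_rot": [0,0.1,2.0],"claw": 0.05}
    - {"translation": [0.024,0.09,-0.05],"delta_rot": [0,0.1,3.0],"claw": 0.05}
    - {"translation": [0.024,0.09,-0.085],"delta_rot": [0,0.1,3.0],"claw": 0.05}
    - {"translation": [0.024,0.09,-0.11],"delta_rot": [0,0.1,3.0],"claw": 0.05}

```text
t: 47.15
position: [0.6433, 0.2737, 0.1172]
eef_rot: [[0.755, 0.656, -0.009], [0.656, -0.755, -0.002], [-0.008, -0.004, -1.0]]
wrist_force: [-0.0, -0.7, -0.1]
gripper_width: 0.05
```

play_rows:
  increments:
    - {"translation": [0,0,0],"delta_rot": [0,0,0],"claw": 0.05}
    - {"translation": [0,0,0],"delta_rot": [0,0,0],"claw": 0.05}

```text
t: 47.32
position: [0.642, 0.2733, 0.1152]
eef_rot: [[0.755, 0.656, -0.013], [0.656, -0.755, -0.003], [-0.011, -0.007, -1.0]]
wrist_force: [-0.0, 0.1, 0.5]
gripper_width: 0.0499
```

```bash
python3 - <<'E'
from h import *
delta((.6463,.2638,.009),40)
c=robot.get_calibration('wrist');im=cap('wrist','w45');clods('wrist',im,c,roi=(100,20,460,330))
E
```

```text
t 47.32 pos [0.642  0.2733 0.1152] F [-0.   0.1  0.5] w 0.0499 | d [ 0.0043 -0.0095 -0.1062] rot [ 0.028 -0.148 -0.198]
px [275.3 224. ] 904 c [0.6456 0.2635] size [26.5 25.9] ang 41.2
```

View pics/w45.png

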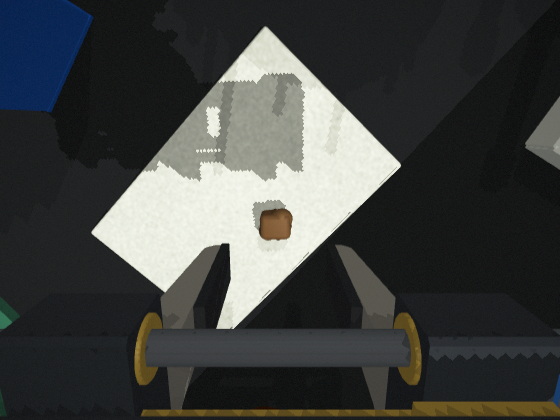

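play_rows:
  increments:
    - {"translation": [0.002,-0.005,-0.015],"delta_rot": [0,-0.1,-0.1],"claw": 0.05}
    - {"translation": [0.0037,-0.0097,-0.035],"delta_rot": [0,-0.14,-0.1],"claw": 0.05}
    - {"translation": [0.0037,-0.0097,-0.06],"delta_rot": [0,-0.14,-0.1],"claw": 0.05}
    - {"translation": [0.0037,-0.0097,-0.085],"delta_rot": [0,-0.14,-0.1],"claw": 0.05}
    - {"translation": [0.0037,-0.0097,-0.096],"delta_rot": [0,-0.14,-0.1],"claw": 0.05}

```text
t: 47.78
position: [0.6478, 0.2632, 0.0219]
eef_rot: [[0.761, 0.648, 0.004], [0.648, -0.761, -0.001], [0.002, 0.004, -1.0]]
wrist_force: [0.0, -1.1, -0.5]
gripper_width: 0.0505
```

```bash
python3 - <<'E'
from h import *
delta((.6457,.2636,.009),40.5)
E
```

```text
t 47.78 pos [0.6478 0.2632 0.0219] F [ 0.  -1.1 -0.5] w 0.0505 | d [-0.0021  0.0004 -0.0129] rot [0.017 0.051 0.015]
```

play_rows:
  increments:
    - {"translation": [-0.002,0,-0.006],"delta_rot": [0,0,0],"claw": 0.05}
    - {"translation": [-0.002,0,-0.013],"delta_rot": [0,0,0],"claw": 0.04}
    - {"translation": [-0.002,0,-0.013],"delta_rot": [0,0,0],"claw": 0.02}
    - {"translation": [-0.002,0,-0.013],"delta_rot": [0,0,0],"claw": 0.0}
    - {"translation": [-0.002,0,-0.013],"delta_rot": [0,0,0],"claw": 0.0}

```text
t: 48.2
position: [0.647, 0.2635, 0.0107]
eef_rot: [[0.761, 0.648, 0.007], [0.648, -0.761, -0.001], [0.005, 0.005, -1.0]]
wrist_force: [0.3, -0.8, 0.2]
gripper_width: 0.0255
```

play_rows:
  increments:
    - {"translation": [0,0,0],"delta_rot": [0,0,0],"claw": 0.0}
    - {"translation": [0,0,0],"delta_rot": [0,0,0],"claw": 0.0}
    - {"translation": [0,0,0.02],"delta_rot": [0,0,0],"claw": 0.0}
    - {"translation": [0,0,0.05],"delta_rot": [0,0,0],"claw": 0.0}
    - {"translation": [0,0,0.09],"delta_rot": [0,0,0],"claw": 0.0}

```text
t: 48.62
position: [0.6446, 0.2629, 0.0984]
eef_rot: [[0.761, 0.648, 0.001], [0.648, -0.761, -0.002], [-0.001, 0.002, -1.0]]
wrist_force: [0.7, 0.4, 0.0]
gripper_width: 0.0254
```

play_rows:
  increments:
    - {"translation": [0,0,0.035],"delta_rot": [0,0,-0.5],"claw": 0.0}
    - {"translation": [-0.005,-0.02,0.07],"delta_rot": [0,0,-1.4],"claw": 0.0}
    - {"translation": [-0.015,-0.05,0.1],"delta_rot": [0,0,-2.4],"claw": 0.0}
    - {"translation": [-0.025,-0.085,0.12],"delta_rot": [0,0,-3.5],"claw": 0.0}
    - {"translation": [-0.035,-0.12,0.125],"delta_rot": [0,0,-4.6],"claw": 0.0}

```text
t: 49.03
position: [0.6114, 0.1425, 0.2292]
eef_rot: [[0.955, 0.297, 0.009], [0.297, -0.955, -0.002], [0.008, 0.005, -1.0]]
wrist_force: [0.7, 0.4, -0.1]
gripper_width: 0.0252
```

```bash
python3 - <<'E'
from h import *
delta((*mill(-.018,.015),.22),-12.2)
E
```

```text
t 49.03 pos [0.6114 0.1425 0.2292] F [ 0.7  0.4 -0.1] w 0.0252 | d [-0.0578 -0.1967 -0.0092] rot [ 0.048  0.093 -5.891]
```

```bash
python3 - <<'E'
from h import *
delta((*mill(0,.017),.22),-12.2)
E
```

```text
t 49.03 pos [0.6114 0.1425 0.2292] F [ 0.7  0.4 -0.1] w 0.0252 | d [-0.0398 -0.1985 -0.0092] rot [ 0.048  0.093 -5.891]
```

play_rows:
  increments:
    - {"translation": [-0.008,-0.038,0],"delta_rot": [0,0,-1.2],"claw": 0.0}
    - {"translation": [-0.016,-0.076,0],"delta_rot": [0,0,-2.4],"claw": 0.0}
    - {"translation": [-0.024,-0.114,0],"delta_rot": [0,0,-3.6],"claw": 0.0}
    - {"translation": [-0.032,-0.152,0],"delta_rot": [0,0,-4.8],"claw": 0.0}
    - {"translation": [-0.039,-0.188,0],"delta_rot": [0.05,0.1,-5.9],"claw": 0.0}

```text
t: 49.45
position: [0.5717, -0.0471, 0.23]
eef_rot: [[0.976, -0.217, 0.001], [-0.217, -0.976, -0.0], [0.001, -0.0, -1.0]]
wrist_force: [0.6, -0.2, -0.6]
gripper_width: 0.025
```

play_rows:
  increments:
    - {"translation": [0,0,0],"delta_rot": [0,0,0],"claw": 0.0}
    - {"translation": [0,0,-0.02],"delta_rot": [0,0,0],"claw": 0.0}
    - {"translation": [0,0,-0.04],"delta_rot": [0,0,0],"claw": 0.0}

```text
t: 49.7
position: [0.573, -0.048, 0.1917]
eef_rot: [[0.976, -0.218, 0.005], [-0.218, -0.976, -0.001], [0.005, 0.0, -1.0]]
wrist_force: [-0.6, 0.1, -0.3]
gripper_width: 0.0255
```

```bash
python3 - <<'E'
from h import *
delta((*mill(0,.017),.138),-12.2)
E
```

```text
t 49.70 pos [ 0.573  -0.048   0.1917] F [-0.6  0.1 -0.3] w 0.0255 | d [-0.0014 -0.008  -0.0537] rot [0.014 0.061 0.076]
```

play_rows:
  increments:
    - {"translation": [-0.001,-0.005,-0.015],"delta_rot": [0,0.05,0.07],"claw": 0.0}
    - {"translation": [-0.0014,-0.008,-0.03],"delta_rot": [0,0.05,0.07],"claw": 0.0}
    - {"translation": [-0.0014,-0.008,-0.045],"delta_rot": [0,0.05,0.07],"claw": 0.0}
    - {"translation": [-0.0014,-0.008,-0.052],"delta_rot": [0,0.05,0.07],"claw": 0.0}
    - {"translation": [-0.0014,-0.008,-0.052],"delta_rot": [0,0.05,0.07],"claw": 0.0}

```text
t: 50.12
position: [0.5705, -0.0552, 0.138]
eef_rot: [[0.977, -0.211, -0.002], [-0.211, -0.977, -0.0], [-0.002, 0.0, -1.0]]
wrist_force: [-0.2, -0.2, -0.4]
gripper_width: 0.0252
```

play_rows:
  increments:
    - {"translation": [0,0,0],"delta_rot": [0,0,0],"claw": 0.02}
    - {"translation": [0,0,0],"delta_rot": [0,0,0],"claw": 0.04}
    - {"translation": [0,0,0],"delta_rot": [0,0,0],"claw": 0.042}
    - {"translation": [0,0,0],"delta_rot": [0,0,0],"claw": 0.042}

```text
t: 50.45
position: [0.5712, -0.0553, 0.1391]
eef_rot: [[0.978, -0.211, -0.0], [-0.211, -0.978, -0.001], [-0.0, 0.001, -1.0]]
wrist_force: [-0.9, -0.0, 0.1]
gripper_width: 0.0412
```

play_rows:
  increments:
    - {"translation": [0,0,0.02],"delta_rot": [0,0,0],"claw": 0.042}
    - {"translation": [0,0,0.05],"delta_rot": [0,0,0],"claw": 0.042}
    - {"translation": [0,0,0.09],"delta_rot": [0,0,0],"claw": 0.042}
    - {"translation": [-0.02,0.035,0.11],"delta_rot": [0,0,0],"claw": 0.05}
    - {"translation": [-0.03,0.07,0.12],"delta_rot": [0,0,0],"claw": 0.05}

```text
t: 50.87
position: [0.5425, 0.0136, 0.2637]
eef_rot: [[0.977, -0.214, 0.006], [-0.214, -0.977, -0.002], [0.007, 0.001, -1.0]]
wrist_force: [1.1, 1.1, -0.5]
gripper_width: 0.0497
```

```bash
python3 - <<'E'
from h import *
s=robot.get_state();print(s['position'],s['wrist_force'])
cap('wrist','w50');cap('side','s50');cap('top','t50')
E
```

```text
[0.54246918 0.01355253 0.26367672] [ 1.09799852  1.11707979 -0.54005197]
```

View pics/w50.png

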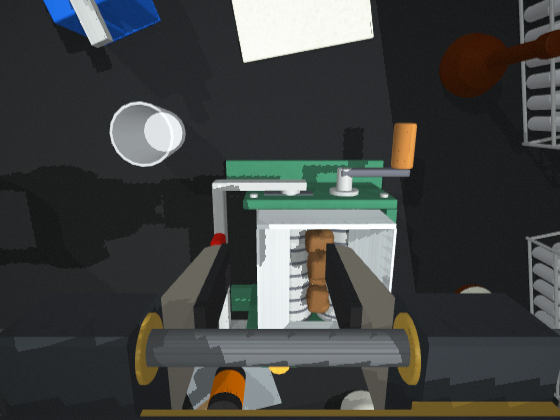

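View pics/t50.png

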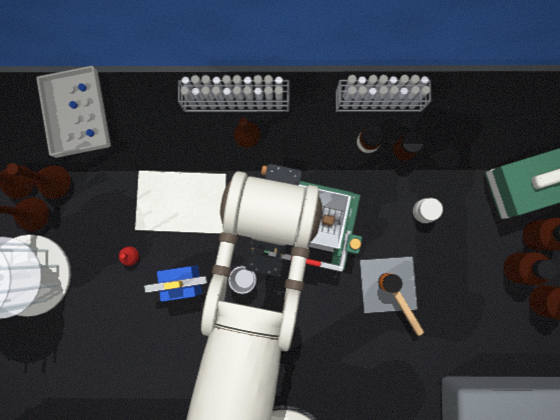

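Move the arm clear (up and to the left) for a clean top view.

play_rows:
  increments:
    - {"translation": [-0.03,0.03,0],"delta_rot": [0,0,0],"claw": 0.05}
    - {"translation": [-0.055,0.06,0],"delta_rot": [0,0,0],"claw": 0.05}
    - {"translation": [-0.08,0.09,0],"delta_rot": [0,0,0],"claw": 0.05}
    - {"translation": [-0.105,0.12,0],"delta_rot": [0,0,0],"claw": 0.05}
    - {"translation": [-0.13,0.15,0.02],"delta_rot": [0,0,0],"claw": 0.05}

```text
t: 51.43
position: [0.4098, 0.165, 0.2765]
eef_rot: [[0.978, -0.209, -0.004], [-0.209, -0.978, -0.002], [-0.003, 0.003, -1.0]]
wrist_force: [0.2, 0.9, -0.2]
gripper_width: 0.0502
```

play_rows:
  increments:
    - {"translation": [-0.02,0.035,0],"delta_rot": [0,0,0],"claw": 0.05}
    - {"translation": [-0.04,0.07,0],"delta_rot": [0,0,0],"claw": 0.05}
    - {"translation": [-0.06,0.105,0],"delta_rot": [0,0,0],"claw": 0.05}
    - {"translation": [-0.08,0.14,0],"delta_rot": [0,0,0],"claw": 0.05}

```text
t: 51.77
position: [0.3291, 0.3058, 0.2763]
eef_rot: [[0.978, -0.21, -0.003], [-0.21, -0.978, -0.003], [-0.003, 0.003, -1.0]]
wrist_force: [1.0, -0.3, -0.4]
gripper_width: 0.0499
```

```bash
python3 - <<'E'
from h import *
t=cap('top','t51');s=cap('side','s51')
crop(t,240,160,440,330,'t51c',4)
im=t;k=cv2.inRange(hsv(im),(0,150,120),(6,255,255));k[:,:280]=0;k[:,340:]=0;m=np.argwhere(k)
c=m.mean(0)[::-1];print('plate',inmill(onz('top',c,.11)))
for cc in (319,320,321,322): print((s[162:180,cc,2].astype(int)-s[162:180,cc,0]).tolist())
a=cv2.imread('pics/top0.png'); 
for nm,(x0,y0,x1,y1) in dict(bulb=(115,240,145,270),jar=(410,195,445,225),beaker=(225,262,260,297),flask=(230,110,262,150),b1=(350,120,385,157),b2=(388,125,425,162)).items():
    print(nm,np.abs(a[y0:y1,x0:x1].astype(int)-t[y0:y1,x0:x1]).mean().round(2))
E
```

```text
plate [-0.1011389   0.00059114]
[-1, 1, -1, -5, -6, 3, 1, 6, 68, 86, 49, 5, -5, -3, -3, -5, -7, -8]
[-4, -3, 3, 6, 2, -3, -6, 1, 65, 95, 69, 24, 22, 28, 25, 11, -3, -11]
[-6, -3, 1, 0, -4, -4, -8, 4, 58, 89, 89, 67, 71, 77, 66, 33, 2, -15]
[-5, -5, 3, -3, 4, -7, -3, 0, 40, 81, 93, 93, 96, 92, 73, 31, -2, -18]
bulb 7.76
jar 9.35
beaker 11.44
flask 6.89
b1 6.66
b2 6.38
```

View pics/t51c.png

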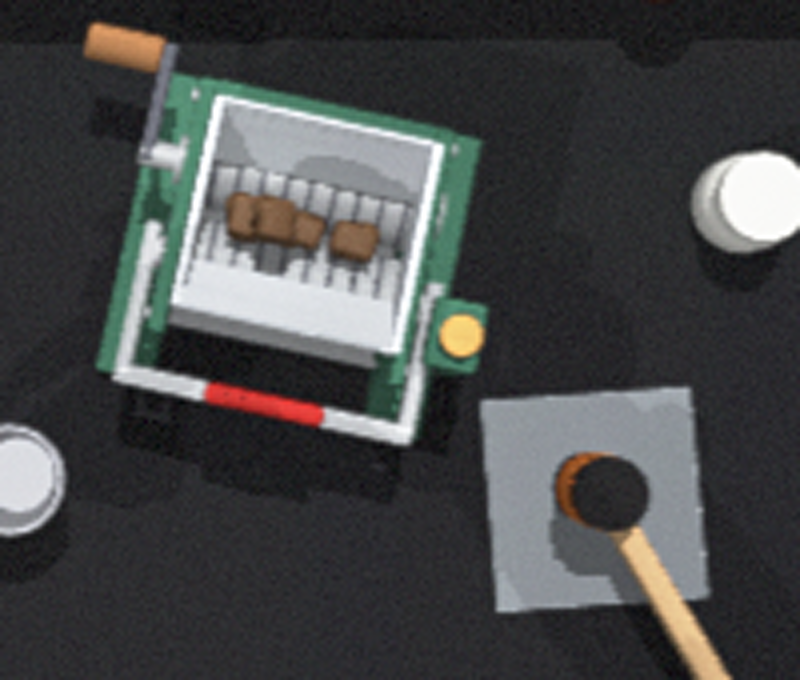

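View pics/s51.png

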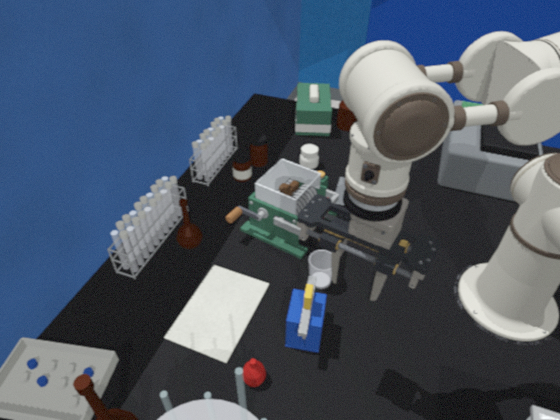

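```bash
python3 - <<'E'
from h import *
a=cv2.imread('pics/top0.png',0).astype(np.float32);t=cv2.imread('pics/t51.png',0).astype(np.float32)
for nm,(x0,y0,x1,y1) in dict(bulb=(115,240,145,270),jar=(410,195,445,225),beaker=(225,262,260,297)).items():
    print(nm,cv2.phaseCorrelate(a[y0:y1,x0:x1].copy(),t[y0:y1,x0:x1].copy()))
print(robot.finish_job())
E
```

```text
bulb ((-0.14734856582400724, 0.15827484688809967), 1.0096024947696263)
jar ((-0.2059991885584438, 0.014992966125882745), 0.9162283196493431)
beaker ((0.015463567893036156, -0.08235668554967646), 0.9788591136902939)
the job is handed in; nothing more can be done
None
```

The job is finished and handed in at about 52 s of the 210 s allowed; no verdict came back. All steps were done in the order you asked.

**What I did**
- **Gauge and roll:** I hung the gauge in the hopper and pushed the red plate about 7 mm, until it stopped against the blade at 18 N.
- **Pin:** I knocked it down with the mallet in several blows. The mallet slipped in the grip, so I re-levelled it for the last one.
- **Mallet and gauge:** The mallet went back on its mat, then the gauge into its stand.
- **Clods:** All four that were there went into the hopper. None appeared to have been knocked aside.

**Last checks**
- **Roll gap:** The red plate reads the same as right after gauging, to within 0.1 mm, so the gap held. I did not measure the 6 mm gap itself.
- **Clods:** All four lie on the rolls and the drying sheet is empty.
- **Mallet and gauge:** The mallet stands on its head on the mat. The gauge sits in its stand.
- **Bystanders:** The bulb, jar and beaker are within about 0.2 pixel of where they started. I compared the flask and bottles only roughly, and the arm never went near them.

**What disagreed**
- **Pin depth:** The close-up wrist view and the top view both put the pin top at about 117–119 mm, which is home. The side view showed only about 11.4 mm of travel plus its unknown start of 0–3 mm, so alone it cannot confirm home. The last blow, at 16 N, did not move the pin further, which fits it being at its stop.
- **Gauge position:** While in the crusher, the gauge's grip sat about 3 mm off centre. I put this down to a slight tilt once the roll closed on it.

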